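# Put the stoppers and bottles away in the bench drawer

### The job

Pull the cabinet's drawer right out to its stop, pour the stoppers from the steel beaker into the drawer's left compartment (left as the robot sees it), stand the emptied beaker upright on the grey drying mat, lay all the white bottles lying on the bench in the right compartment, and push the drawer fully shut. Every stopper and bottle must end up in its own compartment; leave the jar and the timer where they are.

Things in the scene. Friction and masses are not known exactly. Their poses are not given: they have to be found in the camera images.
- cab_drawer0 (a joint): the only drawer of a low white bench-top cabinet with a teal front: slide in m, 0 = fully shut, 0.18 = pulled out against its stop. The drawer slides along the cabinet's -x. Its tub walls and divider (6 thick) rise to 78 above the bench; inner floor 22 above the bench; inside 215 front to back x 338 wide
- cab: the cabinet (fixed), 260 deep x 380 wide x 100 high, front towards the robot, turned a little; origin at the centre of its underside, x towards its back, y to the robot's left, z up. The teal front face is 130 in front of the origin when the drawer is shut; carcass top at 100
- cab_drawer0_handle (a point): middle of the drawer's steel bar handle: a round bar 120 long, about 10 thick, along the front, 35 off the front face, 62 above the bench; moves with the drawer
- left_floor (a point): point on the inner floor of the drawer's LEFT compartment (left as the robot sees it, +y), moves with the drawer; cabinet's axes. Midway across the compartment (166 wide), 83 behind the inside of the front panel; with the drawer right out the open part reaches 80 behind it, then the cabinet begins
- right_floor (a point): the same point in the RIGHT compartment (-y), same size
- beaker: open steel beaker, round, 100 high, 70 across at the rim, 56 at the base, walls 3 and floor 4 thick, slightly flared, 160 g; origin at the centre of its underside, z up its axis. Starts upright on the bench with the stoppers in it
- beaker_rim (a point): centre of the beaker's mouth
- mat: light grey square rubber drying mat, 130 x 130 x 4, fixed to the bench; origin at the centre of its underside, its top 4 above that
- stopper0: plain grey-beige rubber stopper, a cylinder 21 across and 26 long (its z), 16 g; origin at its centre. Starts in the beaker; 4 to 6 are present
- stopper1: plain grey-beige rubber stopper, a cylinder 21 across and 26 long (its z), 16 g; origin at its centre. Starts in the beaker; 4 to 6 are present
- stopper2: plain grey-beige rubber stopper, a cylinder 21 across and 26 long (its z), 16 g; origin at its centre. Starts in the beaker; 4 to 6 are present
- stopper3: plain grey-beige rubber stopper, a cylinder 21 across and 26 long (its z), 16 g; origin at its centre. Starts in the beaker; 4 to 6 are present
- stopper4: plain grey-beige rubber stopper, a cylinder 21 across and 26 long (its z), 16 g; origin at its centre. Starts in the beaker; 4 to 6 are present
- stopper5: plain grey-beige rubber stopper, a cylinder 21 across and 26 long (its z), 16 g; origin at its centre. Starts in the beaker; 4 to 6 are present
- bottle0: plain white capped plastic bottle lying on its side: square body 88 x 32 x 32 and a round cap (29 across), 110 long in all along its x (cap at +x), 70 g; origin at its centre. 2 or 3 are present
- bottle1: plain white capped plastic bottle lying on its side: square body 88 x 32 x 32 and a round cap (29 across), 110 long in all along its x (cap at +x), 70 g; origin at its centre. 2 or 3 are present
- bottle2: plain white capped plastic bottle lying on its side: square body 88 x 32 x 32 and a round cap (29 across), 110 long in all along its x (cap at +x), 70 g; origin at its centre. 2 or 3 are present
- jar: small amber glass jar with black lid, 42 across, 50 high; a bystander, origin at its foot
- timer: grey bench timer 60 x 75 x 20; a bystander, origin at its underside
Things that resemble listed ones, but are neither listed nor needed, are in the scene too. What is shaped like the bottle2 but black is not meant. Leave any black look-alike of the bottle0 alone.

How it is judged:
By the outcome, as a careful person would: the job done as asked, in the order asked, and still so for the second after the job is handed in, with the robot touching nothing.
Of stopper3, stopper4, stopper5 only 1 to 3 are there at a start; the rules pass over those that are not, and their reading is None.
Of bottle0, bottle1, bottle2 only 2 to 3 are there at a start; the rules pass over those that are not, and their reading is None.
At some moment in a run one of bottle0, bottle1, bottle2 may be knocked a few centimetres aside while the robot is not near it.
It also fails if it takes over 210 s, if anything falls off the work surface, if the arm or the gripper's body presses on something with over 40 N, if the wrist force passes 120 N, or if a joint passes its speed limit or range.

### The arm

A 6-joint arm with a two-finger parallel gripper is mounted at the origin on the work surface. World frame = base frame: x ahead of the robot, y to its left, z up, the work surface at z = 0. Lengths are in m, angles in degrees, forces in N, time in s.
With the tool pointing down it reaches from about 0.4 to 0.825 m from the base axis. Payload 7 kg.
Tool frame: the origin (TCP) lies at the centre of the arm's flange, where the gripper is bolted on; the fingertips stand 178 mm ahead of it and the grasp point (between the pads) lies 159 mm ahead of it; z points along the fingers, y is the line along which they close (so a half turn about z gives the same grasp; the last joint's range is limited). The gripper opens to 88 mm and grips with 3 to 60 N. Pads are 19 mm wide; open, the fingers measure 130 mm over their backs; the gripper's body (78 mm by 193 mm) begins 47 mm behind the grasp point.
Start: joints at [-48.065, 20.546, 0.682, 0, -70.136, -16.507], TCP at [0.29, -0.61, 0.405] pointing down, gripper open.
Joint ranges: [-176.03, 176.03], [-82.01, 121.73], [-58.28, 71.71], [-173.87, 95.51], [-174.79, -0.11], [-173.66, 173.66]. Speed limits (degrees/s): [136.94, 136.94, 172.46, 180, 180, 180].

### API

Orientations are given as [roll, pitch, yaw] about the fixed x, y, z axes, in that order (R = Rz(yaw) Ry(pitch) Rx(roll)).
In Python, from plant import telemetry, snapshot, workorder, nets gives the robot as it stands.
- The arm moves only by the shell command python3 -m creep 'ROWS'. ROWS is JSON, a list that holds one entry, the list of rows, each a list of 5 numbers: the shift along the tool's x, y, z normalised to -1 to 1, where 1 is 0.2 m, then the turn about the tool's z normalised to -1 to 1, where 1 is pi/2 rad, then the opening, from 0 (shut) to 1 (fully open). In form: [[[x, y, z, spin, hand], ...]]. A call has 1 to 8 rows; each row shifts and turns the commanded pose from where the row before left it, along the tool's axes as they then stand; what a row does not reach is not made up. A row lasts 1/12 s, in which the tool goes at most 41.7 mm and 7.16 degrees, less where a joint would pass 70% of its speed; a pose out of reach is approached as far as the arm can. A call with a number of a shift or a turn outside -1 to 1 is refused whole. A call with a gripper value outside its range is refused whole. The fingers move at their own pace and stop on an object; the grip force is fixed at half the most. Time passes only in rows, so rows that do not move let the fingers close. It gives the time, the measured TCP pose, the force, the opening and the grip force at its end, in the units of the state.
- telemetry.get_obs(): the state, without advancing time (a new reading comes with each control period).
- snapshot(name): name is "side" or "top" or "wrist"; returns a dict with "frame" (384x512x3 uint8, red, green, blue), "fx", "fy", "cx", "cy" (pixels), "rvec" (rotation vector, rad) and "tvec" (3), from world to camera coordinates, as OpenCV has them; the wrist camera has in their place "mount" (4x4, takes a point from camera to tool coordinates, whose origin is the TCP and whose axes are the flange's). Camera axes: x right, y down, z forward; pixel columns grow to the right and rows downward; lengths in m; the calibration is good to about 2 mm. A picture is of the moment at which its call begins: read the wrist's pose just before it. There is no depth.
- workorder.close_job(): hands the job in; it is judged then, once.
Trained networks look in a picture, given as the dict that the camera call returned (one of the last four; its "shot" number tells which), for a name from the list of things; names that differ only in an ending like _2 or _b are one class to them, and where a whole thing is asked for, a point or a joint stands for the part that bears it (a point fixed in the world has none). Each returns a list of dicts, best first, with "confidence" (0 to 1); they miss things now and then, are a little off and sometimes report something else, mostly with a low value. They report only what shows in the picture. A call takes as long as a camera call. They do not tell look-alikes from the thing itself.
- nets.find_in(picture, query): "uv" ([column, row] in pixels, amid what is visible of it).
- nets.masks_of(picture, query): "region" (384x512 bool, what is visible of it) and "uv" ([column, row] in pixels, amid what is visible of it).
- nets.landmark_of(picture, query): "uv" ([column, row] in pixels: a listed point, or the origin of a listed thing).
The state is a dict: "clock": time; "joint_pos": joint angles; "qvel": joint speeds; "tau": joint torques, N m; "tool_pos": TCP position; "orientation": TCP orientation; "force": force on the tool from outside, world axes, zero at the start; "moment": the same for the moment, N m; "opening": finger opening in m; "gripper_force": force on a finger pad.
Only numpy, scipy, OpenCV 4.12 (cv2) and the standard library are available. Lean on these libraries where they do the work, as an engineer would, in place of code of your own. Each camera call takes 0.05 s, during which the arm holds its last target. There are 200 camera calls.

## Working session

There is one attempt and no reset: what is moved stays moved. The work goes in short steps, Python scripts to look and compute and a shell command to move; the robot and the scene stay as the last step left them, time stands still between calls to the robot, and variables do not carry over. Pictures are saved under pics/ and viewed, at most 17 in all, crops included, and the job is handed in when it is done.

```bash
ls -la; mkdir -p pics; python3 -m creep --help 2>&1 | head -20; cat > h.py <<'E'
import numpy as np, cv2
from plant import telemetry, snapshot, workorder, nets
from scipy.spatial.transform import Rotation as R
def cam(p):
    """-> camera centre and R (cam->world)"""
    if "mount" in p:
        o=p["obs"]; T=np.eye(4); T[:3,:3]=R.from_euler('xyz',o["orientation"],degrees=True).as_matrix(); T[:3,3]=o["tool_pos"]
        M=T@np.array(p["mount"]); return M[:3,3],M[:3,:3]
    Rm=cv2.Rodrigues(np.array(p["rvec"],float))[0]; return -Rm.T@np.array(p["tvec"],float).ravel(),Rm.T
def shot(n,save=None):
    o=telemetry.get_obs(); p=snapshot(n)
    p["obs"]=o
    if save: cv2.imwrite("pics/"+save+".png",cv2.cvtColor(p["frame"],cv2.COLOR_RGB2BGR))
    return p
def ray(p,uv):
    c,Rm=cam(p); d=Rm@np.array([(uv[0]-p["cx"])/p["fx"],(uv[1]-p["cy"])/p["fy"],1]); return c,d/np.linalg.norm(d)
def at(p,uv,z):
    c,d=ray(p,uv); return c+d*(z-c[2])/d[2]
def proj(p,X):
    c,Rm=cam(p); q=(np.atleast_2d(X)-c)@Rm; return np.c_[q[:,0]/q[:,2]*p["fx"]+p["cx"],q[:,1]/q[:,2]*p["fy"]+p["cy"]]
def tri(rs):
    A=0;b=0
    for c,d in rs:
        P=np.eye(3)-np.outer(d,d); A=A+P; b=b+P@c
    return np.linalg.solve(A,b)
def totool(X,o=None):
    """world grasp-point target -> tool shift in row units (1=0.2m)"""
    o=o or telemetry.get_obs(); Rm=R.from_euler('xyz',o["orientation"],degrees=True).as_matrix()
    g=np.array(o["tool_pos"])+Rm@[0,0,.159]; return Rm.T@(np.array(X)-g)/.2
E
python3 - <<'E'
from h import *
np.set_printoptions(precision=3,suppress=True)
print(telemetry.get_obs())
for n in ("side","top"):
    p=shot(n,n+"0"); print(n,cam(p)[0])
    for q in ["cab_drawer0_handle","cab","left_floor","right_floor","beaker","beaker_rim","mat","jar","timer","bottle0"]:
        f=nets.landmark_of(p,q)
        print(q,[(np.round(r["uv"]),round(r["confidence"],2)) for r in f][:5])
E
```

```text
total 12
drwxr-xr-x  3 agent agent 4096 Nov 30 06:14 .
drwxr-xr-x 23 root  root  4096 Nov 30 06:14 ..
drwxr-xr-x  2 agent agent 4096 Nov 30 06:14 pics
invalid input: not JSON, or not a number
{'clock': 0.0, 'joint_pos': array([-48.066,  20.59 ,   0.635,  -0.021, -70.135, -16.507]), 'qvel': array([ 0.043,  0.007, -0.041,  0.083, -0.02 ,  0.076]), 'tau': array([  0.   , -58.273,  29.305,   6.997,   0.007,  -0.   ]), 'tool_pos': array([ 0.29 , -0.609,  0.404]), 'orientation': array([ 179.908,   -0.007, -154.58 ]), 'force': array([-0.382,  0.523, -0.389]), 'moment': array([0.073, 0.055, 0.01 ]), 'gripper_force': 0.0, 'opening': 0.08798936242198523}
side [0.382 0.933 0.603]
cab_drawer0_handle [(array([252., 164.]), 0.61)]
cab [(array([203., 173.]), 0.77)]
left_floor [(array([204., 184.]), 0.66)]
right_floor [(array([220., 159.]), 0.59)]
beaker [(array([276., 250.]), 0.86)]
beaker_rim [(array([280., 217.]), 0.63)]
mat [(array([227., 233.]), 0.9)]
jar [(array([244., 261.]), 0.95)]
timer [(array([202., 172.]), 0.6), (array([160., 271.]), 0.56)]
bottle0 [(array([171., 328.]), 0.92), (array([348., 291.]), 0.75), (array([296., 290.]), 0.74), (array([209., 274.]), 0.66), (array([238., 306.]), 0.55)]
top [0.373 0.098 1.466]
cab_drawer0_handle [(array([345., 185.]), 0.87)]
cab [(array([346., 134.]), 0.78)]
left_floor []
right_floor [(array([228., 230.]), 0.67)]
beaker [(array([230., 227.]), 0.79)]
beaker_rim [(array([223., 223.]), 0.53)]
mat [(array([240., 184.]), 0.8), (array([222., 226.]), 0.54)]
jar [(array([209., 201.]), 0.6), (array([227., 221.]), 0.54)]
timer [(array([192., 144.]), 0.63)]
bottle0 [(array([180., 242.]), 0.94), (array([162., 208.]), 0.94), (array([181., 280.]), 0.7), (array([188., 178.]), 0.64), (array([134., 171.]), 0.58)]
```

View pics/top0.png

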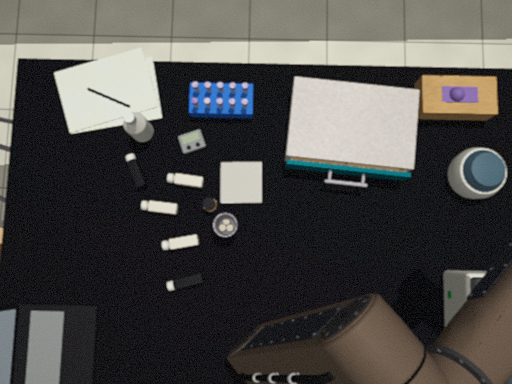

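View pics/side0.png

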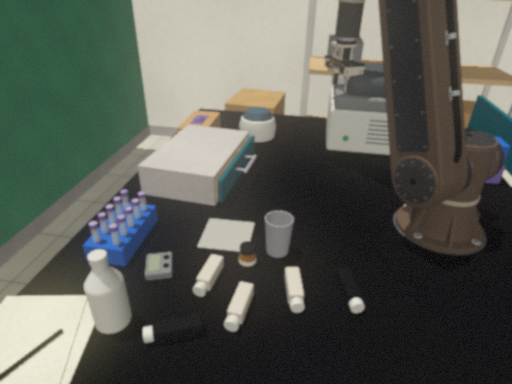

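```bash
python3 - <<'E'
from h import *
np.set_printoptions(precision=3,suppress=True)
p=shot("top")
f=lambda n,u,z:print(n,at(p,u,z))
f("handle",(345,185),.062);f("cab",(346,134),0);f("beaker",(230,227),0);f("rim",(223,223),.1);f("mat",(240,184),.0);f("jar",(209,201),0);f("timer",(192,144),0)
for u in [(180,242),(162,208),(181,280),(188,178),(134,171)]: f("b",u,.016)
for r in nets.masks_of(p,"bottle0"):
    m=r["region"]; px=p["frame"][m].mean(0); ys,xs=np.where(m)
    rect=cv2.minAreaRect(np.c_[xs,ys].astype(np.float32)); print(r["uv"],round(r["confidence"],2),px,rect)
for n in ("cab","cab_drawer0"):
  for r in nets.masks_of(p,n):
    ys,xs=np.where(r["region"]); b=cv2.boxPoints(cv2.minAreaRect(np.c_[xs,ys].astype(np.float32)))
    print(n,r["confidence"],[at(p,u,.1) for u in b])
E
```

```text
handle [ 0.57  -0.168  0.062]
cab [ 0.745 -0.183  0.   ]
beaker [0.437 0.182 0.   ]
rim [0.444 0.198 0.1  ]
mat [0.574 0.155 0.   ]
jar [0.518 0.251 0.   ]
timer [0.701 0.313 0.   ]
b [0.386 0.335 0.016]
b [0.491 0.396 0.016]
b [0.27  0.327 0.016]
b [0.588 0.319 0.016]
b [0.606 0.49  0.016]
[185.0, 179.6] 0.82 [203.96  200.555 186.829] ((185.30999755859375, 179.82998657226562), (35.638179779052734, 10.889445304870605), 8.130102157592773)
[182.3, 280.0] 0.7 [56.72  56.052 56.644] ((185.55885314941406, 281.7353210449219), (10.914102554321289, 37.107948303222656), 75.96376037597656)
[182.5, 242.0] 0.68 [212.946 209.444 195.274] ((180.47108459472656, 242.3121337890625), (10.491945266723633, 35.65740966796875), 81.25383758544922)
[135.1, 168.8] 0.62 [49.336 48.419 49.097] ((136.33485412597656, 170.737548828125), (34.575374603271484, 11.435436248779297), 70.34617614746094)
[159.0, 209.3] 0.55 [211.857 207.791 193.723] ((159.46951293945312, 206.77438354492188), (35.558956146240234, 10.270132064819336), 6.340191841125488)
cab 0.57 [array([0.577, 0.026, 0.1  ]), array([0.896, 0.002, 0.1  ]), array([ 0.867, -0.391,  0.1  ]), array([ 0.549, -0.356,  0.1  ])]
cab_drawer0 0.95 [array([0.582, 0.019, 0.1  ]), array([0.652, 0.013, 0.1  ]), array([ 0.619, -0.357,  0.1  ]), array([ 0.55 , -0.349,  0.1  ])]
cab_drawer0 0.56 [array([0.39 , 0.376, 0.1  ]), array([0.414, 0.271, 0.1  ]), array([0.381, 0.263, 0.1  ]), array([0.358, 0.368, 0.1  ])]
```

```bash
python3 -m creep '[[[0,0,-0.2,0,1],[0,0,-0.2,0,1],[0,0,-0.2,0,1],[0,0,-0.2,0,1],[0,0,-0.2,0,1],[0,0,-0.2,0,1],[0,0,-0.2,0,1],[0,0,-0.2,0,1]]]'
python3 -m creep '[[[0,0,-0.2,0,1],[0,0,-0.2,0,1],[0,0,-0.2,0,1],[0,0,-0.2,0,1],[0,0,-0.2,0,1],[0,0,-0.2,0,1],[0,0,-0.2,0,1],[0,0,-0.2,0,1]]]'; python3 -c "
from h import *
print(telemetry.get_obs())"
```

```text
clock: 1.97
tool_pos: [0.2891, -0.6088, 0.7272]
orientation: [-179.9, 0.0, -154.6]
force: [2.1, -2.1, 1.0]
opening: 0.0873
gripper_force: 0.0
clock: 2.63
tool_pos: [0.2489, -0.5135, 0.9186]
orientation: [-174.5, -1.0, -154.6]
force: [0.4, -0.0, -0.4]
opening: 0.0875
gripper_force: 0.0
{'clock': 2.6333, 'joint_pos': array([ -43.44826978,   22.1537298 ,   71.65683131,    4.15619568,
       -134.68310741,  -18.09733687]), 'qvel': array([ 13.12052534, -17.64560672,  -0.22844488,  11.14178304,
        -6.95851269,  -4.22764199]), 'tau': array([ -2.16787085, -48.17366123,  19.76327598,   4.43355694,
         0.48442025,   0.13912156]), 'tool_pos': array([ 0.24894741, -0.51350132,  0.91856379]), 'orientation': array([-174.5114637 ,   -1.04649472, -154.64333403]), 'force': array([ 0.35496948, -0.03407368, -0.37027802]), 'moment': array([ 0.2722857 ,  0.07075714, -0.04756205]), 'gripper_force': 0.0, 'opening': 0.08751351886171685}
```

```bash
python3 -m creep '[[[0,0,0.2,0,1],[0,0,0.2,0,1],[0,0,0.2,0,1],[0,0,0.2,0,1]]]'; python3 -m creep '[[[0,0,0,0,1],[0,0,0,0,1],[0,0,0,0,1]]]'
```

```text
clock: 2.97
tool_pos: [0.2532, -0.5275, 0.7824]
orientation: [-174.4, -1.0, -154.6]
force: [0.8, -1.9, 0.8]
opening: 0.0876
gripper_force: 0.0
clock: 3.22
tool_pos: [0.2537, -0.5286, 0.7875]
orientation: [-174.3, -1.1, -154.7]
force: [0.1, 0.6, 1.1]
opening: 0.0875
gripper_force: 0.0
```

```bash
python3 -m creep '[[[0,0,0.2,0,1],[0,0,0.2,0,1],[0,0,0.2,0,1],[0,0,0.2,0,1],[0,0,0.2,0,1],[0,0,0.2,0,1],[0,0,0.2,0,1],[0,-0.2,0.02,0,1]]]'; python3 -m creep '[[[0,-0.2,0.02,0,1],[0,-0.2,0.02,0,1],[0,-0.2,0.02,0,1],[0,-0.2,0.02,0,1],[0,-0.2,0.02,0,1],[0,-0.2,0.02,0,1],[0,-0.2,0.02,0,1],[0,-0.2,0.02,0,1]]]';  python3 -m creep '[[[0,-0.2,0.05,0,1],[0,-0.2,0.05,0,1],[0,-0.2,0.05,0,1],[0,-0.2,0.05,0,1]]]'; python3 -m creep '[[[0,-0.2,0.05,0,1],[0,-0.2,0.05,0,1],[0,-0.2,0.05,0,1],[0,-0.2,0.05,0,1]]]'; python3 -c "
from h import *
print(telemetry.get_obs()['joint_pos'])"
```

```text
clock: 3.88
tool_pos: [0.2737, -0.5847, 0.4914]
orientation: [-176.1, -1.3, -154.6]
force: [1.4, 0.9, -6.4]
opening: 0.0877
gripper_force: 0.0
clock: 4.55
tool_pos: [0.4081, -0.8646, 0.5056]
orientation: [-174.1, -1.1, -154.7]
force: [1.2, -1.9, 1.9]
opening: 0.0874
gripper_force: 0.0
clock: 4.88
tool_pos: [0.4354, -0.9189, 0.4352]
orientation: [-169.4, -1.8, -154.7]
force: [-0.5, -0.1, 1.3]
opening: 0.0878
gripper_force: 0.0
clock: 5.22
tool_pos: [0.4558, -0.9585, 0.3887]
orientation: [-162.9, -2.4, -154.9]
force: [-0.1, 0.4, -0.7]
opening: 0.0877
gripper_force: 0.0
[-53.11051445  61.93060682  71.71616806   5.75691321 -83.53898575
 -11.21096017]
```

```bash
for i in 1 2; do :; done; python3 -m creep '[[[0,-0.2,0,0,1],[0,-0.2,0,0,1],[0,-0.2,0,0,1],[0,-0.2,0,0,1],[0,-0.2,0,0,1],[0,-0.2,0,0,1],[0,-0.2,0,0,1],[0,-0.2,0,0,1]]]'; python3 -m creep '[[[0,-0.2,0,0,1],[0,-0.2,0,0,1],[0,-0.2,0,0,1],[0,-0.2,0,0,1],[0,-0.2,0,0,1],[0,-0.2,0,0,1],[0,-0.2,0,0,1],[0,-0.2,0,0,1]]]';  python3 -m creep '[[[0,-0.2,0,0,1],[0,-0.2,0,0,1],[0,-0.2,0,0,1],[0,-0.2,0,0,1],[0,-0.2,0,0,1],[0,-0.2,0,0,1],[0,-0.2,0,0,1],[0,-0.2,0,0,1]]]'; python3 -c "
from h import *
print(telemetry.get_obs()['joint_pos'])"
```

```text
clock: 5.88
tool_pos: [0.4806, -0.9935, 0.4164]
orientation: [-149.4, -3.7, -155.4]
force: [0.2, -0.1, -1.1]
opening: 0.0876
gripper_force: 0.0
clock: 6.55
tool_pos: [0.4972, -1.0046, 0.4981]
orientation: [-136.1, -4.6, -156.2]
force: [0.1, -0.5, 0.7]
opening: 0.0873
gripper_force: 0.0
clock: 7.22
tool_pos: [0.5043, -0.9889, 0.6122]
orientation: [-123.9, -5.4, -157.2]
force: [0.1, -1.3, 0.9]
opening: 0.0877
gripper_force: 0.0
[-50.692613    56.23357594  71.71534909  21.02834238 -52.84033268
 -18.05441723]
```

```bash
 python3 -m creep '[[[0,0.112,-0.166,0,1],[0,0.112,-0.166,0,1],[0,0.112,-0.166,0,1],[0,0.112,-0.166,0,1],[0,0.112,-0.166,0,1],[0,0.112,-0.166,0,1],[0,0.112,-0.166,0,1],[0,0.112,-0.166,0,1]]]';  python3 -m creep '[[[0,0.112,-0.166,0,1],[0,0.112,-0.166,0,1],[0,0.112,-0.166,0,1],[0,0.112,-0.166,0,1],[0,0.112,-0.166,0,1],[0,0.112,-0.166,0,1],[0,0.112,-0.166,0,1],[0,0.112,-0.166,0,1]]]';  python3 -c "
from h import *
print(telemetry.get_obs()['joint_pos'])"; python3 -m creep '[[[0,0.112,-0.166,0,1],[0,0.112,-0.166,0,1],[0,0.112,-0.166,0,1],[0,0.112,-0.166,0,1],[0,0.112,-0.166,0,1],[0,0.112,-0.166,0,1]]]';  python3 -c "
from h import *
print(telemetry.get_obs()['joint_pos'])"
```

```text
clock: 7.88
tool_pos: [0.4101, -0.7574, 0.6217]
orientation: [-123.4, -5.5, -157.8]
force: [-0.4, -1.2, 2.9]
opening: 0.0872
gripper_force: 0.0
clock: 8.55
tool_pos: [0.2887, -0.4615, 0.6213]
orientation: [-123.4, -5.4, -157.9]
force: [0.7, 1.0, 1.2]
opening: 0.0875
gripper_force: 0.0
[-42.7884166  -11.09427825 -39.18604583  71.02135147 -25.11068461
 -79.41887113]
clock: 9.05
tool_pos: [0.2086, -0.2631, 0.6213]
orientation: [-123.6, -5.0, -158.0]
force: [1.6, 1.2, 0.8]
opening: 0.0876
gripper_force: 0.0
[ -3.69164358 -33.30754742 -49.61550136  60.35360898 -62.58513185
 -86.16036004]
```

```bash
 python3 -m creep '[[[0,0.112,-0.166,0,1],[0,0.112,-0.166,0,1],[0,0.112,-0.166,0,1],[0,0.112,-0.166,0,1]]]';  python3 -m creep '[[[0,0.2,0,0,1],[0,0.2,0,0,1],[0,0.2,0,0,1],[0,0.2,0,0,1]]]';  python3 -c "
from h import *
print(telemetry.get_obs()['joint_pos'])"
```

```text
clock: 9.38
tool_pos: [0.1928, -0.2078, 0.6202]
orientation: [-125.0, -3.8, -158.5]
force: [0.7, 0.2, 0.4]
opening: 0.0874
gripper_force: 0.0
clock: 9.72
tool_pos: [0.2164, -0.1616, 0.5344]
orientation: [-124.3, -6.1, -156.2]
force: [1.9, 0.7, -1.2]
opening: 0.0877
gripper_force: 0.0
[  56.5827036   -41.5181731   -57.9633987    44.30315456 -108.57329847
 -118.6945203 ]
```

```bash
cat > fk.py <<'E'
import numpy as np
from scipy.optimize import least_squares
from scipy.spatial.transform import Rotation as R
lo=np.array([-176.03,-82.01,-58.28,-173.87,-174.79,-173.66]);hi=np.array([176.03,121.73,71.71,95.51,-.11,173.66])
def fk(q,P):
    a,h,L1,e,L2,L3=P; q=np.radians(q)
    r=lambda ax,t:R.from_rotvec(np.array(ax,float)*t)
    A=r([0,0,1],q[0]); p=A.apply([a,0,h]); A=A*r([0,1,0],q[1]); p=p+A.apply([0,0,L1]); A=A*r([0,1,0],-q[2]); p=p+A.apply([L2,0,e])
    A=A*r([1,0,0],s4*q[3])*r([0,1,0],-q[4]); p=p+A.apply([L3,0,0]); A=A*r([1,0,0],s6*q[5])
    return p,A*T0
s4=s6=1; T0=R.identity()
E
python3 - <<'E'
import fk; from fk import *
Q=np.array([[-48.065,20.546,.682,0,-70.136,-16.507],[-43.448,22.154,71.657,4.156,-134.683,-18.097],[-53.11,61.93,71.716,5.757,-83.539,-11.211],[-50.693,56.234,71.715,21.028,-52.84,-18.054],[-42.788,-11.094,-39.186,71.021,-25.111,-79.419],[-3.692,-33.308,-49.616,60.354,-62.585,-86.16],[56.583,-41.518,-57.963,44.303,-108.573,-118.695]])
X=np.array([[.29,-.61,.405],[.249,-.5135,.9186],[.4558,-.9585,.3887],[.5043,-.9889,.6122],[.2887,-.4615,.6213],[.2086,-.2631,.6213],[.2164,-.1616,.5344]])
E=np.array([[180,0,-154.57],[-174.5,-1.05,-154.64],[-162.9,-2.4,-154.9],[-123.9,-5.4,-157.2],[-123.4,-5.4,-157.9],[-123.6,-5,-158],[-124.3,-6.1,-156.2]])
RE=R.from_euler('xyz',E,degrees=True)
for s4 in(1,-1):
  for s6 in(1,-1):
    fk.s4,fk.s6=s4,s6
    f=lambda P:np.concatenate([fk.fk(q,P)[0]-x for q,x in zip(Q,X)])
    s=least_squares(f,[0,.3,.4,.0,.4,.1]); T=[fk.fk(q,s.x)[1].inv()*r for q,r in zip(Q,RE)]
    print(s4,s6,s.x.round(4),abs(s.fun).max().round(4),np.degrees(max((T[0].inv()*t).magnitude() for t in T)),T[0].as_matrix().round(2).tolist())
E
```

```text
Traceback (most recent call last):
AttributeError: 'function' object has no attribute 'fk'
```

```bash
cat > fit.py <<'E'
import fk as F; import numpy as np
from scipy.optimize import least_squares
from scipy.spatial.transform import Rotation as R
Q=np.array([[-48.065,20.546,.682,0,-70.136,-16.507],[-43.448,22.154,71.657,4.156,-134.683,-18.097],[-53.11,61.93,71.716,5.757,-83.539,-11.211],[-50.693,56.234,71.715,21.028,-52.84,-18.054],[-42.788,-11.094,-39.186,71.021,-25.111,-79.419],[-3.692,-33.308,-49.616,60.354,-62.585,-86.16],[56.583,-41.518,-57.963,44.303,-108.573,-118.695]])
X=np.array([[.29,-.61,.405],[.249,-.5135,.9186],[.4558,-.9585,.3887],[.5043,-.9889,.6122],[.2887,-.4615,.6213],[.2086,-.2631,.6213],[.2164,-.1616,.5344]])
E=np.array([[180,0,-154.57],[-174.5,-1.05,-154.64],[-162.9,-2.4,-154.9],[-123.9,-5.4,-157.2],[-123.4,-5.4,-157.9],[-123.6,-5,-158],[-124.3,-6.1,-156.2]])
RE=R.from_euler('xyz',E,degrees=True)
for s4 in(1,-1):
  for s6 in(1,-1):
    F.s4,F.s6=s4,s6
    f=lambda P:np.concatenate([F.fk(q,P)[0]-x for q,x in zip(Q,X)])
    s=least_squares(f,[0,.3,.4,.0,.4,.1]); T=[F.fk(q,s.x)[1].inv()*r for q,r in zip(Q,RE)]
    print(s4,s6,s.x.round(4),abs(s.fun).max().round(4),np.degrees(max((T[0].inv()*t).magnitude() for t in T)),T[0].as_matrix().round(2).tolist())
E
python3 fit.py
```

```text
1 1 [ 0.1943 -0.1387  0.6914  0.1473  0.3277 -0.0823] 0.2425 136.77543014771527 [[-0.0, -0.0, 1.0], [-0.84, 0.54, 0.0], [-0.54, -0.84, -0.0]]
1 -1 [ 0.1943 -0.1387  0.6914  0.1473  0.3277 -0.0823] 0.2425 142.0386839970429 [[-0.0, -0.0, 1.0], [-1.0, -0.0, -0.0], [0.0, -1.0, -0.0]]
-1 1 [0.0583 0.4322 0.5269 0.0074 0.3946 0.3437] 0.1511 155.66983459940383 [[-0.0, -0.0, 1.0], [-0.84, 0.54, 0.0], [-0.54, -0.84, -0.0]]
-1 -1 [0.0583 0.4322 0.5269 0.0074 0.3946 0.3437] 0.1511 0.07508720849284917 [[-0.0, -0.0, 1.0], [-1.0, -0.0, -0.0], [0.0, -1.0, -0.0]]
```

```bash
sed -i 's/a,h,L1,e,L2,L3=P/a,h,L1,e,L2,L3,b,ox,oy=P/; s/p=A.apply(\[a,0,h\])/p=A.apply([a,b,h])+[ox,oy,0]/; s/s4=s6=1; T0=R.identity()/s4=s6=-1; T0=R.from_matrix([[0,0,1],[-1,0,0],[0,-1,0]])/' fk.py; sed -i 's/\[0,.3,.4,.0,.4,.1\]/[0,.3,.4,.0,.4,.1,-.1,0,0]/' fit.py; python3 fit.py | tail -1
```

```text
-1 -1 [ 0.1335  0.2805  0.5943  0.0448  0.3814  0.2555 -0.1459 -0.0467  0.048 ] 0.0901 0.07508720849284414 [[1.0, 0.0, 0.0], [-0.0, 1.0, 0.0], [-0.0, -0.0, 1.0]]
```

```bash
sed -i 's/a,h,L1,e,L2,L3,b,ox,oy=P/a,h,L1,e,L2,L3,b,y4,z4,y5,z5=P/; s/+\[ox,oy,0\]//; s/A=A\*r(\[1,0,0\],s4\*q\[3\])\*r(/A=A*r([1,0,0],s4*q[3]); p=p+A.apply([0,y4,z4]); A=A*r(/; s/\[L3,0,0\]/[L3,y5,z5]/' fk.py; sed -i 's/-.1,0,0\]/-.1,0,0,0,0]/;s/\[0,.3,/[0.,.3,/' fit.py; cat fk.py | tail -9; python3 fit.py | tail -1
```

```text
from scipy.spatial.transform import Rotation as R
lo=np.array([-176.03,-82.01,-58.28,-173.87,-174.79,-173.66]);hi=np.array([176.03,121.73,71.71,95.51,-.11,173.66])
def fk(q,P):
    a,h,L1,e,L2,L3,b,y4,z4,y5,z5=P; q=np.radians(q)
    r=lambda ax,t:R.from_rotvec(np.array(ax,float)*t)
    A=r([0,0,1],q[0]); p=A.apply([a,b,h]); A=A*r([0,1,0],q[1]); p=p+A.apply([0,0,L1]); A=A*r([0,1,0],-q[2]); p=p+A.apply([L2,0,e])
    A=A*r([1,0,0],s4*q[3]); p=p+A.apply([0,y4,z4]); A=A*r([0,1,0],-q[4]); p=p+A.apply([L3,y5,z5]); A=A*r([1,0,0],s6*q[5])
    return p,A*T0
s4=s6=-1; T0=R.from_matrix([[0,0,1],[-1,0,0],[0,-1,0]])
 -3.0000e-04  1.8215e+00  1.0000e-04 -2.0131e+00  1.0000e-04] 0.0001 0.07508720849284414 [[1.0, 0.0, 0.0], [-0.0, 1.0, 0.0], [-0.0, -0.0, 1.0]]
```

```bash
cat >> fk.py <<'E'
P=None
def pose(q): return fk(q,P)
def row(q,x,y,z,s,w=.3):
    """one simulated row; w = metres per rad weighting"""
    p,A=pose(q); d=np.array([x,y,z])*.2; n=np.linalg.norm(d); d=d*min(1,.0417/max(n,1e-9))
    pt=p+A.apply(d); At=A*R.from_rotvec([0,0,np.clip(s*np.pi/2,-.125,.125)])
    def f(v):
        pp,AA=pose(v); return np.r_[(pp-pt),w*(AA*At.inv()).as_rotvec(),1e-4*np.radians(v-q)]
    return least_squares(f,np.clip(q,lo+1e-6,hi-1e-6),bounds=(lo,hi),max_nfev=30).x
def rpy(q): p,A=pose(q); return np.r_[p.round(3),A.as_euler('xyz',degrees=True).round(1)]
E
sed -i '$a np.set_printoptions(precision=5,suppress=True,linewidth=200); print(repr(s.x))' fit.py; python3 fit.py | tail -1 > P.txt; cat P.txt; sed -i "s/^P=None/from numpy import array\nP=eval(open('P.txt').read())/" fk.py
python3 - <<'E'
from fk import *
for w in (.1,.2,.4):
    q=np.array([-53.11,61.93,71.71,5.757,-83.539,-11.211])
    for k in range(3):
        for i in range(8): q=row(q,0,-.2,0,0,w)
        print(w,rpy(q),q.round(1))
E
```

```text
array([ 0.00019,  0.19841,  0.60179,  0.00026,  0.46339,  0.19983, -0.00028,  1.82146,  0.0001 , -2.01305,  0.0001 ])
0.1 [   0.537   -1.087    0.586  -98.1     -9.5   -162.7  ] [-57.9  65.2  63.   69.4 -17.1 -61.2]
0.1 [   0.538   -0.973    0.856  -76.1    -10.    -157.   ] [-61.2  58.3  71.7  93.9  -3.3 -82.9]
0.1 [   0.503   -0.788    1.09   -62.9    -10.5   -155.4  ] [-57.5  45.2  71.7  92.8  -2.3 -79.8]
0.2 [   0.513   -1.054    0.518 -120.      -8.3   -159.6  ] [-52.6  63.9  71.7  28.2 -42.9 -23.1]
0.2 [   0.533   -1.015    0.757  -88.9     -9.5   -163.5  ] [-56.7  57.7  63.9  73.4 -17.4 -62.8]
0.2 [   0.519   -0.868    0.995  -71.3     -9.9   -161.5  ] [-56.8  48.2  67.2  88.9 -10.8 -74.8]
0.4 [   0.484   -1.006    0.434 -144.5     -5.3   -156.3  ] [-52.5  62.4  71.7  13.4 -65.9 -13.9]
0.4 [   0.5     -1.013    0.553 -127.3     -7.4   -158.3  ] [-51.5  59.5  71.7  22.3 -53.4 -18.4]
0.4 [   0.505   -0.974    0.711 -111.8     -8.6   -160.5  ] [-50.1  54.3  71.7  31.9 -45.5 -23.5]
```

```bash
cat > search.py <<'E'
from fk import *
import itertools, multiprocessing as mp
g=np.array([.543,-.079,.2])
def R_of(phi,th,sgn):
    z=np.array([np.cos(phi)*np.sin(th),np.sin(phi)*np.sin(th),-np.cos(th)])
    y=np.array([-np.sin(phi),np.cos(phi),0])*sgn
    return R.from_matrix(np.c_[np.cross(y,z),y,z])
def ik(p,A,n=12,seed=0):
    rng=np.random.default_rng(seed); best=[]
    for k in range(n):
        f=lambda v:np.r_[fk(v,P)[0]-p,.3*(fk(v,P)[1]*A.inv()).as_rotvec()]
        s=least_squares(f,rng.uniform(lo,hi)*np.array([.5,.6,1,1,1,1])+0,bounds=(lo,hi),max_nfev=60)
        if s.cost<1e-7: best.append(s.x)
    return best
def tilt(q): return np.degrees(np.arccos(-pose(q)[1].as_matrix()[2,2]))
def grasp(q): p,A=pose(q); return p+A.apply([0,0,.159])
def job(a):
    phi,sgn=a; out=[]
    A=R_of(np.radians(phi),np.radians(80),sgn); qs=ik(g-A.apply([0,0,.159]),A)
    u=[]
    for q in qs:
        if not any(np.abs(q-v).max()<5 for v in u): u.append(q)
    for q0 in u[:3]:
        for d in [(1,0,0),(-1,0,0),(0,1,0),(0,-1,0),(0,0,1),(0,0,-1)]:
            q=q0
            for i in range(24):
                q=row(q,*(.2*np.array(d)),0,.5)
                if tilt(q)>105 or np.linalg.norm(grasp(q)-g)>.35: break
            if tilt(q)>88: out.append((phi,sgn,d,i,tilt(q).round(),grasp(q).round(3),q0.round(),q.round()))
    return a,len(u),out
if __name__=="__main__":
    with mp.Pool() as po:
        for a,n,o in po.imap_unordered(job,itertools.product(range(0,360,30),(1,-1))):
            print(a,n)
            for x in o: print("  ",*x)
E
nproc; time timeout 500 python3 search.py
```

```text
4
(30, 1) 1
(0, -1) 1
   0 -1 (1, 0, 0) 9 88.0 [ 0.627 -0.079  0.55 ] [ -54.   24.  -55. -124.  -74.  -99.] [ -18.  -17.  -20.  -94.  -18. -174.]
(30, -1) 1
(0, 1) 1
(60, 1) 1
(90, 1) 1
(90, -1) 1
(60, -1) 1
(120, 1) 1
(120, -1) 1
(150, 1) 1
(150, -1) 1
(180, -1) 1
(180, 1) 1
(210, -1) 1
(210, 1) 1
(240, 1) 1
(240, -1) 1
(300, -1) 0
(300, 1) 0
(270, 1) 1
(330, 1) 0
(270, -1) 1
(330, -1) 0
real	0m11.474s
user	0m40.718s
sys	0m0.253s
```

```bash
cat >> fk.py <<'E'
def tilt(q):
    z=pose(q)[1].as_matrix()[:,2]; return np.degrees(np.arccos(-z[2])).round(1),np.degrees(np.arctan2(z[1],z[0])).round(0)
def go(q,X,step=.04,w=.5):
    """straight TCP move in world"""
    for i in range(60):
        p,A=pose(q); d=np.array(X)-p; n=np.linalg.norm(d)
        if n<.004: break
        q=row(q,*(A.inv().apply(d/n*min(n,step))/.2),0,w)
    return q
def push(q,d,n,w=.5):
    for i in range(n):
        p,A=pose(q); d=np.array(d,float)/np.linalg.norm(d); q=row(q,*(A.inv().apply(d*.04)/.2),0,w)
    return q
E
python3 - <<'E'
from fk import *
from plant import telemetry
q=np.array(telemetry.get_obs()["joint_pos"]); print(rpy(q),tilt(q))
for X in ([.4,.1,.55],[.3,.4,.55],[0,.6,.55],[-.2,.65,.5]):
    q=go(q,X); print(X,rpy(q),tilt(q),q.round())
for k in range(8):
    q=push(q,[-.42,.91,0],6); print(rpy(q),tilt(q),q.round())
E
python3 - <<'E'
# second tilt at az 90 from a vertical pose
from fk import *
q=np.array([-48.065,20.546,.682,0,-70.136,-16.507])
for X in ([.55,-.3,.4],[.5,.3,.4],[.3,.6,.4]): q=go(q,X); print(rpy(q),tilt(q),q.round())
for k in range(8):
    q=push(q,[0,1,0.15],8); print(rpy(q),tilt(q),q.round())
E
```

```text
[   0.216   -0.162    0.534 -124.3     -6.1   -156.2  ] (np.float64(55.9), np.float64(-70.0))
[0.4, 0.1, 0.55] [ 4.000e-01  1.000e-01  5.500e-01 -1.243e+02 -6.100e+00 -1.562e+02] (np.float64(55.9), np.float64(-70.0)) [  56.   -5.  -37.   42.  -97. -129.]
[0.3, 0.4, 0.55] [   0.3     0.4     0.55 -124.3    -6.1  -156.2 ] (np.float64(55.9), np.float64(-70.0)) [  83.   12.  -13.   24. -116. -146.]
[0, 0.6, 0.55] [   0.      0.6     0.55 -124.3    -6.1  -156.2 ] (np.float64(55.9), np.float64(-70.0)) [ 109.   27.   18.    1. -137. -172.]
[-0.2, 0.65, 0.5] [  -0.197    0.651    0.5   -125.1     -9.8   -144.6  ] (np.float64(55.5), np.float64(-61.0)) [ 122.   37.   31.   -5. -139. -174.]
[  -0.263    0.796    0.467 -126.      -8.5   -142.6  ] (np.float64(54.5), np.float64(-59.0)) [ 121.   61.   72.   -0. -156. -170.]
[  -0.28     0.829    0.398 -128.4     -5.2   -138.2  ] (np.float64(51.8), np.float64(-52.0)) [ 122.   66.   72.    8. -147. -163.]
[  -0.294    0.857    0.34  -131.4     -1.6   -133.8  ] (np.float64(48.6), np.float64(-45.0)) [ 123.   70.   72.   14. -139. -159.]
[  -0.306    0.
[... 1427 characters left out ...]
.146e+00  3.250e-01  1.531e+02  2.590e+01 -1.605e+02] (np.float64(36.6), np.float64(69.0)) [  94.   69.   72.   17.  -60. -163.]
[ 1.260e-01  1.197e+00  3.050e-01  1.417e+02  3.280e+01 -1.655e+02] (np.float64(48.7), np.float64(70.0)) [  95.   74.   72.   27.  -45. -171.]
[ 1.140e-01  1.229e+00  2.980e-01  1.320e+02  3.750e+01 -1.669e+02] (np.float64(58.0), np.float64(74.0)) [  95.   77.   72.   33.  -33. -174.]
[ 1.060e-01  1.249e+00  2.990e-01  1.245e+02  4.130e+01 -1.664e+02] (np.float64(64.8), np.float64(79.0)) [  94.   78.   72.   36.  -24. -174.]
[ 9.700e-02  1.261e+00  3.040e-01  1.185e+02  4.460e+01 -1.661e+02] (np.float64(70.1), np.float64(83.0)) [  94.   79.   72.   39.  -16. -174.]
```

```bash
cat >> fk.py <<'E'
DIRS=[np.array(d)/np.linalg.norm(d) for d in __import__('itertools').product((-1,0,1),repeat=3) if any(d)]
def greedy(q,score,n,k=6,dirs=DIRS):
    out=[]
    for i in range(n):
        c=[(score(x),j,x) for j,x in enumerate(push(q,d,k) for d in dirs)]
        s,j,q2=min(c,key=lambda t:t[0])
        if score(q)-s<.3: break
        p,A=pose(q); out.append((np.sign(dirs[j]).astype(int).tolist(),(A.inv().apply(dirs[j])*.2).round(2).tolist())); q=q2
        print(out[-1],rpy(q),tilt(q),q.round())
    return q
E
cat > r1.py <<'E'
from fk import *
from plant import telemetry
import multiprocessing as mp
q0=np.array(telemetry.get_obs()["joint_pos"])
def path(Xs,spin):
    q=q0
    for X in Xs:
        q=go(q,X)
    for i in range(abs(spin)): q=row(q,0,0,0,.075*np.sign(spin),.5)
    return q
def sc(q):
    p=pose(q)[0]; return tilt(q)[0]+100*max(0,.3-p[2])+100*max(0,p[2]-.9)
def job(a):
    X,s=a; q=path([[.4,.1,.55],X],s); t=[tilt(q)]
    for i in range(8):
        c=[push(q,d,8) for d in DIRS]; q2=min(c,key=sc)
        if sc(q)-sc(q2)<.3: break
        q=q2; t.append(tilt(q))
    return a,q.round(),rpy(q),[float(x[0]) for x in t]
if __name__=="__main__":
    A=[(X,s) for X in ([.3,.4,.5],[0,.6,.5],[.5,.3,.5],[.4,.1,.55],[.5,-.3,.5]) for s in (0,-12,-24)]
    with mp.Pool() as po:
        for r in po.imap_unordered(job,A): print(*r)
E
time timeout 550 python3 r1.py
```

```text
([0.3, 0.4, 0.5], -24) [  83.   14.  -17.   23. -111.   14.] [  0.3   0.4   0.5 124.6  -8.8  13.6] [55.9]
([0.3, 0.4, 0.5], -12) [  83.   14.  -17.   23. -111.  -67.] [   0.3    0.4    0.5 -177.5  -55.9  -73.3] [55.9]
([0.3, 0.4, 0.5], 0) [  83.   14.  -17.   23. -111. -148.] [   0.3    0.4    0.5 -124.3   -6.1 -156.2] [55.9]
([0.5, 0.3, 0.5], 0) [  59.   16.  -19.   40.  -96. -133.] [   0.5    0.3    0.5 -124.3   -6.1 -156.2] [55.9]
([0.5, 0.3, 0.5], -12) [ 59.  16. -19.  40. -96. -52.] [   0.5    0.3    0.5 -177.5  -55.9  -73.3] [55.9]
([0.5, 0.3, 0.5], -24) [ 59.  16. -19.  40. -96.  29.] [  0.5   0.3   0.5 124.6  -8.8  13.6] [55.9]
([0, 0.6, 0.5], 0) [ 154.   71.   72.   22. -106. -174.] [  -0.764    0.658    0.301 -162.2     20.6   -110.2  ] [55.9, 55.2, 52.9, 47.8, 42.6, 37.1, 32.0, 28.5, 27.0]
([0, 0.6, 0.5], -12) [ 112.   30.   72.   -1. -130.  -85.] [-7.200e-02  6.760e-01  8.260e-01  1.791e+02  1.600e+00 -6.220e+01] [55.9, 54.7, 41.5, 32.1, 19.4, 13.1, 5.6, 2.3, 1.8]
([0, 0.6, 0.5], -24) [ 165.   41.   72.    0. -122.  -59.] [ -0.712   0.388   0.692 179.7    -1.     15.9  ] 
[... 395 characters left out ...]
0.55], -24) [ 22. -50. -54.  -1. -89.  67.] [ 6.200e-02 -1.760e-01  3.470e-01 -1.797e+02  2.900e+00 -9.000e-01] [55.9, 53.4, 46.3, 39.2, 26.5, 10.3, 3.0]
([0.5, -0.3, 0.5], 0) [ -45.  -74.  -50.    3. -114.  -23.] [-2.550e-01 -2.800e-02  3.620e-01 -1.784e+02 -2.000e+00 -1.587e+02] [55.9, 44.8, 31.7, 25.3, 13.4, 4.7, 2.5]
([0.5, -0.3, 0.5], -12) [ -45.  -74.  -50.    3. -114.   58.] [-2.550e-01 -2.800e-02  3.620e-01  1.783e+02 -1.900e+00 -7.760e+01] [55.9, 44.8, 31.7, 25.3, 13.4, 4.7, 2.5]
([0.5, -0.3, 0.5], -24) [ -81.  -82.  -37.    1. -136.  174.] [  -0.232    0.24     0.412 -179.5      0.6      1.6  ] [55.9, 44.8, 31.7, 25.3, 13.4, 4.7, 2.5, 0.8]
real	1m52.922s
user	5m44.952s
sys	0m0.296s
```

```bash
cat > plan.py <<'E'
from fk import *
import multiprocessing as mp
def rep(q,r,n):
    for i in range(n): q=row(q,*r,.5)
    return q
def _t(a): q,r,n=a; return rep(q,r,n)
def search(q,sc,N=8,n=8,dirs=DIRS,mag=.2,eps=.3):
    with mp.Pool() as po:
        for i in range(N):
            A=pose(q)[1]; rs=[(A.inv().apply(d)*mag).round(2).tolist()+[0] for d in dirs]
            c=po.map(_t,[(q,r,n) for r in rs]); s=[sc(x) for x in c]; j=int(np.argmin(s))
            if sc(q)-s[j]<eps: break
            q=c[j]; print(rs[j],"x",n,rpy(q),tilt(q),q.round(),flush=True)
    return q
def trans(q,X,step=.04):
    """report rows for straight travel"""
    p,A=pose(q); d=np.array(X)-p; n=int(np.ceil(np.linalg.norm(d)/step)); r=(A.inv().apply(d)/n/.2).round(3).tolist()
    q=rep(q,r+[0],n); print("go",r,"x",n,rpy(q),tilt(q),q.round()); return q
E
cat > r2.py <<'E'
from plan import *
from plant import telemetry
if __name__=="__main__":
    q=np.array(telemetry.get_obs()["joint_pos"])
    q=trans(q,[.4,.1,.55]); q=trans(q,[.3,.4,.55]); q=rep(q,[0,0,0,-.075],12); print(rpy(q)); q=trans(q,[0,.6,.5])
    sc=lambda q:tilt(q)[0]+100*max(0,.3-pose(q)[0][2])
    search(q,sc)
E
python3 r2.py
```

```text
go [-0.169, 0.035, -0.101] x 8 [ 4.000e-01  1.000e-01  5.500e-01 -1.243e+02 -6.100e+00 -1.562e+02] (np.float64(55.9), np.float64(-70.0)) [  56.   -5.  -37.   42.  -97. -129.]
go [-0.018, 0.11, -0.164] x 8 [   0.299    0.401    0.55  -124.3     -6.1   -156.2  ] (np.float64(55.9), np.float64(-70.0)) [  83.   12.  -13.   24. -116. -146.]
[   0.299    0.401    0.55  -177.5    -55.9    -73.3  ]
go [-0.098, 0.11, -0.105] x 10 [ 1.000e-03  5.990e-01  5.000e-01 -1.775e+02 -5.590e+01 -7.330e+01] (np.float64(55.9), np.float64(-70.0)) [ 109.   28.   13.    1. -131.  -91.]
[0.09, 0.13, -0.12, 0] x 8 [  -0.222    0.596    0.706 -177.5    -54.7    -73.2  ] (np.float64(54.7), np.float64(-70.0)) [ 116.   31.   65.  -67. -175. -162.]
[0.16, -0.01, -0.12, 0] x 8 [-1.540e-01  5.060e-01  8.430e-01 -1.736e+02 -4.180e+01 -7.200e+01] (np.float64(42.2), np.float64(-62.0)) [ 122.   22.   66.  -38. -175. -138.]
[0.13, 0.14, -0.05, 0] x 8 [  -0.297    0.296    0.882 -173.8    -32.8    -69.3  ] (np.float64(33.3), np.float64(-58.0)) [ 144.    9.   60.  -56. -166. -174.]
[0.12, 0.14, -0.08, 0] x 8 [-4.170e-01  1.450e-01  9.050e-01 -1.781e+02 -2.020e+01 -6.070e+01] (np.float64(20.3), np.float64(-55.0)) [ 175.   10.   62.  -34. -151. -174.]
[0.07, -0.01, -0.19, 0] x 8 [-3.130e-01  1.470e-01  9.830e-01  1.786e+02 -1.250e+01 -5.770e+01] (np.float64(12.6), np.float64(-64.0)) [ 176.    6.   72.  -32. -159. -174.]
[-0.13, 0.04, -0.15, 0] x 8 [ -0.4     0.265   0.941 178.1    -5.4   -57.9  ] (np.float64(5.7), np.float64(-77.0)) [ 167.   16.   72.  -10. -148. -143.]
[-0.03, -0.16, -0.12, 0] x 8 [-1.700e-01  4.000e-01  9.730e-01  1.799e+02 -1.300e+00 -5.800e+01] (np.float64(1.3), np.float64(-64.0)) [ 139.   14.   72.   -1. -149. -108.]
[0.12, 0.08, -0.14, 0] x 8 [-1.480e-01  2.050e-01  1.040e+00 -1.794e+02  6.000e-01 -5.800e+01] (np.float64(0.8), np.float64(79.0)) [ 176.    1.   72.    3. -160. -142.]
```

```bash
cat > r3.py <<'E'
from plan import *
from plant import telemetry
if __name__=="__main__":
    q=np.array(telemetry.get_obs()["joint_pos"])
    q=trans(q,[.4,.1,.55]); q=trans(q,[.3,.4,.55]); q=rep(q,[0,0,0,-.075],12); q=trans(q,[0,.6,.45]); 
    def sc(q):
        p=pose(q)[0]; r=np.hypot(*p[:2])
        return tilt(q)[0]+100*max(0,.25-p[2])+2*max(0,-155-q[4])+100*max(0,.45-r)+max(0,abs(q[5])-165)+20*max(0,.85-r if tilt(q)[0]>5 else 0)
    search(q,sc,9)
E
python3 r3.py
```

```text
go [-0.169, 0.035, -0.101] x 8 [ 4.000e-01  1.000e-01  5.500e-01 -1.243e+02 -6.100e+00 -1.562e+02] (np.float64(55.9), np.float64(-70.0)) [  56.   -5.  -37.   42.  -97. -129.]
go [-0.018, 0.11, -0.164] x 8 [   0.299    0.401    0.55  -124.3     -6.1   -156.2  ] (np.float64(55.9), np.float64(-70.0)) [  83.   12.  -13.   24. -116. -146.]
go [-0.119, 0.111, -0.091] x 10 [   0.       0.599    0.45  -177.5    -55.9    -73.3  ] (np.float64(55.9), np.float64(-70.0)) [ 109.   30.    9.    1. -125.  -91.]
[-0.11, -0.06, -0.16, 0] x 8 [-2.00e-03  8.65e-01  4.30e-01 -1.76e+02 -5.53e+01 -7.33e+01] (np.float64(55.4), np.float64(-68.0)) [ 104.   65.   72.   13. -151.  -77.]
[-0.1, 0.08, -0.15, 0] x 8 [  -0.179    0.862    0.365 -171.     -52.     -72.6  ] (np.float64(52.5), np.float64(-61.0)) [ 115.   67.   72.    6. -147.  -90.]
[-0.11, 0.07, -0.15, 0] x 8 [  -0.318    0.842    0.306 -167.5    -46.4    -70.9  ] (np.float64(47.7), np.float64(-54.0)) [ 123.   69.   72.    3. -140.  -97.]
[-0.12, 0.06, -0.15, 0] x 8 [  -0.426    0.818    0.269 -165.4    -38.7    -68.4  ] (np.float64(41.0), np.float64(-46.0)) [ 130.   71.   72.    4. -132. -102.]
[-0.14, 0.05, -0.13, 0] x 8 [  -0.507    0.805    0.235 -164.3    -29.6    -65.4  ] (np.float64(33.2), np.float64(-36.0)) [ 135.   72.   72.    6. -122. -104.]
[-0.08, 0.01, -0.18, 0] x 8 [  -0.543    0.774    0.358 -163.3    -20.5    -62.5  ] (np.float64(26.2), np.float64(-22.0)) [ 138.   65.   72.   10. -121. -105.]
[-0.18, 0.04, -0.08, 0] x 8 [  -0.607    0.791    0.301 -162.3     -9.8    -59.   ] (np.float64(20.2), np.float64(3.0)) [ 141.   69.   72.   14. -108. -106.]
[-0.1, 0.16, -0.07, 0] x 8 [  -0.787    0.655    0.263 -162.5     -1.5    -56.4  ] (np.float64(17.5), np.float64(29.0)) [ 154.   71.   72.   15. -101. -118.]
[0.04, 0.12, -0.16, 0] x 8 [  -0.882    0.413    0.418 -163.4      2.6    -55.1  ] (np.float64(16.8), np.float64(43.0)) [ 169.   62.   72.   14. -109. -131.]
```

```bash
cat > r4.py <<'E'
from plan import *
from plant import telemetry
D=[np.array([np.cos(a)*np.cos(e),np.sin(a)*np.cos(e),np.sin(e)]) for a in np.radians(np.arange(0,360,20)) for e in np.radians([-20,0,25,50])]
def sc(q):
    p=pose(q)[0]; r=np.hypot(*p[:2])
    return tilt(q)[0]+200*max(0,.36-p[2])+2*max(0,-158-q[4])+100*max(0,.45-r)+max(0,abs(q[5])-165)+20*max(0,.8-r if tilt(q)[0]>5 else 0)
if __name__=="__main__":
  q0=np.array(telemetry.get_obs()["joint_pos"])
  q0=trans(q0,[.4,.1,.55]); q0=trans(q0,[.3,.4,.55]); q0=rep(q0,[0,0,0,-.075],12)
  for X in ([.2,.75,.6],[-.05,.8,.6]):
    q=trans(q0,X); search(q,sc,8,dirs=D)
E
time python3 r4.py
```

```text
go [-0.169, 0.035, -0.101] x 8 [ 4.000e-01  1.000e-01  5.500e-01 -1.243e+02 -6.100e+00 -1.562e+02] (np.float64(55.9), np.float64(-70.0)) [  56.   -5.  -37.   42.  -97. -129.]
go [-0.018, 0.11, -0.164] x 8 [   0.299    0.401    0.55  -124.3     -6.1   -156.2  ] (np.float64(55.9), np.float64(-70.0)) [  83.   12.  -13.   24. -116. -146.]
go [-0.081, -0.01, -0.164] x 10 [   0.201    0.75     0.6   -177.5    -55.9    -73.3  ] (np.float64(55.9), np.float64(-70.0)) [  92.   47.   50.   26. -144.  -60.]
[-0.16, 0.04, -0.11, 0] x 8 [ 4.900e-02  8.730e-01  4.350e-01 -1.737e+02 -5.540e+01 -7.330e+01] (np.float64(55.6), np.float64(-66.0)) [ 101.   67.   72.   21. -148.  -69.]
[-0.11, 0.03, -0.16, 0] x 8 [-8.700e-02  8.920e-01  3.650e-01 -1.677e+02 -5.250e+01 -7.240e+01] (np.float64(53.5), np.float64(-57.0)) [ 110.   70.   72.   18. -143.  -77.]
[-0.04, -0.0, -0.2, 0] x 8 [  -0.18     0.868    0.428 -161.8    -48.3    -70.6  ] (np.float64(50.8), np.float64(-47.0)) [ 116.   66.   72.   22. -143.  -77.]
[-0.11, 0.06, -0.15, 0] x 8 [  -0.338    0.841    0.364 -157.9    -43.8    -68.2  ] (np.float64(
[... 1488 characters left out ...]
    4. -140. -106.]
[-0.15, 0.06, -0.13, 0] x 8 [  -0.572    0.725    0.357 -162.     -27.1    -63.7  ] (np.float64(32.1), np.float64(-28.0)) [ 141.   65.   72.    7. -128. -108.]
[-0.11, 0.02, -0.17, 0] x 8 [  -0.609    0.703    0.42  -161.1    -17.3    -60.2  ] (np.float64(25.4), np.float64(-11.0)) [ 145.   62.   72.   12. -123. -108.]
[-0.11, 0.07, -0.15, 0] x 8 [  -0.695    0.63     0.461 -160.6     -7.6    -56.7  ] (np.float64(20.8), np.float64(13.0)) [ 152.   60.   72.   15. -117. -112.]
[-0.05, 0.18, -0.07, 0] x 8 [  -0.861    0.447    0.4   -161.4     -1.2    -54.5  ] (np.float64(18.7), np.float64(32.0)) [ 166.   63.   72.   14. -111. -127.]
real	0m48.824s
user	2m53.505s
sys	0m0.313s
```

```bash
sed -i 's/for X in .*/for X in ([-.4,.65,.6],[-.6,.45,.6]):/; s/q=trans(q0,X)/q=trans(trans(q0,[-.05,.6,.55]),X)/' r4.py; python3 r4.py | tail -n +4
```

```text
go [-0.023, 0.175, -0.091] x 9 [  -0.392    0.636    0.59  -177.6    -55.6    -73.3  ] (np.float64(55.6), np.float64(-70.0)) [ 125.   44.   72.  -61. -165. -161.]
[-0.11, 0.04, -0.16, 0] x 8 [  -0.424    0.702    0.473 -177.6    -50.1    -72.9  ] (np.float64(50.2), np.float64(-70.0)) [ 129.   54.   72.  -33. -153. -134.]
[-0.12, 0.04, -0.15, 0] x 8 [  -0.446    0.744    0.39  -177.5    -43.1    -72.5  ] (np.float64(43.2), np.float64(-69.0)) [ 130.   59.   72.  -21. -142. -123.]
[-0.07, 0.03, -0.18, 0] x 8 [  -0.443    0.748    0.433 -177.3    -34.9    -72.   ] (np.float64(35.0), np.float64(-67.0)) [ 131.   57.   72.  -15. -137. -120.]
[-0.1, 0.03, -0.17, 0] x 8 [  -0.447    0.759    0.462 -177.     -25.6    -71.5  ] (np.float64(25.8), np.float64(-65.0)) [ 131.   55.   72.   -9. -131. -117.]
[-0.18, 0.04, -0.09, 0] x 8 [  -0.482    0.814    0.382 -176.9    -15.2    -70.9  ] (np.float64(15.5), np.float64(-59.0)) [ 132.   61.   72.   -3. -116. -113.]
[-0.13, 0.09, -0.13, 0] x 8 [  -0.564    0.778    0.436 -177.6     -3.8    -70.3  ] (np.float64(4.5), np.float64(-38.0)) [ 138.   58.   72
[... 1089 characters left out ...]
.0)) [ 132.   58.   72.  -29. -120. -133.]
[-0.12, 0.02, -0.16, 0] x 8 [ -0.47    0.8     0.424 164.7   -19.3   -78.6  ] (np.float64(24.5), np.float64(-118.0)) [ 127.   55.   72.  -25. -116. -127.]
[-0.18, -0.05, -0.08, 0] x 8 [ -0.336   0.915   0.361 163.5   -10.2   -81.3  ] (np.float64(19.3), np.float64(-140.0)) [ 117.   59.   72.  -20. -106. -115.]
[-0.12, -0.08, -0.14, 0] x 8 [-1.450e-01  9.540e-01  4.360e-01  1.637e+02 -1.400e+00 -8.390e+01] (np.float64(16.4), np.float64(-169.0)) [ 106.   55.   72.  -17. -105. -105.]
[-0.05, -0.19, -0.06, 0] x 8 [ 1.540e-01  9.660e-01  4.030e-01  1.648e+02  3.000e+00 -8.520e+01] (np.float64(15.5), np.float64(174.0)) [  89.   57.   72.  -16. -103.  -87.]
```

```bash
T="tail -n 0"; 
python3 -m creep '[[[-0.169,0.035,-0.101,0,1],[-0.169,0.035,-0.101,0,1],[-0.169,0.035,-0.101,0,1],[-0.169,0.035,-0.101,0,1],[-0.169,0.035,-0.101,0,1],[-0.169,0.035,-0.101,0,1],[-0.169,0.035,-0.101,0,1],[-0.169,0.035,-0.101,0,1]]]' | sed -n 2,3p
python3 -m creep '[[[-0.018,0.11,-0.164,0,1],[-0.018,0.11,-0.164,0,1],[-0.018,0.11,-0.164,0,1],[-0.018,0.11,-0.164,0,1],[-0.018,0.11,-0.164,0,1],[-0.018,0.11,-0.164,0,1],[-0.018,0.11,-0.164,0,1],[-0.018,0.11,-0.164,0,1]]]' | sed -n 2,3p
python3 -m creep '[[[0,0,0,-0.075,1],[0,0,0,-0.075,1],[0,0,0,-0.075,1],[0,0,0,-0.075,1],[0,0,0,-0.075,1],[0,0,0,-0.075,1],[0,0,0,-0.075,1],[0,0,0,-0.075,1]]]' >/dev/null
python3 -m creep '[[[0,0,0,-0.075,1],[0,0,0,-0.075,1],[0,0,0,-0.075,1],[0,0,0,-0.075,1],[-0.074,0.121,-0.115,0,1],[-0.074,0.121,-0.115,0,1],[-0.074,0.121,-0.115,0,1]]]' | sed -n 2,3p
python3 -m creep '[[[-0.074,0.121,-0.115,0,1],[-0.074,0.121,-0.115,0,1],[-0.074,0.121,-0.115,0,1],[-0.074,0.121,-0.115,0,1],[-0.074,0.121,-0.115,0,1],[-0.074,0.121,-0.115,0,1],[-0.074,0.121,-0.115,0,1],[-0.074,0.121,-0.115,0,1]]]' | sed -n 2,3p
python3 -m creep '[[[-0.023,0.175,-0.091,0,1],[-0.023,0.175,-0.091,0,1],[-0.023,0.175,-0.091,0,1],[-0.023,0.175,-0.091,0,1],[-0.023,0.175,-0.091,0,1],[-0.023,0.175,-0.091,0,1],[-0.023,0.175,-0.091,0,1],[-0.023,0.175,-0.091,0,1]]]' | sed -n 2,3p
python3 -m creep '[[[-0.023,0.175,-0.091,0,1],[-0.11,0.04,-0.16,0,1],[-0.11,0.04,-0.16,0,1],[-0.11,0.04,-0.16,0,1],[-0.11,0.04,-0.16,0,1],[-0.11,0.04,-0.16,0,1],[-0.11,0.04,-0.16,0,1],[-0.11,0.04,-0.16,0,1]]]' | sed -n 2,3p
python3 -c "
from h import *
print(telemetry.get_obs()['joint_pos'].round(1))"
```

```text
tool_pos: [0.4033, 0.1025, 0.5483]
orientation: [-124.3, -6.2, -156.3]
tool_pos: [0.3003, 0.4038, 0.5455]
orientation: [-124.5, -6.3, -156.3]
tool_pos: [0.2052, 0.4567, 0.546]
orientation: [-178.2, -55.7, -73.0]
tool_pos: [-0.0492, 0.6025, 0.547]
orientation: [-178.6, -55.7, -72.6]
tool_pos: [-0.3505, 0.6435, 0.591]
orientation: [-178.9, -55.9, -72.3]
tool_pos: [-0.4023, 0.6694, 0.5136]
orientation: [-175.0, -64.0, -80.9]
[ 121.1   49.1   71.7  -74.4 -164.7 -173.6]
```

```bash
cat > r5.py <<'E'
from plan import *
from r4 import D,sc
from plant import telemetry
if __name__=="__main__":
  q=np.array(telemetry.get_obs()["joint_pos"]); print(rpy(q),tilt(q))
  q=rep(q,[0,0,0,-.075],8); print(rpy(q),q.round())
  search(q,sc,9,dirs=D)
E
python3 r5.py
```

```text
[  -0.402    0.67     0.514 -175.     -64.     -80.9  ] (np.float64(64.1), np.float64(-75.0))
[ -0.402   0.67    0.514 121.8   -34.     -4.5  ] [ 121.   49.   72.  -74. -165. -120.]
[-0.04, -0.08, -0.18, 0] x 8 [ -0.337   0.755   0.417 126.9   -32.2    -7.7  ] (np.float64(59.5), np.float64(-76.0)) [ 121.   57.   72.  -41. -158.  -85.]
[-0.05, 0.02, -0.19, 0] x 8 [ -0.361   0.74    0.451 133.7   -30.1   -10.6  ] (np.float64(53.3), np.float64(-75.0)) [ 123.   55.   72.  -35. -154.  -83.]
[-0.11, -0.06, -0.15, 0] x 8 [ -0.394   0.774   0.366 140.8   -27.3   -13.5  ] (np.float64(46.5), np.float64(-74.0)) [ 125.   61.   72.  -24. -143.  -73.]
[-0.07, -0.02, -0.19, 0] x 8 [ -0.402   0.768   0.42  148.8   -23.2   -16.7  ] (np.float64(38.2), np.float64(-74.0)) [ 127.   57.   72.  -19. -139.  -71.]
[-0.09, -0.04, -0.18, 0] x 8 [ -0.415   0.768   0.458 157.    -18.2   -19.4  ] (np.float64(29.0), np.float64(-73.0)) [ 128.   55.   72.  -14. -133.  -69.]
[-0.1, -0.06, -0.16, 0] x 8 [ -0.426   0.776   0.489 165.2   -12.4   -21.5  ] (np.float64(19.3), np.float64(-72.0)) [ 129.   53.   72.   -9. -126.  -67.]
[-0.12, -0.08, -0.14, 0] x 8 [ -0.443   0.792   0.514 173.7    -5.5   -22.8  ] (np.float64(8.4), np.float64(-72.0)) [ 131.   52.   72.   -4. -117.  -65.]
[-0.11, 0.02, -0.16, 0] x 8 [  -0.517    0.689    0.636 -179.8      1.     -23.1  ] (np.float64(1.0), np.float64(147.0)) [ 140.   45.   72.   -0. -116.  -73.]
```

```bash

python3 -m creep '[[[0,0,0,-0.075,1],[0,0,0,-0.075,1],[0,0,0,-0.075,1],[0,0,0,-0.075,1],[0,0,0,-0.075,1],[0,0,0,-0.075,1],[0,0,0,-0.075,1],[0,0,0,-0.075,1]]]' | sed -n 2,3p
python3 -m creep '[[[-0.04,-0.08,-0.18,0,1],[-0.04,-0.08,-0.18,0,1],[-0.04,-0.08,-0.18,0,1],[-0.04,-0.08,-0.18,0,1],[-0.04,-0.08,-0.18,0,1],[-0.04,-0.08,-0.18,0,1],[-0.04,-0.08,-0.18,0,1],[-0.04,-0.08,-0.18,0,1]]]' | sed -n 2,3p
python3 -m creep '[[[-0.05,0.02,-0.19,0,1],[-0.05,0.02,-0.19,0,1],[-0.05,0.02,-0.19,0,1],[-0.05,0.02,-0.19,0,1],[-0.05,0.02,-0.19,0,1],[-0.05,0.02,-0.19,0,1],[-0.05,0.02,-0.19,0,1],[-0.05,0.02,-0.19,0,1]]]' | sed -n 2,3p
python3 -m creep '[[[-0.11,-0.06,-0.15,0,1],[-0.11,-0.06,-0.15,0,1],[-0.11,-0.06,-0.15,0,1],[-0.11,-0.06,-0.15,0,1],[-0.11,-0.06,-0.15,0,1],[-0.11,-0.06,-0.15,0,1],[-0.11,-0.06,-0.15,0,1],[-0.11,-0.06,-0.15,0,1]]]' | sed -n 2,3p
sed -i 's/^  q=rep.*$//' r5.py; python3 r5.py
```

```text
tool_pos: [-0.402, 0.6692, 0.5143]
orientation: [121.7, -33.7, -4.2]
tool_pos: [-0.3312, 0.7534, 0.4228]
orientation: [125.6, -31.9, -8.2]
tool_pos: [-0.3456, 0.7374, 0.4657]
orientation: [131.1, -28.9, -12.4]
tool_pos: [-0.3657, 0.7762, 0.3835]
orientation: [136.8, -25.1, -16.8]
[ -0.366   0.776   0.384 136.8   -25.1   -16.8  ] (np.float64(48.7), np.float64(-82.0))
[-0.04, -0.04, -0.19, 0] x 8 [ -0.312   0.797   0.43  144.    -21.4   -20.1  ] (np.float64(41.1), np.float64(-83.0)) [ 120.   56.   72.  -25. -142.  -71.]
[-0.1, -0.02, -0.17, 0] x 8 [ -0.352   0.789   0.458 151.5   -16.9   -23.2  ] (np.float64(32.7), np.float64(-85.0)) [ 123.   54.   72.  -21. -135.  -71.]
[-0.07, -0.08, -0.17, 0] x 8 [ -0.304   0.819   0.489 159.4   -11.5   -25.7  ] (np.float64(23.5), np.float64(-88.0)) [ 120.   53.   72.  -14. -129.  -65.]
[-0.09, -0.1, -0.15, 0] x 8 [ -0.276   0.849   0.512 168.1    -5.7   -27.4  ] (np.float64(13.1), np.float64(-92.0)) [ 119.   52.   72.   -8. -121.  -60.]
[-0.1, -0.12, -0.12, 0] x 8 [ -0.255   0.885   0.531 177.4     0.5   -28.2  ] (np.float64(2.6), np.float64(-130.0)) [ 118.   51.   72.   -3. -112.  -57.]
[0.16, -0.08, -0.09, 0] x 8 [ 3.700e-02  8.490e-01  6.440e-01  1.789e+02  1.000e+00 -2.820e+01] (np.float64(1.5), np.float64(-161.0)) [ 100.   44.   72.   -2. -118.  -39.]
[0.04, 0.13, -0.15, 0] x 8 [ 1.000e-03  6.220e-01  8.680e-01  1.796e+02  1.200e+00 -2.820e+01] (np.float64(1.2), np.float64(169.0)) [ 108.   26.   72.   -2. -135.  -47.]
```

```bash

python3 -m creep '[[[-0.04,-0.04,-0.19,0,1],[-0.04,-0.04,-0.19,0,1],[-0.04,-0.04,-0.19,0,1],[-0.04,-0.04,-0.19,0,1],[-0.04,-0.04,-0.19,0,1],[-0.04,-0.04,-0.19,0,1],[-0.04,-0.04,-0.19,0,1],[-0.04,-0.04,-0.19,0,1]]]' | sed -n 2,3p
python3 -m creep '[[[-0.1,-0.02,-0.17,0,1],[-0.1,-0.02,-0.17,0,1],[-0.1,-0.02,-0.17,0,1],[-0.1,-0.02,-0.17,0,1],[-0.1,-0.02,-0.17,0,1],[-0.1,-0.02,-0.17,0,1],[-0.1,-0.02,-0.17,0,1],[-0.1,-0.02,-0.17,0,1]]]' | sed -n 2,3p
python3 -m creep '[[[-0.07,-0.08,-0.17,0,1],[-0.07,-0.08,-0.17,0,1],[-0.07,-0.08,-0.17,0,1],[-0.07,-0.08,-0.17,0,1],[-0.07,-0.08,-0.17,0,1],[-0.07,-0.08,-0.17,0,1],[-0.07,-0.08,-0.17,0,1],[-0.07,-0.08,-0.17,0,1]]]' | sed -n 2,3p
python3 r5.py
```

```text
tool_pos: [-0.3044, 0.7924, 0.4482]
orientation: [143.7, -20.2, -21.2]
tool_pos: [-0.3345, 0.7815, 0.4919]
orientation: [150.5, -14.2, -25.2]
tool_pos: [-0.2694, 0.8083, 0.5348]
orientation: [157.7, -7.3, -28.7]
[ -0.269   0.808   0.535 157.7    -7.3   -28.7  ] (np.float64(23.4), np.float64(-102.0))
[-0.05, -0.12, -0.15, 0] x 8 [ -0.171   0.851   0.553 165.5    -2.    -30.5  ] (np.float64(14.6), np.float64(-113.0)) [ 111.   48.   72.  -12. -123.  -58.]
[-0.06, -0.14, -0.13, 0] x 8 [-9.100e-02  8.870e-01  5.700e-01  1.748e+02  3.200e+00 -3.140e+01] (np.float64(6.1), np.float64(-153.0)) [ 107.   48.   72.   -7. -115.  -51.]
[0.15, -0.09, -0.1, 0] x 8 [  0.193   0.819   0.653 178.2     4.1   -31.5  ] (np.float64(4.5), np.float64(173.0)) [  89.   43.   72.   -5. -119.  -33.]
[0.16, -0.1, 0.05, 0] x 8 [  0.473   0.794   0.53  179.7     3.9   -31.5  ] (np.float64(3.9), np.float64(152.0)) [  70.   51.   72.   -4. -110.  -13.]
```

```bash

python3 -m creep '[[[-0.05,-0.12,-0.15,0,1],[-0.05,-0.12,-0.15,0,1],[-0.05,-0.12,-0.15,0,1],[-0.05,-0.12,-0.15,0,1],[-0.05,-0.12,-0.15,0,1],[-0.05,-0.12,-0.15,0,1],[-0.05,-0.12,-0.15,0,1],[-0.05,-0.12,-0.15,0,1]]]' | sed -n 2,3p
python3 -m creep '[[[-0.06,-0.14,-0.13,0,1],[-0.06,-0.14,-0.13,0,1],[-0.06,-0.14,-0.13,0,1],[-0.06,-0.14,-0.13,0,1],[-0.06,-0.14,-0.13,0,1],[-0.06,-0.14,-0.13,0,1],[-0.06,-0.14,-0.13,0,1],[-0.06,-0.14,-0.13,0,1]]]' | sed -n 2,3p
cat > r6.py <<'E'
from plan import *
from r4 import D
from plant import telemetry
def sc(q):
    p=pose(q)[0]; return tilt(q)[0]+200*max(0,.4-p[2])+100*max(0,.6-np.hypot(*p[:2]))
if __name__=="__main__":
  q=np.array(telemetry.get_obs()["joint_pos"]); print(rpy(q),tilt(q))
  for X in ([.5,.5,.6],[.65,.2,.6],[.65,-.1,.6]):
    q=trans(q,X); search(q,sc,3,dirs=D)
E
python3 r6.py
```

```text
tool_pos: [-0.1664, 0.8433, 0.5697]
orientation: [165.4, -0.6, -31.0]
tool_pos: [-0.0823, 0.8716, 0.602]
orientation: [174.7, 6.1, -32.2]
[-8.200e-02  8.720e-01  6.020e-01  1.747e+02  6.100e+00 -3.220e+01] (np.float64(8.1), np.float64(-171.0))
go [0.191, 0.003, -0.02] x 18 [  0.501   0.5     0.601 174.7     6.1   -32.2  ] (np.float64(8.1), np.float64(-171.0)) [  59.   24.   33.   -6. -104.   -2.]
[0.1, -0.13, -0.11, 0] x 8 [  0.667   0.516   0.648 179.8     3.    -32.   ] (np.float64(3.0), np.float64(151.0)) [  50.   43.   72.   -3. -119.    6.]
[0.04, 0.12, -0.16, 0] x 8 [   0.585    0.287    0.847 -178.3      1.4    -32.   ] (np.float64(2.2), np.float64(97.0)) [  43.   28.   72.   -2. -133.   14.]
go [0.158, 0.098, -0.007] x 9 [  0.65   0.2    0.6  174.7    6.1  -32.2 ] (np.float64(8.1), np.float64(-171.0)) [  33.   21.   28.   -3. -104.   25.]
[0.1, -0.13, -0.11, 0] x 8 [  0.799   0.259   0.649 178.      1.5   -31.9  ] (np.float64(2.5), np.float64(-159.0)) [  31.   44.   72.   -0. -120.   27.]
[-0.16, -0.08, -0.08, 0] x 8 [ 6.100e-01  4.790e-01  7.350e-01  1.799e+02 -1.000e-01 -3.180e+01] (np.float64(0.2), np.float64(-80.0)) [  52.   38.   72.    0. -124.    6.]
go [0.099, 0.159, 0.004] x 8 [ 6.500e-01 -9.900e-02  6.000e-01  1.747e+02  6.100e+00 -3.220e+01] (np.float64(8.1), np.float64(-171.0)) [   8.   19.   22.    0. -102.   50.]
[0.14, -0.09, -0.11, 0] x 8 [ 8.300e-01 -8.100e-02  6.580e-01  1.756e+02  1.200e+00 -3.170e+01] (np.float64(4.6), np.float64(-137.0)) [   8.   44.   72.    3. -122.   52.]
[-0.07, -0.19, -0.01, 0] x 8 [  0.842   0.228   0.613 176.7    -1.1   -31.6  ] (np.float64(3.5), np.float64(-103.0)) [  28.   47.   72.    3. -117.   31.]
```

```bash

python3 -m creep '[[[0.191,0.003,-0.02,0,1],[0.191,0.003,-0.02,0,1],[0.191,0.003,-0.02,0,1],[0.191,0.003,-0.02,0,1],[0.191,0.003,-0.02,0,1],[0.191,0.003,-0.02,0,1],[0.191,0.003,-0.02,0,1],[0.191,0.003,-0.02,0,1]]]' | sed -n 2,3p
python3 -m creep '[[[0.191,0.003,-0.02,0,1],[0.191,0.003,-0.02,0,1],[0.191,0.003,-0.02,0,1],[0.191,0.003,-0.02,0,1],[0.191,0.003,-0.02,0,1],[0.191,0.003,-0.02,0,1],[0.191,0.003,-0.02,0,1],[0.191,0.003,-0.02,0,1]]]' | sed -n 2,3p
python3 -m creep '[[[0.158,0.098,-0.007,0,1],[0.158,0.098,-0.007,0,1],[0.158,0.098,-0.007,0,1],[0.158,0.098,-0.007,0,1],[0.158,0.098,-0.007,0,1],[0.158,0.098,-0.007,0,1],[0.158,0.098,-0.007,0,1],[0.158,0.098,-0.007,0,1]]]' | sed -n 2,3p
python3 -m creep '[[[0.1,-0.13,-0.11,0,1],[0.1,-0.13,-0.11,0,1],[0.1,-0.13,-0.11,0,1],[0.1,-0.13,-0.11,0,1],[0.1,-0.13,-0.11,0,1],[0.1,-0.13,-0.11,0,1],[0.1,-0.13,-0.11,0,1],[0.1,-0.13,-0.11,0,1]]]' | sed -n 1,3p
sed -i 's/for X in .*/for X in ([.65,.2,.6],):/;s/sc,3/sc,2/; s/X in.*:$/&\n    search(q,sc,2,dirs=D,eps=.2)/' r6.py
python3 r6.py
```

```text
tool_pos: [0.1777, 0.7046, 0.6029]
orientation: [174.7, 6.1, -32.1]
tool_pos: [0.4367, 0.5397, 0.6029]
orientation: [174.7, 6.0, -32.1]
tool_pos: [0.5683, 0.2728, 0.6023]
orientation: [174.7, 5.9, -32.1]
clock: 22.97
tool_pos: [0.7436, 0.3337, 0.6709]
orientation: [177.3, 3.5, -32.0]
[  0.744   0.334   0.671 177.3     3.5   -32.   ] (np.float64(4.4), np.float64(-174.0))
[0.08, 0.1, -0.15, 0] x 8 [ 6.860e-01  1.060e-01  8.130e-01  1.798e+02 -5.000e-01 -3.190e+01] (np.float64(0.6), np.float64(-51.0)) [  25.   31.   72.    1. -130.   34.]
go [-0.004, 0.159, 0.079] x 5 [  0.651   0.2     0.6   177.3     3.5   -32.   ] (np.float64(4.4), np.float64(-174.0)) [ 33.  20.  25.  -2. -99.  25.]
[-0.01, -0.12, -0.16, 0] x 8 [   0.673    0.335    0.76  -179.7      0.2    -31.9  ] (np.float64(0.4), np.float64(85.0)) [  41.   36.   72.   -0. -126.   17.]
```

```bash

python3 -m creep '[[[0.08,0.1,-0.15,0,1],[0.08,0.1,-0.15,0,1],[0.08,0.1,-0.15,0,1],[0.08,0.1,-0.15,0,1],[0.08,0.1,-0.15,0,1],[0.08,0.1,-0.15,0,1],[0.08,0.1,-0.15,0,1],[0.08,0.1,-0.15,0,1]]]' | sed -n 1,3p
python3 - <<'E'
from h import *
np.set_printoptions(precision=3,suppress=True)
p=shot("side"); q=shot("top")
a=nets.landmark_of(q,"cab_drawer0_handle"); b=nets.landmark_of(p,"cab_drawer0_handle"); print(a[:2],b[:2])
if a: print(at(q,a[0]["uv"],.062))
if b: print(at(p,b[0]["uv"],.062))
print(totool([.57,-.168,.25]))
E
```

```text
clock: 23.63
tool_pos: [0.675, 0.1022, 0.8253]
orientation: [-179.1, -0.8, -31.9]
[{'uv': [341.9, 183.0], 'confidence': 0.85}] [{'uv': [251.7, 162.9], 'confidence': 0.91}, {'uv': [206.8, 275.2], 'confidence': 0.38}]
[ 0.576 -0.159  0.062]
[ 0.571 -0.17   0.062]
[0.234 1.473 2.061]
```

```bash

python3 -m creep '[[[0.018,0.113,0.159,0,1],[0.018,0.113,0.159,0,1],[0.018,0.113,0.159,0,1],[0.018,0.113,0.159,0,1],[0.018,0.113,0.159,0,1],[0.018,0.113,0.159,0,1],[0.018,0.113,0.159,0,1],[0.018,0.113,0.159,0,1]]]' | sed -n 1,3p
python3 -m creep '[[[0.018,0.113,0.159,0,1],[0.018,0.113,0.159,0,1],[0.018,0.113,0.159,0,1],[0.018,0.113,0.159,0,1],[0.018,0.113,0.159,0,1],[0,0,0,0.078,1],[0,0,0,0.078,1],[0,0,0,0.078,1]]]' | sed -n 1,3p
python3 -m creep '[[[0,0,0,0.078,1],[0,0,0,0.078,1],[0,0,0,0.078,1],[0,0,0,0.078,1],[0,0,0,0.078,1],[0,0,0,0.078,1],[0,0,0,0,1]]]' | sed -n 1,3p
python3 - <<'E'
from h import *
np.set_printoptions(precision=3,suppress=True)
w=shot("wrist","w1"); q=shot("top")
for p in (w,q):
  a=nets.landmark_of(p,"cab_drawer0_handle"); print(a[:2])
  if a: print(at(p,a[0]["uv"],.062))
  for r in nets.masks_of(p,"cab_drawer0_handle")[:1]:
    ys,xs=np.where(r["region"]); print(r["confidence"],len(xs),cv2.minAreaRect(np.c_[xs,ys].astype(np.float32)))
print(telemetry.get_obs()["joint_pos"])
E
```

```text
clock: 24.5
tool_pos: [0.615, -0.0517, 0.5832]
orientation: [-179.2, -0.6, -31.8]
clock: 25.17
tool_pos: [0.574, -0.1559, 0.4234]
orientation: [-179.1, -0.2, -53.3]
clock: 25.75
tool_pos: [0.5742, -0.1553, 0.4241]
orientation: [-179.1, 0.4, -95.4]
[{'uv': [252.4, 164.8], 'confidence': 0.67}]
[ 0.578 -0.172  0.062]
0.81 8679 ((229.1518096923828, 151.7960968017578), (307.40191650390625, 59.4193000793457), 86.66366577148438)
[{'uv': [342.9, 184.9], 'confidence': 0.61}]
[ 0.57  -0.162  0.062]
0.79 301 ((368.0, 178.5), (15.0, 84.0), 90.0)
[  3.516  12.052  -8.332  -0.31  -68.653  -8.355]
```

View pics/w1.png

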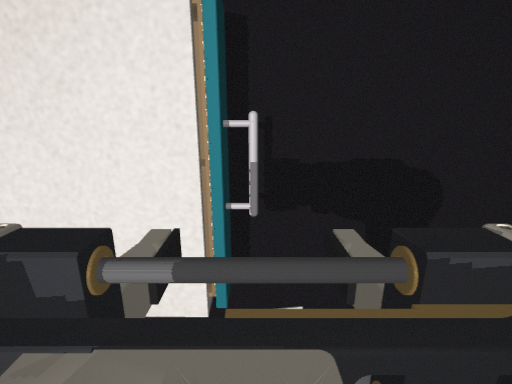

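```bash
python3 - <<'E'
from h import *
np.set_printoptions(precision=3,suppress=True)
w=shot("wrist")
c=[at(w,u,.062) for u in ((253,113),(254,215),(253.5,164))]; print(c, np.degrees(np.arctan2(c[0][0]-c[1][0],c[0][1]-c[1][1])))
print(totool([*c[2][:2],.067]))
E
```

```text
[array([ 0.572, -0.233,  0.062]), array([ 0.582, -0.107,  0.062]), array([ 0.577, -0.173,  0.062])] -175.7421063541914
[0.099 0.007 0.994]
```

```bash
python3 -m creep '[[[0.02,0.001,0.14,0,0.22],[0.02,0.001,0.14,0,0.22],[0.02,0.001,0.14,0,0.22],[0.02,0.001,0.14,0,0.22],[0.02,0.001,0.06,0,0.22],[0,0,0,0,0.22],[0,0,0,0,0.22]]]'; python3 - <<'E'
from h import *
np.set_printoptions(precision=3,suppress=True)
w=shot("wrist","w2")
print(totool([.577,-.173,.067]))
E
```

```text
clock: 26.68
tool_pos: [0.5731, -0.1753, 0.3005]
orientation: [-179.2, 0.4, -95.1]
force: [0.7, 0.6, 0.6]
opening: 0.0467
gripper_force: 0.0
[-0.004  0.004  0.378]
```

View pics/w2.png

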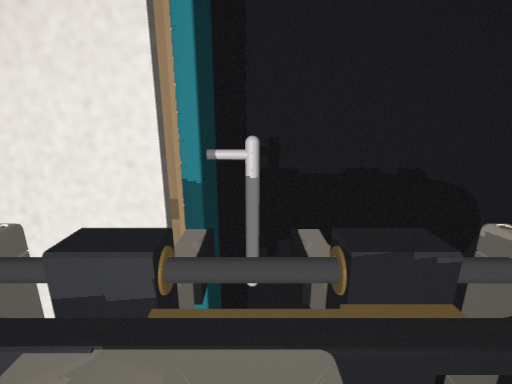

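```bash
python3 -m creep '[[[0,0,0,0,0.22],[0,0,0,0,0.22],[0,0,0,0,0.22],[0,0,0,0,0.22]]]' | tail -2; python3 -m creep '[[[0,0,0.1,0,0.22],[0,0,0.1,0,0.22],[0,0,0.1,0,0.22],[0,0,0.08,0,0.22],[0,0,0,0,0.22]]]';  python3 -m creep '[[[0,0,0,0,0],[0,0,0,0,0],[0,0,0,0,0],[0,0,0,0,0]]]'
```

```text
opening: 0.0204
gripper_force: 0.0
clock: 27.48
tool_pos: [0.5731, -0.1745, 0.2219]
orientation: [-179.4, 0.4, -95.1]
force: [-1.0, -0.8, -0.3]
opening: 0.019
gripper_force: 0.0
clock: 27.82
tool_pos: [0.5746, -0.1747, 0.2259]
orientation: [-179.0, 0.4, -95.1]
force: [0.6, -0.1, -1.1]
opening: 0.0102
gripper_force: 30.0
```

```bash
python3 -m creep '[[[0,0.1,0,0,0],[0,0.12,0,0,0],[0,0.12,0,0,0],[0,0.12,0,0,0],[0,0.12,0,0,0],[0,0.12,0,0,0],[0,0.1,0,0,0],[0,0.06,0,0,0]]]';  python3 -m creep '[[[0,0.04,0,0,0],[0,0.02,0,0,0],[0,0.02,0,0,0],[0,0,0,0,0]]]'
```

```text
clock: 28.48
tool_pos: [0.4042, -0.1595, 0.2255]
orientation: [-178.6, 0.4, -95.0]
force: [2.0, -2.6, 18.9]
opening: 0.0099
gripper_force: 30.0
clock: 28.82
tool_pos: [0.3972, -0.1583, 0.2261]
orientation: [-177.5, 0.4, -94.8]
force: [34.9, -20.7, -27.2]
opening: 0.0103
gripper_force: 30.0
```

```bash
python3 -m creep '[[[0,0,0,0,0.3],[0,0,0,0,0.3],[0,0,0,0,0.3],[0,0,-0.02,0,0.3]]]' | sed -n 4,5p; python3 -m creep '[[[0,0,-0.1,0,0.3],[0,0,-0.2,0,1],[0,0,-0.2,0,1],[0,0,-0.2,0,1],[0,0,-0.2,0,1],[0,0,-0.2,0,1],[0,0,0,0,1]]]'
cat > feas.py <<'E'
from search import *
B=58
pick=np.array([.44,.19,.085]); mat=np.array([.574,.155,.089]); pour=np.array([.54,-.075,.2])
def job(a):
    phi,sgn=a; A=R_of(np.radians(phi),np.radians(B),sgn); r=[]
    q=ik(pick-A.apply([0,0,.159]),A,20)
    if not q: return a,None
    for q0 in q[:1]:
        r.append(("pick",q0.round()))
        q1=go(q0,pick+[0,0,.15]-A.apply([0,0,.159]))
        q2=go(q1,pour-A.apply([0,0,.159])); r.append(("pour",q2.round(),rpy(q2)[:3],tilt(q2)))
        for s in (1,-1):
            q3=q2
            for i in range(26): q3=row(q3,0,0,0,.075*s,.5)
            r.append(("spin",s,q3.round(),tilt(q3),np.degrees((pose(q2)[1].inv()*pose(q3)[1]).magnitude()).round(),(pose(q3)[0]-pose(q2)[0]).round(3)))
        q4=go(q2,mat+[0,0,.1]-A.apply([0,0,.159])); q4=go(q4,mat-A.apply([0,0,.159])); r.append(("mat",q4.round(),tilt(q4)))
    return a,r
if __name__=="__main__":
    import multiprocessing as mp
    with mp.Pool() as po:
        for a,r in po.imap(job,[(p,s) for p in (45,70,90,110,-90,-70) for s in (1,-1)]):
            print(a); 
            for x in r or []: print("   ",*x)
E
python3 feas.py
```

```text
force: [15.1, -2.3, -11.3]
opening: 0.0254
clock: 29.73
tool_pos: [0.3843, -0.1599, 0.455]
orientation: [-178.2, 0.4, -95.0]
force: [1.5, 0.4, 1.4]
opening: 0.0611
gripper_force: 0.0
(45, 1)
    pick [ -15.   17.  -45. -100.  -48.   58.]
    pour [-32.  12. -20. -67. -64.  23.] [ 0.445 -0.17   0.284] 58.00000731825061
    spin 1 [ -32.   12.  -20.  -67.  -64. -153.] 58.000012820659585 175.0 [-0. -0. -0.]
    spin -1 [-22.   5. -16. -57. -60. 174.] 51.50419277389763 169.0 [0.022 0.023 0.068]
    mat [-11.  21. -29. -93. -45.  42.] 58.00000656381223
(45, -1)
    pick [ -15.   17.  -45. -100.  -48. -122.]
    pour [ -33.   13.  -20.  -69.  -66. -154.] [ 0.445 -0.17   0.284] 60.37921630019795
    spin 1 [ -64.   96.  -55. -104.  -83. -174.] 74.408258883442 155.0 [-0.185  0.18  -0.262]
    spin -1 [-33.  13. -20. -69. -66.  21.] 60.379211073799254 175.0 [0. 0. 0.]
    mat [ -13.   22.  -30.  -95.  -48. -134.] 60.37921539625167
(70, 1)
    pick [ -9.  21. -32. -77. -59.  47.]
    pour [-29.  22.  -7. -58. -82.  29.] [ 0.494 -0.202  0.284] 57.999999940485615
    spin 1 [ -29.   22.   -7.  -
[... 2862 characters left out ...]
  34. -41.  35. -69. 100.]
    pour [ 35.  16. -56.  65. -64. 109.] [0.494 0.052 0.284] 57.99999983344872
    spin 1 [ 35.  16. -56.  65. -64. -66.] 57.999992493545754 175.0 [0. 0. 0.]
    spin -1 [ 36.  69. -58.  96. -77. 174.] 76.23802510828718 128.0 [-0.051  0.055 -0.402]
    mat [ 55.  37. -37.  49. -68. 105.] 57.99999910763278
(-70, -1)
    pick [ 70.  34. -41.  35. -69. -80.]
    pour [ 35.  16. -56.  65. -64. -71.] [0.494 0.052 0.284] 57.99999984724912
    spin 1 [  26.   10.  -22.   39.  -78. -174.] 41.187534587735826 148.0 [ 0.094 -0.072  0.212]
    spin -1 [ 35.  16. -56.  65. -64. 105.] 57.99999837003793 175.0 [-0.  0. -0.]
    mat [ 55.  37. -37.  49. -68. -75.] 57.99999910038384
```

```bash
cat > t1.py <<'E'
from plan import *
from r4 import D
from plant import telemetry
import sys
tgt=np.array([0,np.sin(np.radians(60)),-np.cos(np.radians(60))])
def sc(q):
    p,A=pose(q); z=A.as_matrix()[:,2]
    return np.degrees(np.arccos(np.clip(z@tgt,-1,1)))+200*max(0,.36-p[2])+200*max(0,p[2]-.75)+max(0,abs(q[5])-165)
if __name__=="__main__":
  q=np.array(telemetry.get_obs()["joint_pos"]); print(rpy(q),tilt(q),sc(q))
  if len(sys.argv)>1:
    for X in ([.4,.3,.45],[.3,.7,.5]): q=trans(q,X)
    q=rep(q,trans.__defaults__ and [0,0,0,0],0)
  A=pose(q)[1]; q=search(q,sc,7,dirs=[d for d in D if d[1]>.3]); print(sc(q))
E
python3 t1.py 1
```

```text
[ 3.840e-01 -1.600e-01  4.550e-01 -1.782e+02  4.000e-01 -9.500e+01] (np.float64(1.8), np.float64(7.0)) 59.78575023849441
go [-0.191, 0.01, 0.003] x 12 [   0.401    0.299    0.45  -178.2      0.4    -95.   ] (np.float64(1.8), np.float64(7.0)) [ 60.   2. -18.   2. -69. -65.]
go [-0.178, 0.061, -0.023] x 11 [   0.3    0.7    0.5 -178.2    0.4  -95. ] (np.float64(1.8), np.float64(7.0)) [ 82.  27.  22.   2. -84. -87.]
[-0.18, -0.02, -0.08, 0] x 8 [   0.314    0.878    0.566 -175.7      5.4    -94.8  ] (np.float64(6.9), np.float64(47.0)) [  83.   50.   72.    4. -106.  -87.]
[-0.19, -0.02, -0.07, 0] x 8 [   0.282    0.929    0.587 -170.2     16.9    -93.3  ] (np.float64(19.4), np.float64(56.0)) [ 86.  51.  72.  10. -94. -89.]
[-0.2, -0.03, -0.02, 0] x 8 [   0.27     0.982    0.6   -164.1     28.7    -90.4  ] (np.float64(32.5), np.float64(59.0)) [ 88.  52.  72.  15. -81. -91.]
[-0.2, 0.03, 0.0, 0] x 8 [   0.176    1.038    0.627 -157.6     39.9    -85.6  ] (np.float64(44.8), np.float64(62.0)) [ 94.  54.  72.  24. -70. -99.]
[-0.18, 0.09, 0.01, 0] x 8 [ 1.400e-02  1.079e+00  6.500e-01 -1.509e+02  4.970e+01 -7.900e+01] (np.float64(55.6), np.float64(65.0)) [ 103.   56.   72.   35.  -62. -110.]
[-0.1, 0.17, 0.04, 0] x 8 [  -0.211    1.118    0.572 -145.6     56.6    -71.8  ] (np.float64(63.0), np.float64(69.0)) [ 113.   64.   71.   50.  -55. -128.]
[-0.01, 0.2, 0.03, 0] x 8 [  -0.448    1.108    0.421 -142.3     60.9    -65.7  ] (np.float64(67.4), np.float64(73.0)) [ 123.   74.   68.   65.  -51. -150.]
17.01401415256567
```

```bash

python3 -m creep '[[[-0.191,0.01,0.003,0,1],[-0.191,0.01,0.003,0,1],[-0.191,0.01,0.003,0,1],[-0.191,0.01,0.003,0,1],[-0.191,0.01,0.003,0,1],[-0.191,0.01,0.003,0,1],[-0.191,0.01,0.003,0,1],[-0.191,0.01,0.003,0,1]]]' | sed -n 2,3p
python3 -m creep '[[[-0.191,0.01,0.003,0,1],[-0.191,0.01,0.003,0,1],[-0.191,0.01,0.003,0,1],[-0.191,0.01,0.003,0,1],[-0.178,0.061,-0.023,0,1],[-0.178,0.061,-0.023,0,1],[-0.178,0.061,-0.023,0,1],[-0.178,0.061,-0.023,0,1]]]' | sed -n 2,3p
python3 -m creep '[[[-0.178,0.061,-0.023,0,1],[-0.178,0.061,-0.023,0,1],[-0.178,0.061,-0.023,0,1],[-0.178,0.061,-0.023,0,1],[-0.178,0.061,-0.023,0,1],[-0.178,0.061,-0.023,0,1],[-0.178,0.061,-0.023,0,1]]]' | sed -n 2,3p
python3 -m creep '[[[-0.18,-0.02,-0.08,0,1],[-0.18,-0.02,-0.08,0,1],[-0.18,-0.02,-0.08,0,1],[-0.18,-0.02,-0.08,0,1],[-0.18,-0.02,-0.08,0,1],[-0.18,-0.02,-0.08,0,1],[-0.18,-0.02,-0.08,0,1],[-0.18,-0.02,-0.08,0,1]]]' | sed -n 2,3p
python3 -m creep '[[[-0.19,-0.02,-0.07,0,1],[-0.19,-0.02,-0.07,0,1],[-0.19,-0.02,-0.07,0,1],[-0.19,-0.02,-0.07,0,1],[-0.19,-0.02,-0.07,0,1],[-0.19,-0.02,-0.07,0,1],[-0.19,-0.02,-0.07,0,1],[-0.19,-0.02,-0.07,0,1]]]' | sed -n 2,3p
python3 -m creep '[[[-0.2,-0.03,-0.02,0,1],[-0.2,-0.03,-0.02,0,1],[-0.2,-0.03,-0.02,0,1],[-0.2,-0.03,-0.02,0,1],[-0.2,-0.03,-0.02,0,1],[-0.2,-0.03,-0.02,0,1],[-0.2,-0.03,-0.02,0,1],[-0.2,-0.03,-0.02,0,1]]]' | sed -n 1,3p
python3 t1.py
```

```text
tool_pos: [0.3938, 0.1481, 0.4443]
orientation: [-179.0, 0.6, -95.1]
tool_pos: [0.3631, 0.447, 0.4616]
orientation: [-179.0, 0.5, -95.1]
tool_pos: [0.2997, 0.7024, 0.4945]
orientation: [-179.1, 0.5, -95.1]
tool_pos: [0.316, 0.8746, 0.5624]
orientation: [-177.2, 4.9, -94.9]
tool_pos: [0.281, 0.9214, 0.5978]
orientation: [-172.4, 17.7, -93.8]
clock: 33.65
tool_pos: [0.2683, 0.9744, 0.6158]
orientation: [-167.1, 30.6, -91.2]
[   0.268    0.974    0.616 -167.1     30.6    -91.2  ] (np.float64(32.9), np.float64(65.0)) 32.33753414127834
[-0.2, 0.04, 0.01, 0] x 8 [   0.166    1.038    0.636 -161.      42.     -87.1  ] (np.float64(45.4), np.float64(66.0)) [  94.   53.   72.   22.  -69. -100.]
[-0.18, 0.09, 0.02, 0] x 8 [ 1.200e-02  1.079e+00  6.590e-01 -1.546e+02  5.220e+01 -8.090e+01] (np.float64(56.4), np.float64(68.0)) [ 103.   56.   72.   34.  -60. -111.]
[-0.09, 0.17, 0.05, 0] x 8 [  -0.21     1.121    0.58  -149.6     59.2    -74.4  ] (np.float64(63.8), np.float64(71.0)) [ 113.   64.   71.   49.  -53. -129.]
[0.0, 0.2, 0.03, 0] x 8 [  -0.454    1.108    0.433 -146.7     63.5    -68.8  ] (np.float64(68.1), np.float64(75.0)) [ 123.   73.   68.   65.  -49. -152.]
15.748963365597248
```

```bash

python3 -m creep '[[[-0.2,0.04,0.01,0,1],[-0.2,0.04,0.01,0,1],[-0.2,0.04,0.01,0,1],[-0.2,0.04,0.01,0,1],[-0.2,0.04,0.01,0,1],[-0.2,0.04,0.01,0,1],[-0.2,0.04,0.01,0,1],[-0.2,0.04,0.01,0,1]]]' | sed -n 2,3p
python3 -m creep '[[[-0.18,0.09,0.02,0,1],[-0.18,0.09,0.02,0,1],[-0.18,0.09,0.02,0,1],[-0.18,0.09,0.02,0,1],[-0.18,0.09,0.02,0,1],[-0.18,0.09,0.02,0,1],[-0.18,0.09,0.02,0,1],[-0.18,0.09,0.02,0,1]]]' | sed -n 1,3p
python3 - <<'E'
from h import *
import fk
np.set_printoptions(precision=3,suppress=True)
o=telemetry.get_obs(); print(fk.tilt(np.array(o["joint_pos"])),o["joint_pos"])
A=R.from_euler('xyz',o["orientation"],degrees=True).as_matrix(); print("y_tool",A[:,1],"x",A[:,0],"z",A[:,2])
# beaker location: top mask + side
t=shot("top"); s=shot("side")
for q in("beaker","beaker_rim"):
    a=nets.landmark_of(t,q); b=nets.landmark_of(s,q); z=.1 if "rim" in q else 0
    print(q,[(x["uv"],round(x["confidence"],2),at(t,x["uv"],z)) for x in a[:2]],[(x["uv"],round(x["confidence"],2),at(s,x["uv"],z)) for x in b[:2]])
for p in (t,s):
    m=nets.masks_of(p,"beaker")[0]; ys,xs=np.where(m["region"]); print(m["confidence"],xs.min(),xs.max(),ys.min(),ys.max(),m["uv"])
E
```

```text
tool_pos: [0.1635, 1.041, 0.6348]
orientation: [-161.5, 42.7, -86.9]
clock: 34.98
tool_pos: [0.0073, 1.085, 0.6565]
orientation: [-155.5, 53.5, -80.5]
(np.float64(57.2), np.float64(70.0)) [ 103.11    55.733   71.66    32.823  -58.135 -111.227]
y_tool [-0.952  0.179 -0.247] x [ 0.098 -0.587 -0.804] z [ 0.289  0.79  -0.541]
beaker [([226.9, 226.8], 0.68, array([0.437, 0.192, 0.   ])), ([240.6, 182.3], 0.53, array([ 0.58 ,  0.153, -0.   ]))] [([275.6, 250.5], 0.89, array([0.443, 0.196, 0.   ]))]
beaker_rim [([222.9, 220.7], 0.8, array([0.451, 0.198, 0.1  ]))] [([277.2, 218.6], 0.7, array([0.444, 0.198, 0.1  ]))]
0.53 214 235 213 235 [226.1, 224.5]
0.76 265 293 211 257 [275.7, 230.8]
```

```bash
cat > t2.py <<'E'
from plan import *
from plant import telemetry
q=np.array(telemetry.get_obs()["joint_pos"])
q=rep(q,[0,0,0,.0635],3); A=pose(q)[1]; print(A.as_matrix()[:,1])
g=np.array([.444,.196,.083])
for X in ([.2,.6,.6],[.42,.05,.45],g-A.apply([0,0,.159+.09])+[0,0,.02],g-A.apply([0,0,.159])): q=trans(q,X)
E
python3 t2.py
```

```text
[-9.38310170e-01  3.45793889e-01  7.82130318e-04]
go [0.092, -0.124, -0.106] x 14 [   0.202    0.6      0.602  179.9     56.9   -110.3  ] (np.float64(56.9), np.float64(70.0)) [  76.   -3.  -35.   80.   -5. -173.]
go [0.115, -0.123, -0.089] x 16 [ 4.190e-01  5.000e-02  4.550e-01  1.799e+02  5.650e+01 -1.102e+02] (np.float64(56.5), np.float64(70.0)) [ -0.  -7. -16. -57. -69.  -4.]
go [0.18, 0.023, 0.056] x 6 [   0.371    0.       0.238  179.9     56.5   -110.2  ] (np.float64(56.5), np.float64(70.0)) [-14.  11. -31. -67. -64.  35.]
go [0.026, -0.001, 0.168] x 3 [ 3.980e-01  7.100e-02  1.700e-01  1.799e+02  5.650e+01 -1.102e+02] (np.float64(56.5), np.float64(70.0)) [ -7.  21. -32. -77. -56.  44.]
```

```bash

python3 -m creep '[[[0,0,0,0.0635,1],[0,0,0,0.0635,1],[0,0,0,0.0635,1],[0.092,-0.124,-0.106,0,1],[0.092,-0.124,-0.106,0,1],[0.092,-0.124,-0.106,0,1],[0.092,-0.124,-0.106,0,1],[0.092,-0.124,-0.106,0,1]]]' | sed -n 2,3p
python3 -m creep '[[[0.092,-0.124,-0.106,0,1],[0.092,-0.124,-0.106,0,1],[0.092,-0.124,-0.106,0,1],[0.092,-0.124,-0.106,0,1],[0.092,-0.124,-0.106,0,1],[0.092,-0.124,-0.106,0,1],[0.092,-0.124,-0.106,0,1],[0.092,-0.124,-0.106,0,1]]]' | sed -n 2,3p
python3 -m creep '[[[0.092,-0.124,-0.106,0,1],[0.115,-0.123,-0.089,0,1],[0.115,-0.123,-0.089,0,1],[0.115,-0.123,-0.089,0,1],[0.115,-0.123,-0.089,0,1],[0.115,-0.123,-0.089,0,1],[0.115,-0.123,-0.089,0,1],[0.115,-0.123,-0.089,0,1]]]' | sed -n 2,3p
sed -i 's/^q=rep.*; A/A/; s/\[.2,.6,.6\],//' t2.py; python3 t2.py
```

```text
tool_pos: [0.0574, 0.9723, 0.6485]
orientation: [-179.7, 57.5, -110.5]
tool_pos: [0.1643, 0.6928, 0.618]
orientation: [-179.6, 57.5, -110.5]
tool_pos: [0.2691, 0.4297, 0.5626]
orientation: [-179.6, 56.6, -110.6]
[-0.934129    0.35691721 -0.00362171]
go [0.118, -0.125, -0.086] x 11 [ 4.190e-01  5.000e-02  4.510e-01 -1.796e+02  5.660e+01 -1.106e+02] (np.float64(56.6), np.float64(69.0)) [ -0.  -7. -16. -58. -68.  -3.]
go [0.176, 0.025, 0.053] x 6 [ 3.690e-01  2.000e-03  2.400e-01 -1.796e+02  5.660e+01 -1.106e+02] (np.float64(56.6), np.float64(69.0)) [-14.  10. -31. -67. -64.  35.]
go [0.027, -0.0, 0.168] x 3 [ 3.960e-01  7.200e-02  1.710e-01 -1.796e+02  5.660e+01 -1.106e+02] (np.float64(56.6), np.float64(69.0)) [ -7.  20. -32. -78. -56.  45.]
```

```bash

python3 -m creep '[[[0.118,-0.125,-0.086,0,1],[0.118,-0.125,-0.086,0,1],[0.118,-0.125,-0.086,0,1],[0.118,-0.125,-0.086,0,1],[0.118,-0.125,-0.086,0,1],[0.118,-0.125,-0.086,0,1],[0.118,-0.125,-0.086,0,1],[0.118,-0.125,-0.086,0,1]]]' | sed -n 2,3p
python3 -m creep '[[[0.118,-0.125,-0.086,0,1],[0.118,-0.125,-0.086,0,1],[0.118,-0.125,-0.086,0,1],[0.176,0.025,0.053,0,1],[0.176,0.025,0.053,0,1],[0.176,0.025,0.053,0,1],[0.176,0.025,0.053,0,1],[0.17,0.025,0.053,0,1]]]' | sed -n 2,3p
python3 -m creep '[[[0.17,0.025,0.053,0,1],[0,0,0,0,1]]]' | sed -n 1,3p
python3 - <<'E'
from h import *
np.set_printoptions(precision=3,suppress=True)
w=shot("wrist","w3")
for q,z in(("beaker",0),("beaker_rim",.1)):
    print(q,[(x["uv"],round(x["confidence"],2),at(w,x["uv"],z)) for x in nets.landmark_of(w,q)[:2]])
m=nets.masks_of(w,"beaker")
for r in m[:1]: ys,xs=np.where(r["region"]); print(r["confidence"],xs.min(),xs.max(),ys.min(),ys.max())
print(totool([.444,.196,.083]))
print(telemetry.get_obs()["joint_pos"])
E
```

```text
tool_pos: [0.3532, 0.2382, 0.509]
orientation: [-178.7, 55.4, -111.7]
tool_pos: [0.3352, 0.1167, 0.3122]
orientation: [-178.7, 54.3, -112.4]
clock: 38.88
tool_pos: [0.3246, 0.1071, 0.2736]
orientation: [-179.7, 53.9, -113.2]
beaker [([155.0, 16.9], 0.76, array([0.444, 0.192, 0.   ]))]
beaker_rim [([138.1, 129.0], 0.98, array([0.442, 0.192, 0.1  ]))]
[ 0.437 -0.347  0.294]
[  6.46   -3.396 -36.283 -69.061 -48.57   15.739]
```

View pics/w3.png

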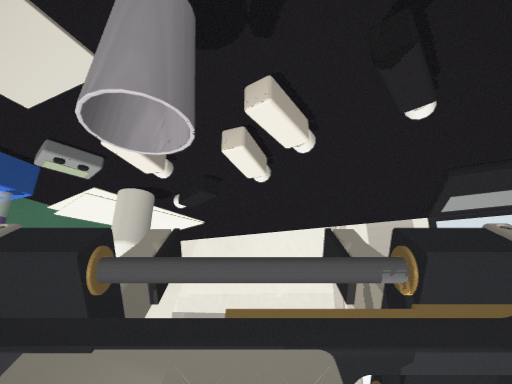

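```bash

python3 -m creep '[[[0.109,-0.087,-0.05,0,1],[0.109,-0.087,-0.05,0,1],[0.109,-0.087,-0.05,0,1],[0.109,-0.087,-0.05,0,1],[0,0,0,0,1]]]' | sed -n 1,3p
python3 - <<'E'
from h import *
np.set_printoptions(precision=3,suppress=True)
w=shot("wrist","w4")
for q,z in(("beaker",0),("beaker_rim",.1)):
    print(q,[(x["uv"],round(x["confidence"],2),at(w,x["uv"],z)) for x in nets.landmark_of(w,q)[:2]])
print(totool([.443,.194,.083]))
print(telemetry.get_obs()["joint_pos"])
E
```

```text
clock: 39.5
tool_pos: [0.3607, 0.0018, 0.2318]
orientation: [-178.8, 54.0, -112.4]
beaker [([257.9, 126.7], 0.63, array([0.441, 0.194, 0.   ]))]
beaker_rim [([255.9, 223.7], 0.81, array([0.44 , 0.189, 0.1  ])), ([334.6, 184.3], 0.67, array([0.366, 0.125, 0.1  ]))]
[ 0.004 -0.002  0.483]
[-13.003   9.006 -33.23  -67.439 -59.592  33.384]
```

```bash

python3 -m creep '[[[0.001,0,0.12,0,1],[0.001,0,0.12,0,1],[0.001,0,0.12,0,1],[0.001,0,0.115,0,1],[0,0,0,0,1]]]'
python3 - <<'E'
from h import *
np.set_printoptions(precision=3,suppress=True)
print(totool([.443,.194,.083])); shot("side","s5")
E
```

```text
clock: 40.07
tool_pos: [0.3897, 0.078, 0.1754]
orientation: [-179.0, 54.2, -112.4]
force: [-0.1, 0.3, -0.0]
opening: 0.0873
gripper_force: 0.0
[ 0.002 -0.012 -0.007]
```

View pics/s5.png

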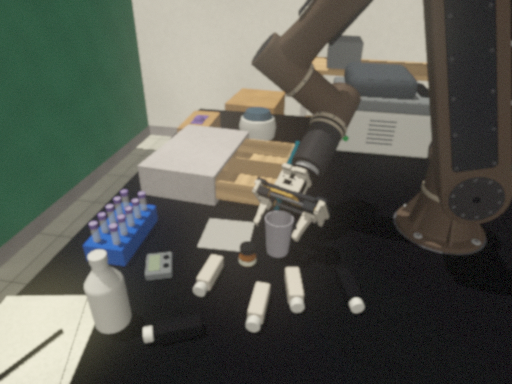

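```bash

python3 -m creep '[[[0,0,0,0,0],[0,0,0,0,0],[0,0,0,0,0],[0,0,0,0,0],[0,0,0,0,0]]]'
python3 -m creep '[[[-0.04,0,-0.029,0,0],[-0.08,0,-0.058,0,0],[-0.08,0,-0.058,0,0],[-0.08,0,-0.058,0,0],[-0.08,0,-0.058,0,0],[-0.08,0,-0.058,0,0],[-0.08,0,-0.058,0,0],[-0.04,0,-0.029,0,0]]]'
python3 - <<'E'
from h import *
from plan import *
np.set_printoptions(precision=3,suppress=True)
shot("side","s6"); print(totool([.548,-.06,.215]))
q=np.array(telemetry.get_obs()["joint_pos"]); A=pose(q)[1]
q=trans(q,np.array([.548,-.06,.215])-A.apply([0,0,.159]),.02)
for i in range(5): q=rep(q,[0,0,0,.075],5); print(rpy(q),q.round())
E
```

```text
clock: 40.53
tool_pos: [0.3892, 0.0747, 0.1766]
orientation: [-178.9, 54.2, -112.5]
force: [-0.5, 0.3, 5.5]
opening: 0.068
gripper_force: 29.7
clock: 41.2
tool_pos: [0.3876, 0.0746, 0.3163]
orientation: [-178.7, 54.2, -112.4]
force: [0.6, 0.3, -2.9]
opening: 0.0675
gripper_force: 29.9
[ 0.603 -0.994 -0.731]
go [0.043, -0.071, -0.052] x 14 [   0.496   -0.178    0.308 -178.5     54.3   -112.2  ] (np.float64(54.3), np.float64(66.0)) [-26.  18.  -8. -57. -77.  24.]
[   0.496   -0.178    0.308  143.1     43.1   -161.7  ] [-26.  18.  -8. -57. -77. -10.]
[  0.496  -0.178   0.308 128.1    18.9   170.3  ] [-26.  18.  -8. -57. -77. -44.]
[  0.496  -0.178   0.308 126.2    -8.3   150.   ] [-26.  18.  -8. -57. -77. -78.]
[  0.496  -0.178   0.308 135.    -34.3   126.6  ] [ -26.   18.   -8.  -57.  -77. -111.]
[  0.496  -0.178   0.308 163.5   -52.5    86.5  ] [ -26.   18.   -8.  -57.  -77. -145.]
```

View pics/s6.png

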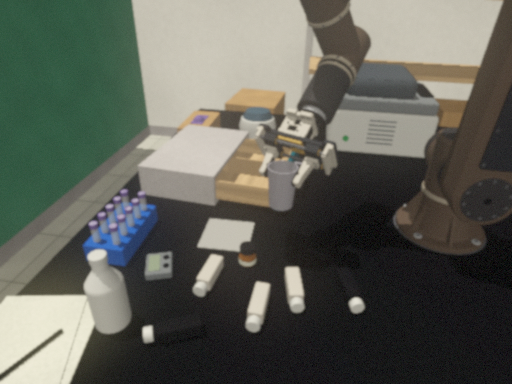

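```bash

python3 -m creep '[[[0.03,-0.05,-0.036,0,0],[0.06,-0.1,-0.073,0,0],[0.06,-0.1,-0.073,0,0],[0.06,-0.1,-0.073,0,0],[0.06,-0.1,-0.073,0,0],[0.06,-0.1,-0.073,0,0],[0.06,-0.1,-0.073,0,0],[0.06,-0.1,-0.073,0,0]]]' | sed -n 1,3p
python3 -m creep '[[[0.06,-0.1,-0.073,0,0],[0.06,-0.1,-0.073,0,0],[0.03,-0.05,-0.036,0,0],[0,0,0,0.03,0],[0,0,0,0.06,0],[0,0,0,0.075,0],[0,0,0,0.075,0],[0,0,0,0.075,0]]]' | sed -n 1,3p
python3 -m creep '[[[0,0,0,0.075,0],[0,0,0,0.075,0],[0,0,0,0.075,0],[0,0,0,0.075,0],[0,0,0,0.075,0],[0,0,0,0.075,0],[0,0,0,0.075,0],[0,0,0,0.06,0]]]'
python3 - <<'E'
from h import *
np.set_printoptions(precision=3,suppress=True)
shot("side","s7"); o=telemetry.get_obs(); print(totool([.548,-.06,.155]))
A=R.from_euler('xyz',o["orientation"],degrees=True).as_matrix(); print(A, o["joint_pos"])
E
```

```text
clock: 41.92
tool_pos: [0.4694, -0.116, 0.3054]
orientation: [-179.2, 54.2, -112.7]
clock: 42.58
tool_pos: [0.4964, -0.1774, 0.303]
orientation: [146.9, 45.7, -156.1]
clock: 43.25
tool_pos: [0.4964, -0.1773, 0.3031]
orientation: [126.2, 7.5, 161.7]
force: [-0.4, 0.7, -2.4]
opening: 0.0678
gripper_force: 29.9
[ 0.035 -0.223  0.158]
[[-0.941  0.09   0.326]
 [ 0.314  0.592  0.742]
 [-0.126  0.801 -0.585]] [-25.773  18.091  -8.487 -56.499 -76.342 -57.942]
```

View pics/s7.png

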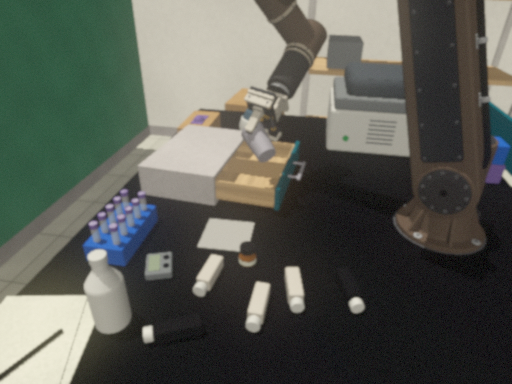

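```bash

python3 -m creep '[[[0.015,-0.09,0.065,0,0],[0.015,-0.09,0.065,0,0],[0,0,0,0.075,0],[0,0,0,0.075,0],[0,0,0,0.075,0],[0,0,0,0.075,0],[0,0,0,0.075,0],[0,0,0,0.075,0]]]' | sed -n 1,3p
python3 -m creep '[[[0,0,0,0.079,0],[0,0,0,0.079,0],[0,0,0,0.079,0],[0,0,0,0.079,0],[0,0,0,0.079,0],[0,0,0,0.079,0],[0,0,0,0.079,0],[0,0,0,0.079,0]]]'
python3 -m creep '[[[0,0,0,0,0],[0,0,0,0,0],[0,0,0,0,0],[0,0,0,0,0]]]'
python3 - <<'E'
from h import *
np.set_printoptions(precision=3,suppress=True)
s=shot("side"); t=shot("top"); 
cv2.imwrite("pics/s8.png",cv2.cvtColor(np.vstack([cv2.resize(s["frame"][90:230,180:340],(640,560))[:300],cv2.resize(t["frame"][130:230,260:440],(640,300))]),cv2.COLOR_RGB2BGR))
for p in(s,t): print([(r["uv"],round(r["confidence"],2)) for r in nets.find_in(p,"stopper0")])
o=telemetry.get_obs(); A=R.from_euler('xyz',o["orientation"],degrees=True).as_matrix(); print(A)
E
```

```text
clock: 43.97
tool_pos: [0.4965, -0.1777, 0.2585]
orientation: [130.1, -24.7, 136.8]
clock: 44.63
tool_pos: [0.4965, -0.1777, 0.2585]
orientation: [177.2, -54.1, 69.8]
force: [0.1, 0.3, -2.3]
opening: 0.0679
gripper_force: 29.8
clock: 44.97
tool_pos: [0.4967, -0.1776, 0.2591]
orientation: [176.5, -54.1, 70.5]
force: [-0.1, 0.1, -1.5]
opening: 0.0679
gripper_force: 29.8
[([267.2, 181.6], 0.47)]
[([346.8, 188.9], 0.52)]
[[ 0.197  0.924  0.327]
 [ 0.552 -0.38   0.742]
 [ 0.81   0.034 -0.585]]
```

View pics/s8.png

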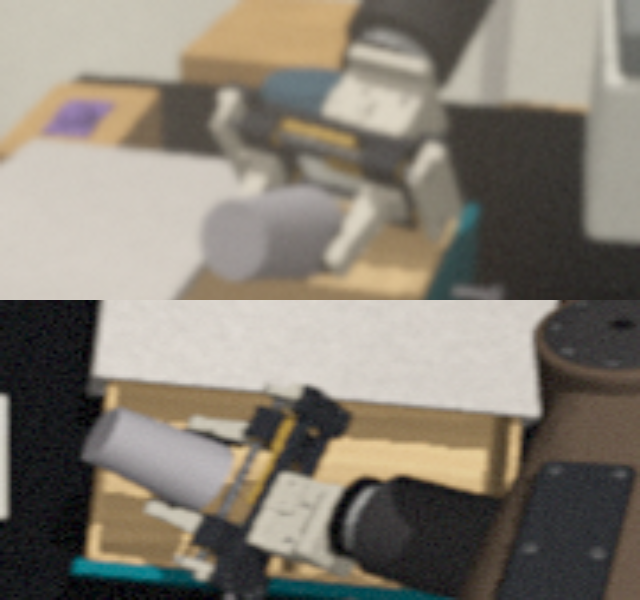

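```bash

python3 -m creep '[[[0.088,0,0.12,0,0],[-0.088,0,-0.12,0,0],[0.088,0,0.12,0,0],[-0.088,0,-0.12,0,0],[0.088,0,0.12,0,0],[-0.088,0,-0.12,0,0],[0,0,0,0,0],[0,0,0,0,0]]]' | sed -n 1,4p
for i in 1 2 3 4 5; do python3 -m creep '[[[0,0,0,0,0]]]' | grep force: ; done
python3 -m creep '[[[0,0,0,-0.06,0],[0,0,0,-0.078,0],[0,0,0,-0.078,0],[0,0,0,-0.078,0],[0,0,0,-0.078,0],[0,0,0,-0.078,0],[0,0,0,-0.078,0],[0,0,0,-0.078,0]]]' | sed -n 1,3p
python3 - <<'E'
from h import *
np.set_printoptions(precision=3,suppress=True)
s=shot("side"); t=shot("top"); w=shot("wrist")
im=np.hstack([np.vstack([cv2.resize(s["frame"][100:220,200:320],(300,300)),cv2.resize(t["frame"][130:230,270:430],(300,300))[:,:]]),cv2.resize(w["frame"],(500,375))[:,:] if 0 else cv2.copyMakeBorder(cv2.resize(w["frame"],(500,375)),0,225,0,0,cv2.BORDER_CONSTANT)])
cv2.imwrite("pics/s9.png",cv2.cvtColor(im,cv2.COLOR_RGB2BGR))
for p in(s,t,w): print([(r["uv"],round(r["confidence"],2)) for r in nets.find_in(p,"stopper0")])
o=telemetry.get_obs(); A=R.from_euler('xyz',o["orientation"],degrees=True).as_matrix(); print(A)
E
```

```text
clock: 45.83
tool_pos: [0.4968, -0.1779, 0.2593]
orientation: [176.7, -54.1, 70.3]
force: [0.5, -0.0, -2.1]
force: [0.0, -0.1, -1.1]
gripper_force: 29.8
force: [0.3, -0.3, -1.7]
gripper_force: 29.8
force: [1.0, 0.4, -1.8]
gripper_force: 29.8
force: [-0.4, 0.6, -1.7]
gripper_force: 29.8
force: [0.1, 0.3, -0.6]
gripper_force: 29.8
clock: 46.92
tool_pos: [0.4968, -0.1775, 0.2593]
orientation: [130.7, -26.0, 135.6]
[([258.3, 181.3], 0.56), ([247.2, 169.9], 0.43), ([261.7, 178.4], 0.37), ([253.6, 173.1], 0.36)]
[([351.1, 137.8], 0.71)]
[]
[[-0.635  0.7    0.327]
 [ 0.631  0.226  0.742]
 [ 0.445  0.677 -0.585]]
```

View pics/s9.png

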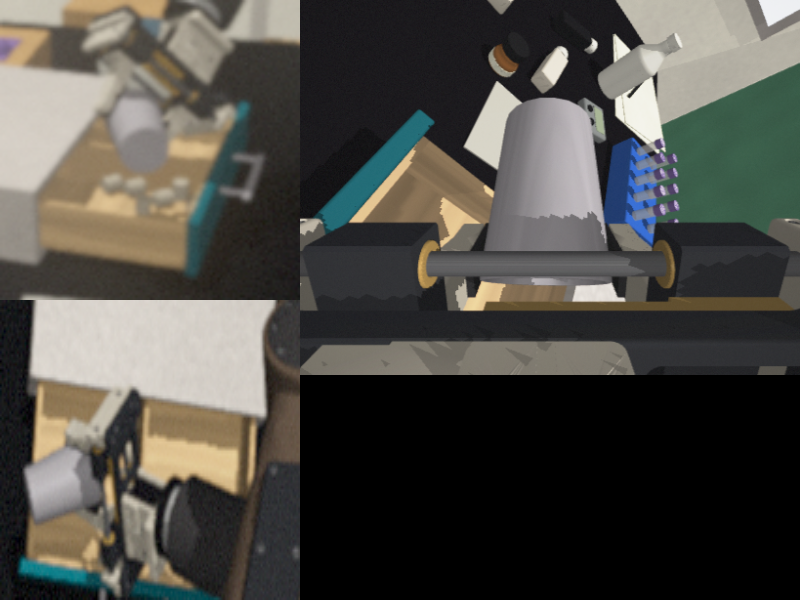

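```bash

python3 -m creep '[[[0.067,0.1,-0.088,0,0],[0.067,0.1,-0.088,0,0],[0,0,0,-0.076,0],[0,0,0,-0.076,0],[0,0,0,-0.076,0],[0,0,0,-0.076,0],[0,0,0,-0.076,0],[0,0,0,-0.076,0]]]' | sed -n 1,3p
python3 -m creep '[[[0,0,0,-0.076,0],[0,0,0,-0.076,0],[0,0,0,-0.076,0],[0,0,0,-0.076,0],[0,0,0,-0.076,0],[0,0,0,-0.076,0],[0,0,0,-0.076,0],[0,0,0,-0.076,0]]]' | sed -n 1,3p
python3 -m creep '[[[0,0,0,-0.076,0],[0,0,0,-0.076,0],[0,0,0,-0.008,0],[0,0,0,0,0]]]' | sed -n 1,3p
python3 - <<'E'
from h import *
from plan import *
np.set_printoptions(precision=3,suppress=True)
s=shot("side"); t=shot("top")
for p in(s,t):
  a=nets.landmark_of(p,"mat"); print([(r["uv"],round(r["confidence"],2),at(p,r["uv"],0)) for r in a[:2]])
  m=nets.masks_of(p,"mat")[0]; ys,xs=np.where(m["region"]); print(at(p,(xs.mean(),ys.mean()),.004),len(xs))
print([(r["uv"],round(r["confidence"],2)) for r in nets.find_in(s,"stopper0")])
m=nets.masks_of(s,"beaker")[0]["region"]; ys,xs=np.where(m); print("beaker axis deg",cv2.minAreaRect(np.c_[xs,ys].astype(np.float32)))
M=[.575,.152]
for z in (.24,.093): print(totool([*M,z]))
q=np.array(telemetry.get_obs()["joint_pos"]); A=pose(q)[1]
q=trans(q,np.array([*M,.24])-A.apply([0,0,.159]),.025); q=trans(q,np.array([*M,.09])-A.apply([0,0,.159]),.02)
cv2.imwrite("pics/s10.png",cv2.cvtColor(cv2.resize(s["frame"][60:280,150:400],(750,590)),cv2.COLOR_RGB2BGR))
E
```

```text
clock: 47.88
tool_pos: [0.4961, -0.1776, 0.319]
orientation: [126.1, 6.6, 161.0]
clock: 48.55
tool_pos: [0.4961, -0.1776, 0.3189]
orientation: [147.7, 46.1, -155.0]
clock: 48.88
tool_pos: [0.4961, -0.1777, 0.3189]
orientation: [162.4, 52.1, -135.6]
[([224.4, 233.9], 0.73, array([0.588, 0.152, 0.   ]))]
[0.584 0.159 0.004] 1297
[([239.4, 178.5], 0.95, array([0.592, 0.157, 0.   ]))]
[0.58  0.151 0.004] 1649
[([247.9, 171.9], 0.59), ([255.0, 181.1], 0.55), ([266.4, 181.3], 0.49), ([270.1, 174.1], 0.45)]
beaker axis deg ((254.65850830078125, 139.92681884765625), (39.0927619934082, 22.528032302856445), 83.6598129272461)
[-0.571  0.443  0.788]
[0.01  0.309 1.218]
go [-0.063, 0.049, 0.088] x 9 [   0.524    0.034    0.332  162.7     52.2   -135.3  ] (np.float64(54.2), np.float64(66.0)) [ -3.  10. -14. -61. -60.  -4.]
go [0.074, -0.017, 0.055] x 8 [   0.523    0.034    0.182  162.7     52.2   -135.3  ] (np.float64(54.2), np.float64(66.0)) [ -6.  24. -18. -71. -55.  18.]
```

View pics/s10.png

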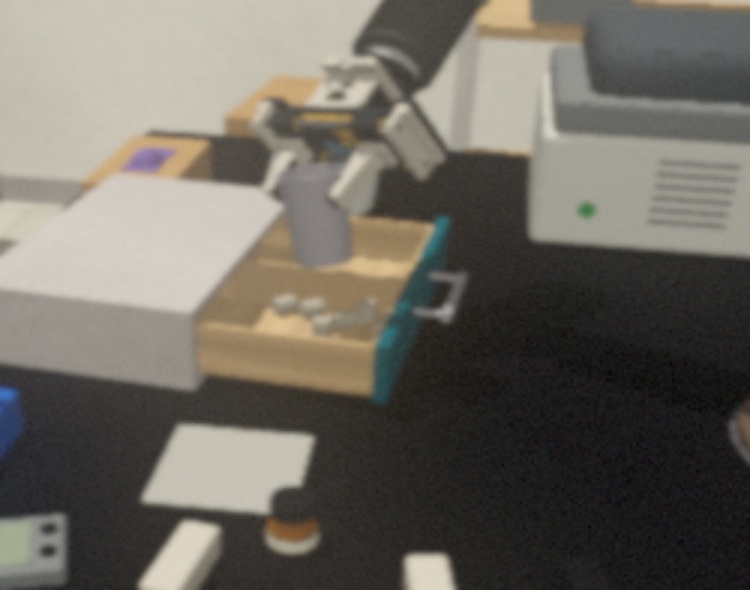

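```bash

python3 -m creep '[[[0,0,0,-0.077,0],[0,0,0,-0.076,0],[0,0,0,0,0]]]' | sed -n 1,3p
python3 - <<'E'
from h import *
from plan import *
np.set_printoptions(precision=4,suppress=True)
M=[.583,.154]
a=totool([*M,.23]); b=totool([*M,.095]); print(a,a/10,(b-a),(b-a)/8); o=telemetry.get_obs(); A=R.from_euler('xyz',o["orientation"],degrees=True).as_matrix(); print(A[2])
E
```

```text
clock: 49.53
tool_pos: [0.4962, -0.1777, 0.3189]
orientation: [-178.5, 54.2, -111.9]
[-0.6355  0.2589  0.8378] [-0.0635  0.0259  0.0838] [0.5471 0.0103 0.3952] [0.0684 0.0013 0.0494]
[-0.8106 -0.0153 -0.5854]
```

```bash

python3 -m creep '[[[-0.0635,0.026,0.084,0,0],[-0.0635,0.026,0.084,0,0],[-0.0635,0.026,0.084,0,0],[-0.0635,0.026,0.084,0,0],[-0.0635,0.026,0.084,0,0],[-0.0635,0.026,0.084,0,0],[-0.0635,0.026,0.084,0,0],[-0.0635,0.026,0.084,0,0]]]' | sed -n 1,3p
python3 -m creep '[[[-0.0635,0.026,0.084,0,0],[-0.0635,0.026,0.084,0,0],[0.068,0.001,0.049,0,0],[0.068,0.001,0.049,0,0],[0.068,0.001,0.049,0,0],[0.068,0.001,0.049,0,0],[0.068,0.001,0.049,0,0],[0.068,0.001,0.049,0,0]]]' | sed -n 1,3p
python3 - <<'E'
from h import *
np.set_printoptions(precision=4,suppress=True)
print(totool([.583,.154,.0875])); s=shot("side"); t=shot("top")
for p,z in((s,.03),(t,.03)):
  for n in("beaker","beaker_rim"): print(n,[(np.array(r["uv"]),round(r["confidence"],2),at(p,r["uv"],.13 if "rim" in n else .03)) for r in nets.landmark_of(p,n)[:1]])
o=telemetry.get_obs(); print(o["orientation"],o["force"])
E
```

```text
clock: 50.2
tool_pos: [0.5245, -0.0055, 0.3222]
orientation: [-179.3, 54.2, -112.9]
clock: 50.87
tool_pos: [0.5315, 0.0363, 0.2217]
orientation: [-179.3, 54.2, -112.9]
[0.1679 0.0028 0.1186]
beaker [(array([225.6, 220.5]), 0.79, array([0.5891, 0.1315, 0.03  ]))]
beaker_rim [(array([223.9, 188.8]), 0.92, array([0.5908, 0.1334, 0.13  ]))]
beaker [(array([238.6, 180.9]), 0.59, array([0.58  , 0.1581, 0.03  ]))]
beaker_rim [(array([236.9, 172.7]), 0.95, array([0.5896, 0.1595, 0.13  ]))]
[-178.8668   54.1916 -112.4126] [-0.3284 -0.3622 -1.1918]
```

```bash

python3 -m creep '[[[0.038,0.001,0.027,0,0],[0.038,0.001,0.027,0,0],[0.038,0.001,0.027,0,0],[0.034,0,0.024,0,0],[0,0,0,0,0],[0,0,0,0,0]]]'
python3 -m creep '[[[0.016,0,0.0115,0,0],[0,0,0,0,0]]]'
```

```text
clock: 51.67
tool_pos: [0.531, 0.0359, 0.1849]
orientation: [-179.1, 54.1, -112.6]
force: [0.0, -0.2, -1.4]
opening: 0.0678
gripper_force: 29.9
clock: 51.83
tool_pos: [0.5312, 0.036, 0.1817]
orientation: [-178.9, 54.2, -112.4]
force: [-0.4, -0.2, -1.6]
opening: 0.068
gripper_force: 29.9
```

```bash

python3 -m creep '[[[0.008,0,0.006,0,0],[0,0,0,0,0]]]' | grep -E "tool|force"
python3 -m creep '[[[0.008,0,0.006,0,0],[0,0,0,0,0]]]' | grep -E "tool|force"; python3 -c "
from h import *
s=shot('side'); cv2.imwrite('pics/s11.png',cv2.cvtColor(cv2.resize(s['frame'][130:290,150:330],(720,580),interpolation=cv2.INTER_CUBIC),cv2.COLOR_RGB2BGR))"
```

```text
tool_pos: [0.5315, 0.0364, 0.1807]
force: [0.1, 1.1, 1.9]
gripper_force: 29.8
tool_pos: [0.5317, 0.0367, 0.1802]
force: [-5.6, -2.0, 14.6]
gripper_force: 29.5
```

View pics/s11.png

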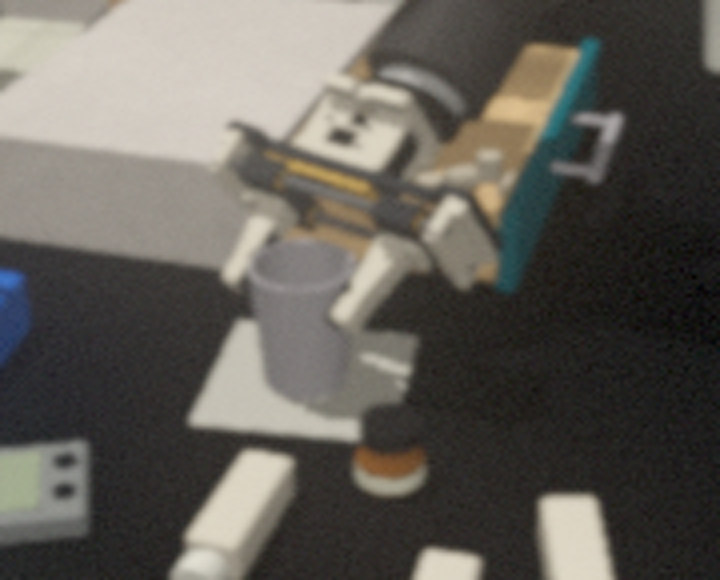

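```bash

python3 -m creep '[[[0,0,0,0,0.9],[0,0,0,0,0.95],[0,0,0,0,1],[0,0,0,0,1],[0,0,0,0,1]]]' | grep -E "open|force"
python3 -m creep '[[[0,0,-0.1,0,1],[0,0,-0.15,0,1],[0,0,-0.15,0,1],[0,0,-0.15,0,1],[0,0,-0.15,0,1]]]' | sed -n 2,3p
python3 -m creep '[[[-0.13,0,-0.09,0,1],[-0.13,0,-0.09,0,1],[-0.13,0,-0.09,0,1],[-0.13,0,-0.09,0,1],[-0.13,0,-0.09,0,1],[-0.13,0,-0.09,0,1]]]' | sed -n 1,3p
cat > r7.py <<'E'
from plan import *
from r4 import D
from plant import telemetry
import sys
def sc(q):
    p=pose(q)[0]; r=np.hypot(*p[:2])
    return tilt(q)[0]+200*max(0,.4-p[2])+200*max(0,p[2]-.9)+2*max(0,-158-q[4])+100*max(0,.45-r)+max(0,abs(q[5])-165)+20*max(0,.8-r if tilt(q)[0]>5 else 0)
DD=[d for d in D]
if __name__=="__main__":
  q=np.array(telemetry.get_obs()["joint_pos"]); print(rpy(q),tilt(q),q.round())
  if len(sys.argv)>1:
    for Xs in ([[.4,-.4,.5],[.15,-.7,.55]],[[.4,-.4,.5],[-.1,-.7,.55]],[[.4,-.4,.5],[.35,-.65,.55]]):
      v=q
      for X in Xs: v=trans(v,X,.035)
      v=search(v,sc,6,dirs=DD); print("--")
  else: search(q,sc,7,dirs=DD)
E
python3 r7.py 1
```

```text
force: [0.5, -0.8, -0.5]
opening: 0.0873
gripper_force: 0.0
tool_pos: [0.4846, -0.0691, 0.261]
orientation: [-178.9, 54.1, -112.4]
clock: 53.55
tool_pos: [0.4842, -0.0639, 0.4518]
orientation: [-178.9, 54.1, -112.4]
[ 4.840e-01 -6.400e-02  4.520e-01 -1.789e+02  5.410e+01 -1.124e+02] (np.float64(54.1), np.float64(66.0)) [-13.   2.  -7. -55. -76.   2.]
go [0.081, -0.028, -0.152] x 10 [   0.4   -0.4    0.5 -178.9   54.1 -112.4] (np.float64(54.1), np.float64(66.0)) [ -48.   16.   15.  -51. -108.   16.]
go [0.074, 0.046, -0.139] x 12 [ 1.500e-01 -6.990e-01  5.500e-01 -1.789e+02  5.410e+01 -1.124e+02] (np.float64(54.1), np.float64(66.0)) [ -76.   36.   52.  -52. -141.   22.]
[0.11, -0.05, -0.16, 0] x 8 [ 8.600e-02 -8.260e-01  4.730e-01 -1.755e+02  5.090e+01 -1.127e+02] (np.float64(51.1), np.float64(61.0)) [ -82.   51.   72.  -51. -144.   24.]
[0.12, 0.01, -0.16, 0] x 8 [-6.100e-02 -8.620e-01  4.010e-01 -1.727e+02  4.530e+01 -1.136e+02] (np.float64(45.7), np.float64(56.0)) [ -89.   56.   72.  -38. -139.   41.]
[0.06, -0.07, -0.18, 0] x 8 [-7.300e-02 -8.620e-01  4.480e-01 -1.702e+02  3.730e+
[... 2509 characters left out ...]
 [ -79.   55.   72.  -49. -130.   25.]
[0.06, -0.08, -0.17, 0] x 8 [ 9.000e-02 -8.830e-01  4.400e-01 -1.630e+02  4.130e+01 -1.159e+02] (np.float64(44.1), np.float64(39.0)) [ -83.   53.   72.  -47. -126.   28.]
[0.08, -0.04, -0.18, 0] x 8 [-4.400e-02 -8.790e-01  4.810e-01 -1.585e+02  3.500e+01 -1.188e+02] (np.float64(40.3), np.float64(27.0)) [ -91.   50.   72.  -44. -124.   34.]
[0.16, -0.04, -0.11, 0] x 8 [  -0.158   -0.917    0.406 -155.      27.7   -122.5  ] (np.float64(36.7), np.float64(12.0)) [ -97.   55.   72.  -38. -115.   44.]
[0.09, 0.04, -0.18, 0] x 8 [  -0.36    -0.829    0.472 -153.1     21.2   -126.   ] (np.float64(33.8), np.float64(-1.0)) [-110.   51.   72.  -36. -118.   54.]
--
```

```bash

python3 -m creep '[[[0.081,-0.028,-0.152,0,1],[0.081,-0.028,-0.152,0,1],[0.081,-0.028,-0.152,0,1],[0.081,-0.028,-0.152,0,1],[0.081,-0.028,-0.152,0,1],[0.081,-0.028,-0.152,0,1],[0.081,-0.028,-0.152,0,1],[0.081,-0.028,-0.152,0,1]]]' | sed -n 2,3p
python3 -m creep '[[[0.081,-0.028,-0.152,0,1],[0.081,-0.028,-0.152,0,1],[0.069,0.1,-0.122,0,1],[0.069,0.1,-0.122,0,1],[0.069,0.1,-0.122,0,1],[0.069,0.1,-0.122,0,1],[0.069,0.1,-0.122,0,1],[0.069,0.1,-0.122,0,1]]]' | sed -n 2,3p
python3 -m creep '[[[0.069,0.1,-0.122,0,1],[0.069,0.1,-0.122,0,1],[0.069,0.1,-0.122,0,1],[0.069,0.1,-0.122,0,1],[0.069,0.1,-0.122,0,1],[0.069,0.1,-0.122,0,1],[0.069,0.1,-0.122,0,1],[0.069,0.1,-0.122,0,1]]]' | sed -n 2,3p
python3 -m creep '[[[0.069,0.1,-0.122,0,1],[0.069,0.1,-0.122,0,1],[0.069,0.1,-0.122,0,1],[0.11,-0.05,-0.16,0,1],[0.11,-0.05,-0.16,0,1],[0.11,-0.05,-0.16,0,1],[0.11,-0.05,-0.16,0,1],[0.11,-0.05,-0.16,0,1]]]' | sed -n 2,3p
python3 -m creep '[[[0.11,-0.05,-0.16,0,1],[0.11,-0.05,-0.16,0,1],[0.11,-0.05,-0.16,0,1],[0.05,-0.04,-0.19,0,1],[0.05,-0.04,-0.19,0,1],[0.05,-0.04,-0.19,0,1],[0.05,-0.04,-0.19,0,1],[0.05,-0.04,-0.19,0,1]]]' | sed -n 1,3p
python3 r7.py
```

```text
tool_pos: [0.4165, -0.3337, 0.488]
orientation: [-178.9, 54.1, -112.5]
tool_pos: [0.2224, -0.5056, 0.5147]
orientation: [-179.0, 54.1, -112.5]
tool_pos: [-0.0129, -0.6467, 0.5376]
orientation: [-179.0, 54.2, -112.5]
tool_pos: [-0.1166, -0.7928, 0.502]
orientation: [-178.2, 52.5, -112.7]
clock: 56.88
tool_pos: [-0.1341, -0.8074, 0.4935]
orientation: [-175.8, 45.7, -113.0]
[-1.340e-01 -8.080e-01  4.940e-01 -1.758e+02  4.570e+01 -1.130e+02] (np.float64(45.8), np.float64(61.0)) [ -93.   51.   72.  -36. -148.   43.]
[0.14, -0.06, -0.14, 0] x 8 [-1.390e-01 -8.660e-01  3.990e-01 -1.752e+02  3.790e+01 -1.138e+02] (np.float64(38.2), np.float64(58.0)) [ -92.   57.   72.  -26. -136.   53.]
[0.09, -0.06, -0.17, 0] x 8 [-1.370e-01 -8.750e-01  4.380e-01 -1.741e+02  2.870e+01 -1.149e+02] (np.float64(29.2), np.float64(53.0)) [ -91.   55.   72.  -22. -129.   54.]
[0.12, -0.0, -0.16, 0] x 8 [  -0.222   -0.868    0.471 -173.4     19.    -116.   ] (np.float64(20.1), np.float64(44.0)) [ -95.   53.   72.  -15. -123.   61.]
[0.14, -0.0, -0.14, 0] x 8 [  -0.29    -0.865    0.504 -173.3      8.4   -117.3  ] (np.float64(10.8), np.float64(24.0)) [ -99.   52.   72.  -10. -116.   67.]
[0.15, 0.13, -0.04, 0] x 8 [  -0.51    -0.825    0.438 -174.4      0.3   -118.2  ] (np.float64(5.6), np.float64(-25.0)) [-112.   56.   72.   -6. -105.   82.]
[-0.04, 0.17, -0.1, 0] x 8 [  -0.696   -0.597    0.544 -175.4     -1.8   -118.4  ] (np.float64(4.9), np.float64(-50.0)) [-128.   50.   72.   -5. -111.   98.]
[-0.04, 0.19, 0.05, 0] x 8 [  -0.899   -0.388    0.424 -176.5     -3.    -118.5  ] (np.float64(4.6), np.float64(-69.0)) [-146.   57.   72.   -5. -103.  117.]
```

```bash

python3 -m creep '[[[0.11,-0.04,-0.16,0,1],[0.11,-0.04,-0.16,0,1],[0.11,-0.04,-0.16,0,1],[0.11,-0.04,-0.16,0,1],[0.11,-0.04,-0.16,0,1],[0.11,-0.04,-0.16,0,1],[0.11,-0.04,-0.16,0,1],[0.11,-0.04,-0.16,0,1]]]' | sed -n 2,3p
python3 -m creep '[[[0.09,0,-0.17,0,1],[0.09,0,-0.17,0,1],[0.09,0,-0.17,0,1],[0.09,0,-0.17,0,1],[0.09,0,-0.17,0,1],[0.09,0,-0.17,0,1],[0.09,0,-0.17,0,1],[0.09,0,-0.17,0,1]]]' | sed -n 2,3p
python3 -m creep '[[[0.12,0.02,-0.16,0,1],[0.12,0.02,-0.16,0,1],[0.12,0.02,-0.16,0,1],[0.12,0.02,-0.16,0,1],[0.12,0.02,-0.16,0,1],[0.12,0.02,-0.16,0,1],[0.12,0.02,-0.16,0,1],[0.12,0.02,-0.16,0,1]]]' | sed -n 1,3p
python3 r7.py
```

```text
tool_pos: [-0.1648, -0.8353, 0.458]
orientation: [-173.9, 38.1, -114.0]
tool_pos: [-0.2399, -0.8174, 0.4983]
orientation: [-172.5, 29.4, -115.2]
clock: 58.88
tool_pos: [-0.3289, -0.7975, 0.5264]
orientation: [-172.0, 19.4, -116.7]
[  -0.329   -0.798    0.527 -172.      19.4   -116.7  ] (np.float64(20.9), np.float64(40.0)) [-103.   50.   72.  -16. -128.   67.]
[0.14, -0.01, -0.14, 0] x 8 [  -0.363   -0.809    0.542 -173.2      9.1   -118.1  ] (np.float64(11.3), np.float64(25.0)) [-104.   49.   72.  -10. -119.   71.]
[0.12, 0.11, -0.12, 0] x 8 [-5.260e-01 -7.270e-01  5.720e-01 -1.752e+02 -1.000e-01 -1.191e+02] (np.float64(4.8), np.float64(-30.0)) [-115.   48.   72.   -5. -113.   84.]
[-0.04, 0.2, -0.02, 0] x 8 [  -0.754   -0.499    0.56  -175.9     -1.2   -119.2  ] (np.float64(4.3), np.float64(-45.0)) [-135.   49.   72.   -5. -113.  104.]
[-0.04, 0.19, 0.05, 0] x 8 [  -0.936   -0.281    0.433 -177.8     -2.8   -119.3  ] (np.float64(3.6), np.float64(-81.0)) [-153.   57.   72.   -4. -104.  123.]
```

```bash

python3 -m creep '[[[0.14,-0.01,-0.14,0,1],[0.14,-0.01,-0.14,0,1],[0.14,-0.01,-0.14,0,1],[0.14,-0.01,-0.14,0,1],[0.14,-0.01,-0.14,0,1],[0.14,-0.01,-0.14,0,1],[0.14,-0.01,-0.14,0,1],[0.14,-0.01,-0.14,0,1]]]' | sed -n 2,3p
python3 -m creep '[[[0.12,0.11,-0.12,0,1],[0.12,0.11,-0.12,0,1],[0.12,0.11,-0.12,0,1],[0.12,0.11,-0.12,0,1],[0.12,0.11,-0.12,0,1],[0.12,0.11,-0.12,0,1],[0.12,0.11,-0.12,0,1]]]' | sed -n 1,3p
sed -i 's/len(sys.argv)>1/len(sys.argv)>1 and sys.argv[1]=="1"/; s/  else: search/  elif len(sys.argv)>1:\n    for X in ([.5,-.35,.6],[.6,.1,.6],[.3,.6,.6],[-.2,.7,.6]): q=trans(q,X); print("==",X); search(q,lambda q:tilt(q)[0]+200*max(0,.45-pose(q)[0][2]),2,n=6,dirs=DD)\n  else: search/' r7.py
python3 r7.py 2
```

```text
tool_pos: [-0.3595, -0.801, 0.5606]
orientation: [-171.9, 8.1, -118.3]
clock: 60.13
tool_pos: [-0.5058, -0.7229, 0.5943]
orientation: [-172.8, -0.4, -119.5]
[  -0.506   -0.723    0.594 -172.8     -0.4   -119.5  ] (np.float64(7.2), np.float64(-33.0)) [-114.   46.   72.   -8. -114.   81.]
go [-0.152, -0.127, 0.014] x 27 [   0.499   -0.349    0.599 -172.8     -0.4   -119.5  ] (np.float64(7.2), np.float64(-33.0)) [-16.   8.   8.   2. -83. -14.]
== [0.5, -0.35, 0.6]
go [-0.183, 0.055, -0.009] x 12 [ 5.990e-01  9.900e-02  6.010e-01 -1.728e+02 -4.000e-01 -1.195e+02] (np.float64(7.2), np.float64(-33.0)) [ 30.   9.   7.   6. -85. -60.]
== [0.6, 0.1, 0.6]
go [-0.096, 0.168, -0.022] x 15 [   0.299    0.6      0.601 -172.8     -0.4   -119.5  ] (np.float64(7.2), np.float64(-33.0)) [  82.   18.   18.    7.  -94. -111.]
== [0.3, 0.6, 0.6]
go [0.061, 0.184, -0.023] x 13 [  -0.199    0.7      0.601 -172.8     -0.4   -119.5  ] (np.float64(7.2), np.float64(-33.0)) [ 122.   26.   32.    3. -103. -151.]
== [-0.2, 0.7, 0.6]
[-0.03, 0.17, -0.11, 0] x 6 [  -0.341    0.771    0.65  -174.9      2.4   -119.2  ] (np.float64(5.7), np.float64(-4.0)) [ 128.   45.   72.    5. -121. -155.]
[0.09, 0.17, 0.05, 0] x 6 [  -0.542    0.742    0.542 -176.3      3.7   -119.1  ] (np.float64(5.2), np.float64(16.0)) [ 139.   52.   72.    5. -112. -167.]
```

```bash
cat > r8.py <<'E'
from plan import *
from r4 import D
from plant import telemetry
if __name__=="__main__":
  q=np.array(telemetry.get_obs()["joint_pos"]); q0=q
  for X in ([.45,-.3,.6],[.45,.4,.6],[0,.7,.6]): q=trans(q,X)
  for X in ([-.35,.7,.6],[-.55,.55,.6],[-.65,.4,.6]):
    v=trans(q,X); v=rep(v,[0,0,0,-.075],0); search(v,lambda q:tilt(q)[0]+200*max(0,.42-pose(q)[0][2]),2,n=8,dirs=D)
  q=q0
  for X in ([.45,-.3,.5],[.35,-.15,.5]):
    q=trans(q,X)
  search(q,lambda q:tilt(q)[0]+200*max(0,.42-pose(q)[0][2])+100*max(0,.25-np.hypot(*pose(q)[0][:2])),3,n=5,dirs=D)
E
python3 r8.py
```

```text
go [-0.155, -0.115, 0.012] x 27 [   0.45    -0.302    0.602 -172.8     -0.4   -119.5  ] (np.float64(7.2), np.float64(-33.0)) [-12.   2.   0.   3. -82. -18.]
go [-0.17, 0.095, -0.013] x 18 [   0.451    0.4      0.6   -172.8     -0.4   -119.5  ] (np.float64(7.2), np.float64(-33.0)) [ 63.  10.   8.   7. -89. -92.]
go [-0.014, 0.191, -0.024] x 14 [ 2.000e-03  7.000e-01  5.990e-01 -1.728e+02 -4.000e-01 -1.195e+02] (np.float64(7.2), np.float64(-33.0)) [ 107.   22.   25.    5.  -99. -136.]
go [0.096, 0.169, -0.021] x 9 [  -0.35     0.701    0.6   -172.8     -0.4   -119.5  ] (np.float64(7.2), np.float64(-33.0)) [ 131.   33.   44.    2. -108. -160.]
[0.03, 0.2, -0.02, 0] x 8 [  -0.583    0.722    0.526 -177.2      3.    -119.2  ] (np.float64(4.1), np.float64(17.0)) [ 142.   53.   72.    4. -111. -170.]
[0.1, -0.16, 0.07, 0] x 8 [  -0.411    0.485    0.421 -177.3      0.7   -115.1  ] (np.float64(2.8), np.float64(-10.0)) [ 148.   17.   -3.    1.  -73. -174.]
go [0.134, 0.134, -0.016] x 15 [  -0.537    0.566    0.6   -172.8     -0.7   -116.   ] (np.float64(7.2), np.float64(-32.0)) [ 148.   33.  
[... 450 characters left out ...]
t64(-37.0)) [ 157.   29.   39.   -2. -107. -174.]
[-0.08, 0.18, -0.02, 0] x 8 [  -0.733    0.571    0.524 -178.5      0.9   -105.8  ] (np.float64(1.7), np.float64(17.0)) [ 154.   52.   72.    1. -111. -170.]
[0.08, -0.18, 0.0, 0] x 8 [-4.850e-01  3.840e-01  5.300e-01 -1.786e+02  1.000e-01 -1.038e+02] (np.float64(1.4), np.float64(-9.0)) [ 160.   13.    6.    0.  -84. -174.]
go [-0.156, -0.112, 0.031] x 27 [   0.449   -0.297    0.498 -172.8     -0.4   -119.5  ] (np.float64(7.2), np.float64(-33.0)) [-12.   2. -12.   3. -69. -19.]
go [-0.079, 0.157, -0.023] x 5 [ 3.500e-01 -1.500e-01  5.000e-01 -1.728e+02 -4.000e-01 -1.195e+02] (np.float64(7.2), np.float64(-33.0)) [ 10. -15. -27.   5. -73. -41.]
```

```bash

A1='[[[-0.155,-0.115,0.012,0,1],[-0.155,-0.115,0.012,0,1],[-0.155,-0.115,0.012,0,1],[-0.155,-0.115,0.012,0,1],[-0.155,-0.115,0.012,0,1],[-0.155,-0.115,0.012,0,1],[-0.155,-0.115,0.012,0,1],[-0.155,-0.115,0.012,0,1]]]' ; unset A1
python3 -m creep '[[[-0.155,-0.115,0.012,0,1],[-0.155,-0.115,0.012,0,1],[-0.155,-0.115,0.012,0,1],[-0.155,-0.115,0.012,0,1],[-0.155,-0.115,0.012,0,1],[-0.155,-0.115,0.012,0,1],[-0.155,-0.115,0.012,0,1],[-0.155,-0.115,0.012,0,1]]]' | sed -n 2,3p
python3 -m creep '[[[-0.155,-0.115,0.012,0,1],[-0.155,-0.115,0.012,0,1],[-0.155,-0.115,0.012,0,1],[-0.155,-0.115,0.012,0,1],[-0.155,-0.115,0.012,0,1],[-0.155,-0.115,0.012,0,1],[-0.155,-0.115,0.012,0,1],[-0.155,-0.115,0.012,0,1]]]' | sed -n 2,3p
python3 -m creep '[[[-0.155,-0.115,0.012,0,1],[-0.155,-0.115,0.012,0,1],[-0.155,-0.115,0.012,0,1],[-0.155,-0.115,0.012,0,1],[-0.155,-0.115,0.012,0,1],[-0.155,-0.115,0.012,0,1],[-0.155,-0.115,0.012,0,1],[-0.155,-0.115,0.012,0,1]]]' | sed -n 2,3p
python3 -m creep '[[[-0.155,-0.115,0.012,0,1],[-0.155,-0.115,0.012,0,1],[-0.17,0.095,-0.013,0,1],[-0.17,0.095,-0.013,0,1],[-0.17,0.095,-0.013,0,1],[-0.17,0.095,-0.013,0,1],[-0.17,0.095,-0.013,0,1],[-0.17,0.095,-0.013,0,1]]]' | sed -n 2,3p
python3 -m creep '[[[-0.17,0.095,-0.013,0,1],[-0.17,0.095,-0.013,0,1],[-0.17,0.095,-0.013,0,1],[-0.17,0.095,-0.013,0,1],[-0.17,0.095,-0.013,0,1],[-0.17,0.095,-0.013,0,1],[-0.17,0.095,-0.013,0,1],[-0.17,0.095,-0.013,0,1]]]' | sed -n 2,3p
python3 -m creep '[[[-0.17,0.095,-0.013,0,1],[-0.17,0.095,-0.013,0,1],[-0.17,0.095,-0.013,0,1],[-0.17,0.095,-0.013,0,1],[-0.014,0.191,-0.024,0,1],[-0.014,0.191,-0.024,0,1],[-0.014,0.191,-0.024,0,1],[-0.014,0.191,-0.024,0,1]]]' | sed -n 2,3p
python3 -m creep '[[[-0.014,0.191,-0.024,0,1],[-0.014,0.191,-0.024,0,1],[-0.014,0.191,-0.024,0,1],[-0.014,0.191,-0.024,0,1],[-0.014,0.191,-0.024,0,1],[-0.014,0.191,-0.024,0,1],[-0.014,0.191,-0.024,0,1],[-0.014,0.191,-0.024,0,1]]]' | sed -n 2,3p
python3 -m creep '[[[0.162,0.116,-0.014,0,1],[0.162,0.116,-0.014,0,1],[0.162,0.116,-0.014,0,1],[0.162,0.116,-0.014,0,1],[0.162,0.116,-0.014,0,1],[0.162,0.116,-0.014,0,1],[0.162,0.116,-0.014,0,1],[0.162,0.116,-0.014,0,1]]]' | sed -n 1,3p
python3 - <<'E'
from plan import *
from r4 import D
from plant import telemetry
if __name__=="__main__":
  q=np.array(telemetry.get_obs()["joint_pos"]); print(rpy(q),tilt(q),q.round())
  for X in ([-.4,.65,.6],[-.55,.5,.6],[-.6,.4,.6]):
    v=trans(q,X); search(v,lambda q:tilt(q)[0]+200*max(0,.42-pose(q)[0][2]),1,n=8,dirs=D)
E
```

```text
tool_pos: [-0.2277, -0.6016, 0.598]
orientation: [-172.7, -0.4, -119.5]
tool_pos: [0.0549, -0.4769, 0.6009]
orientation: [-172.6, -0.4, -119.5]
tool_pos: [0.338, -0.3522, 0.6041]
orientation: [-172.5, -0.3, -119.5]
tool_pos: [0.4071, -0.087, 0.6045]
orientation: [-172.6, -0.2, -119.5]
tool_pos: [0.4078, 0.2254, 0.6047]
orientation: [-172.7, -0.1, -119.5]
tool_pos: [0.2789, 0.4663, 0.6039]
orientation: [-172.8, -0.2, -119.5]
tool_pos: [0.0218, 0.6373, 0.6037]
orientation: [-172.8, -0.2, -119.5]
clock: 65.47
tool_pos: [-0.2681, 0.502, 0.6039]
orientation: [-172.9, -0.2, -119.5]
[  -0.268    0.502    0.604 -172.9     -0.2   -119.5  ] (np.float64(7.1), np.float64(-31.0)) [ 138.    9.   10.    1.  -98. -168.]
go [-0.064, 0.187, -0.019] x 5 [  -0.4     0.65    0.6  -172.9    -0.2  -119.5 ] (np.float64(7.1), np.float64(-31.0)) [ 137.   30.   40.    2. -106. -166.]
[0.03, 0.2, -0.02, 0] x 8 [  -0.628    0.68     0.528 -177.4      2.7   -119.2  ] (np.float64(3.7), np.float64(17.0)) [ 145.   53.   72.    3. -111. -174.]
go [0.088, 0.152, -0.016] x 8 [  -0.529    0.525    0.601 -173.      -1.3   -113.6  ] (np.float64(7.1), np.float64(-35.0)) [ 150.   28.   38.   -1. -106. -174.]
[-0.06, 0.19, -0.02, 0] x 8 [  -0.674    0.643    0.522 -178.3      2.1   -113.3  ] (np.float64(2.7), np.float64(28.0)) [ 149.   53.   72.    2. -110. -171.]
go [0.14, 0.132, -0.014] x 9 [  -0.55     0.449    0.604 -173.5     -2.9   -107.6  ] (np.float64(7.2), np.float64(-41.0)) [ 156.   24.   32.   -2. -105. -174.]
[-0.06, 0.16, -0.11, 0] x 8 [  -0.665    0.536    0.642 -179.1      1.1   -107.3  ] (np.float64(1.4), np.float64(33.0)) [ 154.   45.   72.    1. -118. -171.]
```

```bash

python3 -m creep '[[[0.14,0.132,-0.014,0,1],[0.14,0.132,-0.014,0,1],[0.14,0.132,-0.014,0,1],[0.14,0.132,-0.014,0,1],[0.14,0.132,-0.014,0,1],[0.14,0.132,-0.014,0,1],[0.14,0.132,-0.014,0,1],[0.14,0.132,-0.014,0,1]]]' | sed -n 2,3p
python3 -m creep '[[[0.14,0.132,-0.014,0,1],[-0.06,0.16,-0.11,0,1],[-0.06,0.16,-0.11,0,1],[-0.06,0.16,-0.11,0,1],[-0.06,0.16,-0.11,0,1],[-0.06,0.16,-0.11,0,1],[-0.06,0.16,-0.11,0,1],[-0.06,0.16,-0.11,0,1]]]' | sed -n 2,3p
python3 -m creep '[[[-0.06,0.16,-0.11,0,1],[-0.06,0.16,-0.11,0,1]]]' | sed -n 1,3p
python3 - <<'E'
from plan import *
from plant import telemetry
q=np.array(telemetry.get_obs()["joint_pos"]); print(rpy(q),tilt(q),q.round())
for X in ([-.1,.6,.55],[.33,.4,.45]): q=trans(q,X)
E
```

```text
tool_pos: [-0.5093, 0.477, 0.6019]
orientation: [-173.6, -4.2, -111.4]
tool_pos: [-0.6331, 0.5551, 0.6451]
orientation: [-178.3, -2.2, -109.9]
clock: 66.97
tool_pos: [-0.6401, 0.5599, 0.65]
orientation: [178.8, -0.7, -109.9]
[  -0.64    0.56    0.65  178.8    -0.7  -109.9 ] (np.float64(1.4), np.float64(-170.0)) [ 152.   44.   72.   -1. -117. -172.]
go [-0.079, -0.177, 0.031] x 14 [-1.010e-01  5.990e-01  5.500e-01  1.788e+02 -7.000e-01 -1.099e+02] (np.float64(1.4), np.float64(-170.0)) [ 118.   11.    7.   -1.  -85. -137.]
go [0.015, -0.183, 0.035] x 13 [   0.331    0.4      0.449  178.8     -0.7   -109.9  ] (np.float64(1.4), np.float64(-170.0)) [ 72.   5. -14.  -1. -72. -91.]
```

```bash

python3 -m creep '[[[-0.079,-0.177,0.031,0,1],[-0.079,-0.177,0.031,0,1],[-0.079,-0.177,0.031,0,1],[-0.079,-0.177,0.031,0,1],[-0.079,-0.177,0.031,0,1],[-0.079,-0.177,0.031,0,1],[-0.079,-0.177,0.031,0,1],[-0.079,-0.177,0.031,0,1]]]' | sed -n 2,3p
python3 -m creep '[[[-0.079,-0.177,0.031,0,1],[-0.079,-0.177,0.031,0,1],[-0.079,-0.177,0.031,0,1],[-0.079,-0.177,0.031,0,1],[-0.079,-0.177,0.031,0,1],[-0.079,-0.177,0.031,0,1],[0.015,-0.183,0.035,0,1],[0.015,-0.183,0.035,0,1]]]' | sed -n 2,3p
python3 -m creep '[[[0.015,-0.183,0.035,0,1],[0.015,-0.183,0.035,0,1],[0.015,-0.183,0.035,0,1],[0.015,-0.183,0.035,0,1],[0.015,-0.183,0.035,0,1],[0.015,-0.183,0.035,0,1],[0.015,-0.183,0.035,0,1],[0.015,-0.183,0.035,0,1]]]' | sed -n 1,3p
cat > bot.py <<'E'
from h import *
import sys
np.set_printoptions(precision=3,suppress=True)
def bottles(p):
    out=[]
    for r in nets.masks_of(p,"bottle0"):
        m=r["region"].astype(np.uint8); ys,xs=np.where(m)
        px=np.median(p["frame"][m>0].mean(1))
        if len(xs)<40 or px<120: continue
        # world outline at mid height -> rect
        W=np.array([at(p,u,.02)[:2] for u in zip(xs,ys)],np.float32)
        (cx,cy),(a,b),th=cv2.minAreaRect(W*1000)
        ang=th if a>b else th+90
        out.append((round(r["confidence"],2),len(xs),np.round([cx/1000,cy/1000],3),np.round(sorted((a,b))),round((ang+180)%180,1)))
    return out
if __name__=="__main__":
    for n in sys.argv[1:]:
        p=shot(n,n+"_b%d"%int(telemetry.get_obs()["clock"]*100)); print(n)
        for b in bottles(p): print("  ",*b)
        for l in nets.landmark_of(p,"bottle0"): print("   lm",l["uv"],round(l["confidence"],2),at(p,l["uv"],.016)[:2])
E
python3 bot.py top wrist side; ls pics | tail -3
```

```text
tool_pos: [-0.3387, 0.5813, 0.5961]
orientation: [178.8, -0.7, -109.8]
tool_pos: [-0.0415, 0.5676, 0.5372]
orientation: [178.9, -0.7, -109.9]
clock: 68.97
tool_pos: [0.2238, 0.4441, 0.4768]
orientation: [178.9, -0.6, -109.8]
top
   0.87 354 [0.456 0.395] [ 33. 111.] 87.9
   0.76 381 [0.386 0.334] [ 34. 114.] 100.7
   0.57 355 [0.582 0.326] [ 35. 112.] 83.1
   lm [182.8, 281.0] 0.95 [0.268 0.322]
   lm [180.6, 242.0] 0.8 [0.386 0.334]
   lm [186.3, 176.5] 0.77 [0.592 0.324]
   lm [133.8, 169.9] 0.7 [0.61  0.491]
   lm [163.9, 221.5] 0.67 [0.449 0.388]
wrist
   0.96 1467 [0.569 0.334] [ 48. 112.] 56.9
   0.65 1879 [0.458 0.398] [ 48. 113.] 86.4
   0.61 1831 [0.387 0.333] [ 40. 113.] 101.8
   lm [97.7, 191.9] 0.92 [0.462 0.394]
   lm [120.7, 137.3] 0.87 [0.388 0.33 ]
   lm [185.8, 98.7] 0.85 [0.272 0.312]
   lm [9.8, 181.4] 0.72 [0.583 0.331]
side
   0.69 696 [0.582 0.331] [ 43. 135.] 82.5
   0.61 711 [0.386 0.34 ] [ 36. 137.] 101.7
   0.26 4013 [ 0.538 -0.241] [274. 532.] 85.0
   lm [295.0, 286.6] 0.91 [0.385 0.331]
   lm [257.6, 308.6] 0.84 [0.456 0.407]
   lm [348.7, 289.1] 0.83 [0.268 0.317]
   lm [209.0, 274.8] 0.67 [0.58  0.329]
   lm [171.1, 331.0] 0.56 [0.609 0.491]
   lm [301.5, 171.6] 0.38 [ 0.404 -0.231]
   lm [226.0, 233.9] 0.33 [0.579 0.172]
w3.png
w4.png
wrist_b6911.png
```

```bash
cat > go.py <<'E'
from h import *
import sys
np.set_printoptions(precision=3,suppress=True)
x,y,z,yaw=map(float,sys.argv[1:5]); o=telemetry.get_obs(); a=totool([x,y,z],o)
n=int(np.ceil(np.linalg.norm(a)/.19)); print("shift",a,"n",n,"row",a/n,"spin",((o["orientation"][2]-yaw+180)%360-180)/90,o["orientation"],"q6",o["joint_pos"][5])
E
python3 go.py .386 .332 .14 -79
```

```text
shift [ 0.237 -0.999  0.871] n 8 row [ 0.03  -0.125  0.109] spin -0.3418223804708153 [ 178.881   -0.736 -109.764] q6 -105.11689085556714
```

```bash

python3 -m creep '[[[0.03,-0.125,0.109,0,0.7],[0.03,-0.125,0.109,0,0.7],[0.03,-0.125,0.109,0,0.7],[0.03,-0.125,0.109,0,0.7],[0.03,-0.125,0.109,0,0.7],[0.03,-0.125,0.109,0,0.7],[0.03,-0.125,0.109,0,0.7],[0.03,-0.125,0.109,0,0.7]]]' | sed -n 2,3p
python3 -m creep '[[[0,0,0,-0.068,0.7],[0,0,0,-0.068,0.7],[0,0,0,-0.068,0.7],[0,0,0,-0.068,0.7],[0,0,0,-0.068,0.7],[0,0,0,0,0.7]]]' | sed -n 1,5p
python3 bot.py wrist; python3 go.py .386 .332 .03 -79
```

```text
tool_pos: [0.3905, 0.3313, 0.2977]
orientation: [178.9, -0.7, -109.7]
clock: 70.58
tool_pos: [0.3897, 0.3321, 0.2985]
orientation: [178.7, -0.1, -78.9]
force: [-1.3, 0.1, -0.1]
opening: 0.0614
wrist
   0.76 6246 [0.582 0.328] [ 48. 117.] 83.4
   0.55 3820 [0.387 0.335] [ 34. 116.] 100.1
   lm [40.2, 155.2] 0.97 [0.583 0.327]
   lm [248.0, 199.1] 0.86 [0.387 0.333]
   lm [167.7, 244.7] 0.82 [0.458 0.396]
   lm [367.7, 202.9] 0.68 [0.27  0.315]
shift [-0.007 -0.013  0.547] n 3 row [-0.002 -0.004  0.182] spin -0.004656217005096626 [178.653  -0.112 -79.419] q6 -50.65292322336282
```

```bash

python3 -m creep '[[[-0.002,-0.003,0.14,0,0.7],[-0.002,-0.003,0.14,0,0.7],[-0.002,-0.003,0.14,0,0.7],[-0.001,-0.002,0.12,0,0.7],[0,0,0,0,0.7]]]' | sed -n 1,4p
python3 -m creep '[[[0,0,0,0,0],[0,0,0,0,0],[0,0,0,0,0],[0,0,0,0,0],[0,0,0,0,0],[0,0,0,0,0]]]'
python3 -m creep '[[[0,0,-0.1,0,0],[0,0,-0.15,0,0],[0,0,-0.15,0,0],[0,0,-0.15,0,0],[0,0,-0.1,0,0]]]' | sed -n 1,5p
python3 go.py .528 -.214 .16 -5
```

```text
clock: 71.15
tool_pos: [0.3884, 0.331, 0.1864]
orientation: [178.4, -0.4, -79.4]
force: [-0.0, -0.4, 0.7]
clock: 71.65
tool_pos: [0.3898, 0.3327, 0.1917]
orientation: [178.7, -0.0, -79.3]
force: [-1.8, -0.7, 6.7]
opening: 0.0317
gripper_force: 30.0
clock: 72.07
tool_pos: [0.3928, 0.3333, 0.3238]
orientation: [178.8, 0.0, -79.3]
force: [0.3, 0.6, -0.6]
opening: 0.0315
shift [ 2.815 -0.172  0.019] n 15 row [ 0.188 -0.011  0.001] spin -0.8251227102457285 [178.794   0.019 -79.261] q6 -50.38833756576464
```

```bash

python3 -m creep '[[[0.1,-0.003,0,0,0],[0.195,-0.003,0,0,0],[0.195,-0.003,0,0,0],[0.195,-0.003,0,0,0],[0.195,-0.003,0,0,0],[0.195,-0.003,0,0,0],[0.195,-0.003,0,0,0],[0.195,-0.003,0,0,0]]]' | sed -n 2,3p
python3 -m creep '[[[0.195,-0.003,0,0,0],[0.195,-0.003,0,0,0],[0.195,-0.003,0,0,0],[0.195,-0.003,0,0,0],[0.195,-0.003,0,0,0],[0.195,-0.003,0,0,0],[0.195,-0.003,0,0,0],[0.195,-0.003,0,0,0]]]' | sed -n 2,3p
python3 -m creep '[[[0,0,0,-0.075,0],[0,0,0,-0.075,0],[0,0,0,-0.075,0],[0,0,0,-0.075,0],[0,0,0,-0.075,0],[0,0,0,-0.075,0],[0,0,0,-0.075,0],[0,0,0,-0.075,0]]]' | sed -n 2,3p
python3 -m creep '[[[0,0,0,-0.075,0],[0,0,0,-0.075,0],[0,0,0,-0.075,0],[0,0,0,0,0]]]' | sed -n 1,5p
python3 go.py .521 -.295 .16 -5
python3 - <<'E'
from h import *
np.set_printoptions(precision=3,suppress=True)
ps={n:shot(n,n+"_d1") for n in("top","wrist","side")}
for n,p in ps.items():
    for q,z in(("right_floor",.022),("left_floor",.022),("cab_drawer0_handle",.062),("cab",0)):
        print(n,q,[(np.array(r["uv"]),round(r["confidence"],2),at(p,r["uv"],z)[:2]) for r in nets.landmark_of(p,q)[:1]])
E
```

```text
tool_pos: [0.4515, 0.0443, 0.3215]
orientation: [178.7, -0.1, -79.3]
tool_pos: [0.5144, -0.2615, 0.3218]
orientation: [178.7, -0.1, -79.3]
tool_pos: [0.5143, -0.2595, 0.3216]
orientation: [179.1, 1.0, -25.0]
clock: 74.4
tool_pos: [0.5144, -0.2594, 0.3217]
orientation: [179.5, 1.3, -4.7]
force: [-0.2, -0.2, -1.0]
opening: 0.0319
shift [0.065 0.168 0.013] n 1 row [0.065 0.168 0.013] spin 0.003045705608382655 [179.535   1.257  -4.726] q6 92.06793422401428
top right_floor [(array([368.2, 203.6]), 0.71, array([ 0.519, -0.248]))]
top left_floor [(array([313.1, 194.4]), 0.75, array([ 0.544, -0.076]))]
top cab_drawer0_handle []
top cab [(array([346.4, 136. ]), 0.73, array([ 0.738, -0.184]))]
wrist right_floor []
wrist left_floor [(array([ 71.3, 171.1]), 0.92, array([ 0.547, -0.083]))]
wrist cab_drawer0_handle []
wrist cab []
side right_floor [(array([266.9, 163.9]), 0.56, array([ 0.53 , -0.255]))]
side left_floor [(array([257.1, 190.6]), 0.76, array([ 0.534, -0.059]))]
side cab_drawer0_handle [(array([300.1, 172.5]), 0.57, array([ 0.407, -0.133]))]
side cab [(array([204.4, 172.9]), 0.76, array([ 0.742, -0.182]))]
```

View pics/wrist_d1.png

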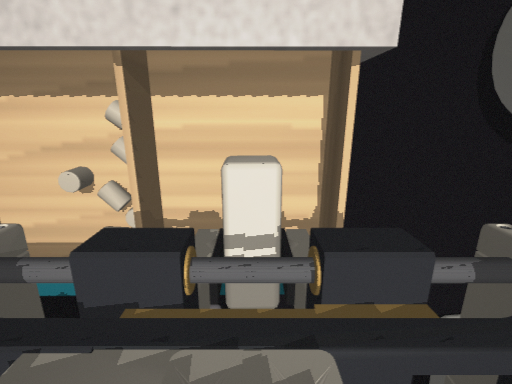

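```bash
python3 - <<'E'
from h import *
np.set_printoptions(precision=1,suppress=True)
w=shot("wrist")
O=np.array([.741,-.187]); xc=np.array([.9962,-.0872]); yc=np.array([.0872,.9962])
P=lambda x,y,z:np.r_[O+x*xc+y*yc,z]
for nm,y in(("div+",.003),("div-",-.003),("wall in",-.169),("wall out",-.175)):
    print(nm,[proj(w,P(x,y,.078))[0] for x in(-.14,-.20)], "floor",[proj(w,P(x,y,.022))[0] for x in(-.14,-.2)])
print("cab edge",proj(w,P(-.13,-.19,.1)),proj(w,P(-.13,0,.1)))
E
python3 go.py .521 -.295 .1 -5
```

```text
div+ [array([121.5, 103.8]), array([131.6, 181.6])] floor [array([147.5, 105.3]), array([154. , 168.2])]
div- [array([129.6, 103.8]), array([139. , 181.6])] floor [array([153.9, 105.3]), array([160. , 168.2])]
wall in [array([350.2, 103.9]), array([342.6, 181.2])] floor [array([329.8, 105.4]), array([324.9, 167.9])]
wall out [array([358.1, 103.9]), array([349.9, 181.2])] floor [array([336.2, 105.4]), array([330.9, 167.9])]
cab edge [[394.3  87.4]] [[109.6  87.1]]
shift [0.072 0.165 0.312] n 2 row [0.036 0.082 0.156] spin -0.0003054302672350357 [179.52    1.273  -5.027] q6 91.75946792445572
```

```bash

python3 -m creep '[[[0.036,0.082,0,0,0],[0.036,0.082,0,0,0],[0,0,0.12,0,0],[0,0,0.12,0,0],[0,0,0.12,0,0],[0,0,0.12,0,0],[0,0,0.04,0,0],[0,0,0,0,0]]]'
python3 go.py .521 -.295 .055 -5
```

```text
clock: 75.87
tool_pos: [0.5233, -0.2939, 0.2157]
orientation: [179.5, 1.5, -5.0]
force: [0.2, 0.9, -0.3]
opening: 0.0317
gripper_force: 30.0
shift [ 0.01  -0.     0.008] n 1 row [ 0.01  -0.     0.008] spin -0.00022638668389984357 [179.541   1.467  -5.02 ] q6 94.86950585842368
```

```bash

python3 -m creep '[[[0,0,0.005,0,0.42],[0,0,0,0,0.42],[0,0,0,0,0.42]]]' | tail -4
python3 -m creep '[[[0,0,-0.08,0,0.42],[0,0,-0.15,0,0.42],[0,0,-0.15,0,0.42],[0,0,-0.15,0,0.5],[0,0,-0.15,0,0.6]]]' | sed -n 1,5p
python3 bot.py wrist; python3 go.py .457 .396 .16 -93
```

```text
orientation: [179.5, 1.1, -5.0]
force: [-0.3, -0.0, 1.3]
opening: 0.0369
gripper_force: 0.0
clock: 76.53
tool_pos: [0.5266, -0.2931, 0.3552]
orientation: [179.5, 1.2, -5.0]
force: [0.8, -0.2, -0.3]
opening: 0.0452
wrist
   0.79 2978 [ 0.51  -0.295] [ 35. 124.] 175.3
   lm [250.9, 190.8] 0.74 [ 0.511 -0.294]
shift [-0.637 -3.412  0.165] n 19 row [-0.034 -0.18   0.009] spin 0.9777308411418011 [179.451   0.841  -5.004] q6 95.00252327133522
```

```bash

python3 -m creep '[[[-0.037,-0.195,0,0,0.7],[-0.037,-0.195,0,0,0.7],[-0.037,-0.195,0,0,0.7],[-0.037,-0.195,0,0,0.7],[-0.037,-0.195,0,0,0.7],[-0.037,-0.195,0,0,0.7],[-0.037,-0.195,0,0,0.7],[-0.037,-0.195,0,0,0.7]]]' | sed -n 2,3p
python3 -m creep '[[[-0.037,-0.195,0.02,0,0.7],[-0.037,-0.195,0.02,0,0.7],[-0.037,-0.195,0.02,0,0.7],[-0.037,-0.195,0.02,0,0.7],[-0.037,-0.195,0.02,0,0.7],[-0.037,-0.195,0.02,0,0.7],[-0.037,-0.195,0.02,0,0.7],[-0.037,-0.195,0.02,0,0.7]]]' | sed -n 2,3p
python3 -m creep '[[[-0.03,-0.195,0,0,0.7],[0,0,0,0.078,0.7],[0,0,0,0.078,0.7],[0,0,0,0.078,0.7],[0,0,0,0.078,0.7],[0,0,0,0.078,0.7],[0,0,0,0.078,0.7],[0,0,0,0.078,0.7]]]' | sed -n 2,3p
python3 -m creep '[[[0,0,0,0.078,0.7],[0,0,0,0.078,0.7],[0,0,0,0.078,0.7],[0,0,0,0.078,0.7],[0,0,0,0.078,0.7],[0,0,0,0.04,0.7],[0,0,0,0,0.7]]]' | sed -n 1,5p
python3 bot.py wrist top; python3 go.py .457 .396 .03 -93
```

```text
tool_pos: [0.4941, 0.0244, 0.351]
orientation: [179.5, 1.3, -5.0]
tool_pos: [0.4618, 0.3403, 0.3175]
orientation: [179.5, 1.3, -5.0]
tool_pos: [0.4599, 0.3777, 0.3172]
orientation: [178.7, 0.5, -54.5]
clock: 79.27
tool_pos: [0.4599, 0.3777, 0.3173]
orientation: [178.7, -0.5, -93.0]
force: [0.3, -0.5, 0.2]
opening: 0.0617
wrist
   0.93 3064 [0.457 0.393] [ 35. 107.] 87.8
   0.9 4704 [0.583 0.328] [ 42. 114.] 83.0
   lm [434.6, 122.0] 0.87 [0.269 0.315]
   lm [247.7, 209.6] 0.85 [0.459 0.394]
   lm [120.9, 154.5] 0.76 [0.581 0.329]
top
   0.65 388 [0.582 0.325] [ 38. 115.] 80.4
   0.64 425 [ 0.519 -0.302] [ 41. 113.] 179.3
   0.64 132 [0.455 0.363] [28. 44.] 91.3
   0.38 7546 [ 0.524 -0.177] [253. 393.] 84.3
   lm [185.6, 180.2] 0.89 [0.581 0.326]
   lm [162.4, 221.0] 0.71 [0.45  0.393]
   lm [382.5, 203.8] 0.61 [ 0.52  -0.294]
   lm [133.4, 170.1] 0.59 [0.609 0.492]
   lm [183.3, 283.0] 0.58 [0.261 0.32 ]
   lm [320.8, 198.9] 0.56 [ 0.531 -0.101]
shift [-0.101 -0.013  0.642] n 4 row [-0.025 -0.003  0.16 ] spin 0.0024924198799889533 [178.706  -0.433 -92.776] q6 -60.06972001504218
```

```bash

python3 -m creep '[[[-0.045,-0.01,0.1,0,0.7],[-0.045,-0.005,0.15,0,0.7],[0,0,0.15,0,0.7],[0,0,0.13,0,0.7],[0,0,0.11,0,0.7],[0,0,0,0,0.7]]]' | sed -n 1,4p
python3 -m creep '[[[0,0,0,0,0],[0,0,0,0,0],[0,0,0,0,0],[0,0,0,0,0],[0,0,0,0,0],[0,0,0,0,0]]]'
python3 -m creep '[[[0,0,-0.1,0,0],[0,0,-0.15,0,0],[0,0,-0.15,0,0],[0,0,-0.15,0,0],[0,0,-0.1,0,0]]]' | sed -n 1,5p
python3 go.py .530 -.213 .16 -5
```

```text
clock: 80.07
tool_pos: [0.4598, 0.3934, 0.1848]
orientation: [178.5, -0.8, -92.9]
force: [-1.2, 0.1, -0.2]
clock: 80.57
tool_pos: [0.4613, 0.3953, 0.1907]
orientation: [178.8, -0.3, -92.8]
force: [-0.9, 0.3, 5.4]
opening: 0.0317
gripper_force: 29.9
clock: 80.98
tool_pos: [0.4643, 0.3959, 0.3228]
orientation: [178.8, -0.3, -92.8]
force: [0.4, 1.1, -1.1]
opening: 0.0316
shift [ 3.021 -0.495  0.024] n 17 row [ 0.178 -0.029  0.001] spin -0.9759548778307796 [178.829  -0.282 -92.836] q6 -60.76245201449478
```

```bash

python3 -m creep '[[[0.12,-0.02,0,0,0],[0.178,-0.029,0,0,0],[0.178,-0.029,0,0,0],[0.178,-0.029,0,0,0],[0.178,-0.029,0,0,0],[0.178,-0.029,0,0,0],[0.178,-0.029,0,0,0],[0.178,-0.029,0,0,0]]]' | sed -n 2,3p
python3 -m creep '[[[0.178,-0.029,0,0,0],[0.178,-0.029,0,0,0],[0.178,-0.029,0,0,0],[0.178,-0.029,0,0,0],[0.178,-0.029,0,0,0],[0.178,-0.029,0,0,0],[0.178,-0.029,0,0,0],[0.178,-0.029,0,0,0]]]' | sed -n 2,3p
python3 -m creep '[[[0.178,-0.029,0,0,0],[0,0,0,-0.075,0],[0,0,0,-0.075,0],[0,0,0,-0.075,0],[0,0,0,-0.075,0],[0,0,0,-0.075,0],[0,0,0,-0.075,0],[0,0,0,-0.075,0]]]' | sed -n 2,3p
python3 -m creep '[[[0,0,0,-0.075,0],[0,0,0,-0.075,0],[0,0,0,-0.075,0],[0,0,0,-0.075,0],[0,0,0,-0.075,0],[0,0,0,-0.075,0],[0,0,0,0,0]]]' | sed -n 1,5p
python3 go.py .530 -.213 .056 -5; python3 bot.py wrist
```

```text
tool_pos: [0.4946, 0.1189, 0.3208]
orientation: [178.7, -0.4, -92.8]
tool_pos: [0.5268, -0.1679, 0.3219]
orientation: [178.7, -0.4, -92.8]
tool_pos: [0.5309, -0.2019, 0.3218]
orientation: [178.8, 0.7, -45.3]
clock: 83.57
tool_pos: [0.531, -0.2019, 0.3218]
orientation: [179.5, 1.3, -4.8]
force: [0.4, -0.1, -1.4]
opening: 0.0318
shift [0.029 0.045 0.534] n 3 row [0.01  0.015 0.178] spin 0.002141254342297493 [179.534   1.259  -4.807] q6 85.89161625697112
wrist
   0.89 7351 [ 0.47 -0.2 ] [ 66. 183.] 175.3
   0.74 3724 [ 0.523 -0.303] [44. 96.] 175.0
   lm [344.7, 194.7] 0.82 [ 0.512 -0.303]
   lm [250.2, 244.7] 0.77 [ 0.462 -0.198]
```

```bash

python3 -m creep '[[[0.029,0.045,0,0,0],[0,0,0.12,0,0],[0,0,0.12,0,0],[0,0,0.12,0,0],[0,0,0.12,0,0],[0,0,0.05,0,0],[0,0,0,0,0]]]' | sed -n 1,5p
python3 -m creep '[[[0,0,0.003,0,0.42],[0,0,0,0,0.42],[0,0,0,0,0.42]]]' | tail -3
python3 -m creep '[[[0,0,-0.08,0,0.42],[0,0,-0.15,0,0.42],[0,0,-0.15,0,0.42],[0,0,-0.15,0,0.5],[0,0,-0.15,0,0.6]]]' | sed -n 1,5p
python3 bot.py wrist; python3 go.py .582 .327 .16 -97
```

```text
clock: 84.3
tool_pos: [0.5336, -0.2124, 0.2139]
orientation: [179.5, 1.4, -5.2]
force: [0.3, -0.0, -0.2]
opening: 0.032
force: [0.6, 0.9, -0.1]
opening: 0.0362
gripper_force: 0.0
clock: 84.97
tool_pos: [0.5366, -0.2112, 0.3535]
orientation: [179.5, 1.2, -5.1]
force: [0.6, -0.3, -0.5]
opening: 0.045
wrist
   0.82 3143 [ 0.512 -0.301] [ 41. 122.] 175.2
   lm [253.8, 189.1] 0.84 [ 0.523 -0.216]
   lm [325.6, 191.0] 0.82 [ 0.513 -0.3  ]
shift [-0.003 -2.709  0.156] n 15 row [-0.    -0.181  0.01 ] spin 1.0210383805277274 [179.512   0.858  -5.107] q6 86.55805670504921
```

```bash

python3 -m creep '[[[0,-0.19,0,0,0.7],[0,-0.19,0,0,0.7],[0,-0.19,0,0,0.7],[0,-0.19,0,0,0.7],[0,-0.19,0,0,0.7],[0,-0.19,0,0,0.7],[0,-0.19,0,0,0.7],[0,-0.19,0,0,0.7]]]' | sed -n 2,3p
python3 -m creep '[[[0,-0.19,0,0,0.7],[0,-0.19,0,0,0.7],[0,-0.19,0,0,0.7],[0,-0.19,0,0,0.7],[0,-0.19,0,0,0.7],[0,-0.19,0,0,0.7],[0,-0.03,0.08,0,0.7],[0,0,0.08,0,0.7]]]' | sed -n 2,3p
python3 -m creep '[[[0,0,0,0.079,0.7],[0,0,0,0.079,0.7],[0,0,0,0.079,0.7],[0,0,0,0.079,0.7],[0,0,0,0.079,0.7],[0,0,0,0.079,0.7],[0,0,0,0.079,0.7],[0,0,0,0.079,0.7]]]' | sed -n 2,3p
python3 -m creep '[[[0,0,0,0.079,0.7],[0,0,0,0.079,0.7],[0,0,0,0.079,0.7],[0,0,0,0.079,0.7],[0,0,0,0.073,0.7],[0,0,0,0,0.7]]]' | sed -n 1,5p
python3 bot.py wrist; python3 go.py .582 .327 .035 -97
```

```text
tool_pos: [0.5633, 0.0933, 0.3481]
orientation: [179.5, 1.3, -5.1]
tool_pos: [0.5837, 0.3275, 0.3137]
orientation: [179.6, 1.2, -5.0]
tool_pos: [0.5837, 0.3242, 0.3138]
orientation: [178.6, 0.3, -62.4]
clock: 87.62
tool_pos: [0.5837, 0.3242, 0.3138]
orientation: [178.7, -0.6, -97.3]
force: [-0.0, -0.2, 0.3]
opening: 0.0616
wrist
   0.72 3325 [0.583 0.327] [ 33. 114.] 82.7
   lm [250.5, 198.6] 0.86 [0.579 0.328]
shift [-0.025 -0.021  0.6  ] n 4 row [-0.006 -0.005  0.15 ] spin 0.002565530993859334 [178.721  -0.537 -96.769] q6 -51.92286376225327
```

```bash

python3 -m creep '[[[-0.012,-0.01,0.14,0,0.7],[-0.012,-0.01,0.14,0,0.7],[0,0,0.14,0,0.7],[0,0,0.1,0,0.7],[0,0,0.075,0,0.7],[0,0,0,0,0.7]]]' | sed -n 1,4p
python3 -m creep '[[[0,0,0,0,0],[0,0,0,0,0],[0,0,0,0,0],[0,0,0,0,0],[0,0,0,0,0],[0,0,0,0,0]]]'
python3 -m creep '[[[0,0,-0.1,0,0],[0,0,-0.15,0,0],[0,0,-0.15,0,0],[0,0,-0.15,0,0],[0,0,-0.15,0,0],[0,0,-0.15,0,0]]]' | sed -n 1,5p
python3 go.py .526 -.255 .2 -5
```

```text
clock: 88.27
tool_pos: [0.5845, 0.327, 0.1914]
orientation: [178.5, -0.8, -96.9]
force: [-0.5, -1.0, 0.5]
clock: 88.77
tool_pos: [0.586, 0.3282, 0.1965]
orientation: [178.8, -0.5, -97.0]
force: [-0.3, -0.3, 3.7]
opening: 0.0319
gripper_force: 30.0
clock: 89.27
tool_pos: [0.5893, 0.3288, 0.367]
orientation: [178.7, -0.5, -97.0]
force: [0.1, 0.8, -0.9]
opening: 0.0317
shift [ 2.928 -0.06   0.065] n 16 row [ 0.183 -0.004  0.004] spin -1.0220787252056747 [178.744  -0.508 -96.987] q6 -52.15788802221419
```

```bash

python3 -m creep '[[[0.12,-0.003,0,0,0],[0.183,-0.004,0,0,0],[0.183,-0.004,0,0,0],[0.183,-0.004,0,0,0],[0.183,-0.004,0,0,0],[0.183,-0.004,0,0,0],[0.183,-0.004,0,0,0],[0.183,-0.004,0,0,0]]]' | sed -n 2,3p
python3 -m creep '[[[0.183,-0.004,0,0,0],[0.183,-0.004,0,0,0],[0.183,-0.004,0,0,0],[0.183,-0.004,0,0,0],[0.183,-0.004,0,0,0],[0.183,-0.004,0,0,0],[0.183,-0.004,0,0,0],[0.183,-0.004,0,0,0]]]' | sed -n 2,3p
python3 -m creep '[[[0.06,0,0,0,0],[0,0,0,-0.078,0],[0,0,0,-0.078,0],[0,0,0,-0.078,0],[0,0,0,-0.078,0],[0,0,0,-0.078,0],[0,0,0,-0.078,0],[0,0,0,-0.078,0]]]' | sed -n 2,3p
python3 -m creep '[[[0,0,0,-0.078,0],[0,0,0,-0.078,0],[0,0,0,-0.078,0],[0,0,0,-0.078,0],[0,0,0,-0.078,0],[0,0,0,-0.078,0],[0,0,0,0,0]]]' | sed -n 1,5p
python3 go.py .526 -.257 .078 -5; python3 - <<'E'
from h import *
np.set_printoptions(precision=3,suppress=True)
for n in("wrist","top","side"):
    w=shot(n,n+"_d3"); print(n,[(np.array(l["uv"]),round(l["confidence"],2),at(w,l["uv"],.038)[:2]) for l in nets.landmark_of(w,"bottle0")])
E
```

```text
tool_pos: [0.5609, 0.0485, 0.3681]
orientation: [178.8, -0.5, -97.0]
tool_pos: [0.5317, -0.2429, 0.3706]
orientation: [178.8, -0.5, -97.0]
tool_pos: [0.5307, -0.2529, 0.3705]
orientation: [178.8, 0.6, -47.5]
clock: 91.85
tool_pos: [0.5308, -0.2528, 0.3705]
orientation: [179.5, 1.3, -5.4]
force: [0.3, 0.2, 0.4]
opening: 0.032
shift [0.01  0.011 0.668] n 4 row [0.003 0.003 0.167] spin -0.004510692890226804 [179.526   1.263  -5.406] q6 90.60631348983432
wrist [(array([286.9, 184.1]), 0.82, array([ 0.521, -0.296])), (array([214.6, 182.7]), 0.72, array([ 0.53 , -0.214])), (array([251.8, 241.5]), 0.6, array([ 0.453, -0.249]))]
top [(array([181.4, 284.2]), 0.86, array([0.259, 0.322])), (array([135.4, 167.9]), 0.58, array([0.613, 0.48 ])), (array([383.9, 195.3]), 0.49, array([ 0.544, -0.293])), (array([385. , 201.3]), 0.43, array([ 0.525, -0.296]))]
side [(array([173.7, 328.7]), 0.97, array([0.598, 0.502])), (array([272.3, 155.1]), 0.8, array([ 0.517, -0.299])), (array([348. , 293.2]), 0.61, array([0.274, 0.352])), (array([269.2, 116.8]), 0.54, array([ 0.586, -0.72 ])), (array([264.3, 164.1]), 0.44, array([ 0.535, -0.219]))]
```

View pics/wrist_d3.png

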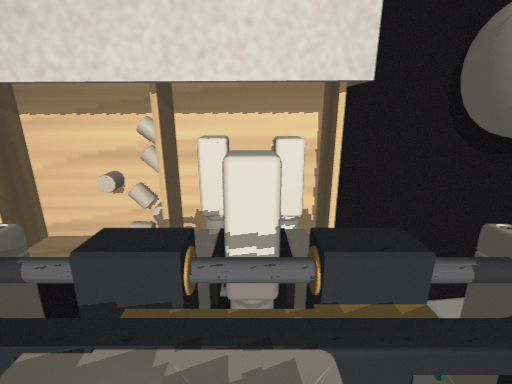

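```bash

python3 -m creep '[[[0.01,0.003,0.14,0,0],[0,0,0.14,0,0],[0,0,0.14,0,0],[0,0,0.14,0,0],[0,0,0.1,0,0],[0,0,0,0,0]]]' | sed -n 1,4p
python3 -m creep '[[[0,0,0,0,0.42],[0,0,0,0,0.45],[0,0,0,0,0.45],[0,0,0,0,0.45]]]' | tail -3
python3 -m creep '[[[0,0,-0.08,0,0.45],[0,0,-0.15,0,0.45],[0,0,-0.15,0,0.45],[0,0,-0.15,0,0.5],[0,0,-0.15,0,0.6],[0,0,-0.15,0,0.6],[0,0,0,0,0.6]]]' | sed -n 1,5p
python3 bot.py wrist; ls -t pics | head -1
python3 - <<'E'
from h import *
w=shot("wrist","fin_w")
E
```

```text
clock: 92.65
tool_pos: [0.5281, -0.2544, 0.2341]
orientation: [179.6, 1.7, -5.9]
force: [-0.9, -0.1, -1.2]
force: [-0.1, 0.1, -0.3]
opening: 0.0393
gripper_force: 0.0
clock: 93.57
tool_pos: [0.5347, -0.2542, 0.4126]
orientation: [179.4, 0.6, -5.7]
force: [0.7, 0.4, 1.3]
opening: 0.0516
wrist
   0.76 2225 [ 0.522 -0.21 ] [ 37. 122.] 175.1
   0.69 2163 [ 0.519 -0.257] [ 36. 121.] 173.5
   0.68 2324 [ 0.513 -0.298] [ 39. 122.] 175.2
   0.27 36255 [ 0.532 -0.145] [225. 425.] 84.4
   lm [253.4, 179.7] 0.96 [ 0.523 -0.26 ]
   lm [216.9, 184.0] 0.87 [ 0.522 -0.21 ]
   lm [279.1, 181.8] 0.81 [ 0.516 -0.295]
wrist_b9356.png
```

View pics/fin_w.png

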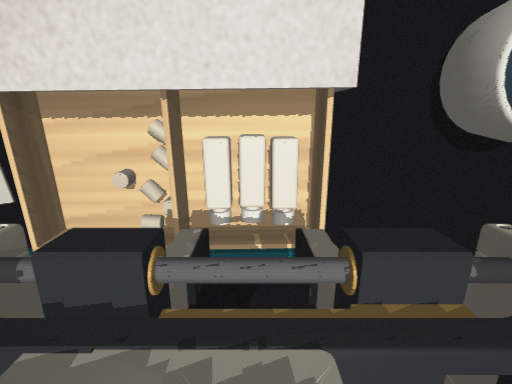

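```bash
python3 go.py .407 -.062 .2 -5; python3 -c "
from h import *
np.set_printoptions(precision=3,suppress=True)
w=shot('wrist'); t=shot('top')
for r in nets.masks_of(t,'cab_drawer0_handle')[:1]:
    ys,xs=np.where(r['region']); print(len(xs))
for p in (w,t): print([(l['uv'],round(l['confidence'],2),at(p,l['uv'],.062)) for l in nets.landmark_of(p,'cab_drawer0_handle')[:1]])
"
```

```text
shift [-0.701 -0.898  0.235] n 7 row [-0.1   -0.128  0.034] spin -0.008400041400376937 [179.528   1.255  -5.756] q6 90.35251051023212
2191
[]
[([315.6, 194.0], 0.7, array([ 0.54 , -0.079,  0.062]))]
```

```bash

python3 -m creep '[[[-0.1,-0.128,0.034,0,0],[-0.1,-0.128,0.034,0,0],[-0.1,-0.128,0.034,0,0],[-0.1,-0.128,0.034,0,0],[-0.1,-0.128,0.034,0,0],[-0.1,-0.128,0.034,0,0],[-0.1,-0.128,0.034,0,0]]]' | sed -n 1,5p
python3 go.py .407 -.062 .07 -5; python3 -c "
from h import *
np.set_printoptions(precision=3,suppress=True)
w=shot('wrist','pre_w')
f=w['frame'].astype(int); m=(f[...,1]>f[...,0]+30)&(f[...,2]>f[...,0]+30); ys,xs=np.where(m); print(len(xs))
for c in range(20,500,60):
    r=np.where(m[:,c])[0]
    if len(r): print(c,r.min(),r.max(),at(w,(c,r.max()),.1)[:2],at(w,(c,r.min()),.1)[:2])
"
```

```text
clock: 94.6
tool_pos: [0.4101, -0.0608, 0.3576]
orientation: [179.5, 1.3, -5.8]
force: [0.8, 0.8, 0.4]
opening: 0.0113
shift [ 0.017 -0.005  0.643] n 4 row [ 0.004 -0.001  0.161] spin -0.008546244549322068 [179.492   1.292  -5.769] q6 65.2121682145562
6229
200 134 150 [ 0.457 -0.025] [ 0.47  -0.027]
260 133 149 [ 0.452 -0.075] [ 0.466 -0.076]
320 133 149 [ 0.447 -0.125] [ 0.461 -0.126]
380 132 148 [ 0.443 -0.176] [ 0.456 -0.175]
440 131 147 [ 0.439 -0.226] [ 0.452 -0.225]
```

```bash

python3 -m creep '[[[0,0,0.15,0,0],[0,0,0.15,0,0],[0,0,0.15,0,0],[0,0,0.12,0,0],[0,0,0.07,0,0],[0,0,0,0,0]]]' | sed -n 1,5p
python3 -m creep '[[[0.06,0,0,0,0],[0.06,0,0,0,0],[0.06,0,0,0,0],[0.06,0,0,0,0],[0.08,0,0,0,0],[0.08,0,0,0,0],[0.08,0,0,0,0],[0.08,0,0,0,0]]]' | sed -n 1,4p
```

```text
clock: 95.15
tool_pos: [0.4069, -0.0629, 0.2275]
orientation: [179.4, 1.6, -5.8]
force: [-0.1, -0.2, -0.3]
opening: 0.0005
clock: 95.82
tool_pos: [0.5215, -0.0741, 0.2283]
orientation: [179.5, 1.2, -5.8]
force: [-1.3, 0.8, 1.7]
```

```bash

python3 -m creep '[[[0.08,0,0,0,0],[0.08,0,0,0,0],[0.08,0,0,0,0],[0.08,0,0,0,0],[0.07,0,0,0,0]]]' | sed -n 2,4p
python3 -m creep '[[[0.05,0,0,0,0],[0.04,0,0,0,0]]]' | sed -n 2,4p
python3 -m creep '[[[0.03,0,0,0,0],[0,0,0,0,0]]]' | sed -n 2,4p
```

```text
tool_pos: [0.5993, -0.082, 0.2265]
orientation: [179.5, 1.2, -5.8]
force: [-1.7, 1.0, 1.4]
tool_pos: [0.6167, -0.0837, 0.2258]
orientation: [179.5, 1.2, -5.8]
force: [-1.5, 0.2, 1.6]
tool_pos: [0.621, -0.0842, 0.2252]
orientation: [179.5, 1.4, -5.8]
force: [-2.7, -1.1, 0.5]
```

```bash

python3 -m creep '[[[0.02,0,0,0,0],[0,0,0,0,0]]]' | sed -n 2,4p
python3 -m creep '[[[0.02,0,0,0,0],[0,0,0,0,0]]]' | sed -n 2,4p
python3 -m creep '[[[0.02,0,0,0,0],[0,0,0,0,0]]]' | sed -n 2,4p
```

```text
tool_pos: [0.622, -0.0844, 0.2249]
orientation: [179.5, 1.8, -5.8]
force: [-14.7, 4.4, 9.8]
tool_pos: [0.6231, -0.0846, 0.2247]
orientation: [179.4, 2.2, -5.8]
force: [-29.0, 8.6, 20.8]
tool_pos: [0.6242, -0.0848, 0.2244]
orientation: [179.4, 2.6, -5.8]
force: [-42.0, 14.2, 31.7]
```

```bash

python3 -m creep '[[[-0.06,0,0,0,0],[-0.15,0,0,0,0],[-0.15,0,0,0,0],[-0.1,0,-0.1,0,0],[0,0,-0.2,0,0],[0,0,-0.2,0,0],[0,0,-0.2,0,0],[0,0,0,0,0]]]' | sed -n 1,4p
python3 - <<'E'
from h import *
np.set_printoptions(precision=3,suppress=True)
w=shot("wrist"); s=shot("side"); t=shot("top")
im=np.hstack([cv2.resize(t["frame"][50:250,120:440],(400,250)),cv2.resize(s["frame"][100:350,100:400],(400,333))[:250]]); im=np.vstack([im,np.hstack([cv2.resize(w["frame"],(400,300)),cv2.resize(s["frame"],(400,300))])])
cv2.imwrite("pics/end.png",cv2.cvtColor(im,cv2.COLOR_RGB2BGR))
for p in (w,t,s): print([(l['uv'],round(l['confidence'],2),at(p,l['uv'],.062)) for l in nets.landmark_of(p,'cab_drawer0_handle')[:1]])
E
```

```text
clock: 97.73
tool_pos: [0.5469, -0.0751, 0.3766]
orientation: [179.6, 0.4, -5.6]
force: [2.1, 0.4, 1.1]
[([336.2, 140.3], 0.57, array([ 0.588, -0.17 ,  0.062]))]
[]
[([248.4, 163.9], 0.7, array([ 0.581, -0.16 ,  0.062]))]
```

View pics/end.png

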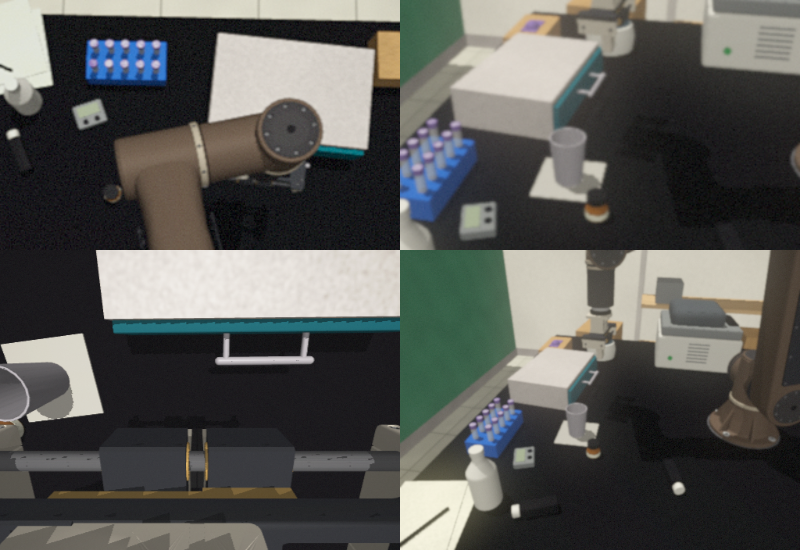

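```bash
python3 -c "
from plant import workorder
print(workorder.close_job())"
```

```text
the job is handed in; nothing more can be done
None
```

The job is handed in after 98 s of robot time, and I did not get a verdict back. The last pictures show six stoppers in the left compartment, three bottles lying in the right one, the emptied beaker upright on the grey mat, the jar and timer untouched, and the drawer pushed against its shut end; I read the peak force on that push as 54 N at the wrist.

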